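Charge a labelled grinding jar from a notched tray and scan it

TASK

Stand the steel jar fully on the round pad of the reading station, with its label facing the scanner window. Then carry the notched tray over by its bar and tip it notched corner down so that all three balls run out through the notch into the jar, without touching the balls with the gripper, and put the tray back flat on its mat. Last, press the button on the scanner fully down and let it come up again; leave everything else on the bench where it is.

Things in the scene. Friction and masses are not known exactly. Their poses are not given: they have to be found in the camera images.
- tray: aluminium tray, 144 mm a side, 0.26 kg; walls 28 mm high, 4 mm thick; floor 4 mm. At one corner the floor is cut off straight (a triangular notch inside the walls, 56 mm deep along the diagonal). Origin: centre of the underside; x points along the diagonal to the notched corner, 102 mm away, z up. A 2 mm sill holds the balls when level; tipped notch down 35 to 40 degrees they roll out
- tray_grip (a point): middle of the tray's straight carrying bar, 80 mm above the tray's underside over its centre. The flat-sided bar runs along the tray's y axis, corner to corner, 12 mm wide (along tray x) and 20 mm tall; 66 mm of clear space between tray floor and bar
- tray_notch (a point): where the balls drop: middle of the notch, at the level of the tray's underside, 67 mm from the tray's origin along tray x; the walls' outer corner is 35 mm further out
- mat: flat square grey plastic mat fixed to the bench, 170 mm a side, 4 mm thick, on which the tray stands at the start; origin: centre of its underside (bench level), its x axis along a diagonal
- jar: open steel jar standing loose on the bench, 66 mm outside diameter, 90 mm tall, wall 3 mm, floor 5 mm, about 0.25 kg. Origin: centre of the underside, z up; x axis points to its marked side: a paper label with black bars (34 mm wide) and above it, at the rim, a small steel lug 14 mm wide standing out 10 mm
- jar_label (a point): middle of the jar's label, 34 mm from the jar's axis along its x, 45 mm above its underside
- station: reading station, white, fixed to the bench: base plate 230 x 110 x 10 mm with a round steel pad, and a scanner block 60 mm deep, 80 mm wide, whose top is 95 mm above the bench. Origin: under the pad's centre at bench level; x axis points from the pad to the scanner block, z up. The block's face is 90 mm from the pad's centre
- pad (a point): centre of the top of the round pad, 94 mm diameter, 15 mm above the bench; axes as the station's
- window (a point): middle of the scanner's dark window in the face that looks at the pad, 58 mm above the bench, 90 mm from the pad's centre
- key_top (a point): middle of the top of the round push button, 32 mm diameter, which faces up on top of the scanner block and is pressed straight down
- key (a joint): travel of the push button: 0 up, 0.006 m fully down; a spring of about 5 N at full travel brings it back
- ball0_center (a point): centre of ceramic grinding ball 1 of 3, white, smooth, 28 mm diameter, about 45 g, lying loose in the tray at the start
- ball1_center (a point): centre of ceramic grinding ball 2 of 3, white, smooth, 28 mm diameter, about 45 g, lying loose in the tray at the start
- ball2_center (a point): centre of ceramic grinding ball 3 of 3, white, smooth, 28 mm diameter, about 45 g, lying loose in the tray at the start
- wash_bottle: bystander, loose: white round bottle, 64 mm diameter, 160 mm tall; origin: centre of its underside
- beaker: bystander, loose: open glass beaker, 68 mm diameter, 85 mm tall; origin: centre of its underside
- amber_bottle: bystander, loose: amber glass bottle, 68 mm diameter, 130 mm tall; origin: centre of its underside
- buffer_jar: bystander, loose: squat white lidded jar, 72 mm diameter, 75 mm tall; origin: centre of its underside
- spatula: bystander, loose: hand spatula lying flat, 190 mm long; origin: point at bench level under it
- wipes_box: bystander, loose: closed cardboard box 120 x 110 x 70 mm; origin: centre of its underside
- weight: bystander, loose: brass cylinder, 50 mm diameter, 60 mm tall; origin: centre of its underside
Things that resemble listed ones, but are neither listed nor needed, are in the scene too. Leave any green or purple look-alike of the jar alone.

How it is judged:
By the outcome, as a careful person would: the job done as asked, in the order asked, and still so for the second after the job is handed in, with the robot touching nothing.
It also fails if it takes over 72 s, if anything falls off the work surface, if the arm or the gripper's body presses on something with over 40 N, if the wrist force passes 120 N, or if a joint passes its speed limit or range.

ROBOT

A 6-joint arm with a two-finger parallel gripper is mounted at the origin on the work surface. World frame = base frame: x ahead of the robot, y to its left, z up, the work surface at z = 0. Lengths are in m, angles in rad, forces in N, time in s.
With the tool pointing down it reaches from about 0.35 to 0.775 m from the base axis. Payload 7.3 kg.
Tool frame: the origin (TCP) lies at the very end of the fingers, on their centre line; the grasp point (between the pads) lies 19 mm behind it (robot.tcp_to_grasp is the z of the grasp point in the tool frame, in m); z points along the fingers, y is the line along which they close (so a half turn about z gives the same grasp; the last joint's range is limited). The gripper opens to 92 mm and grips with 3 to 60 N. Pads are 19 mm wide; open, the fingers measure 130 mm over their backs; the gripper's body (75 mm by 190 mm) begins 47 mm behind the grasp point.
Start: joints at [-1.292, 0.342, 1.524, -0, 1.275, -0.146], TCP at [0.216, -0.478, 0.227] pointing down, gripper open.
Joint ranges: [-2.53, 2.53], [-0.77, 2.02], [0.04, 2.7], [-1, 4.14], [0.28, 2.66], [-3.11, 3.11]. Speed limits (rad/s): [2.57, 2.57, 3.14, 3.14, 3.14, 3.14].

INTERFACE

Orientations are given as [roll, pitch, yaw] about the fixed x, y, z axes, in that order (R = Rz(yaw) Ry(pitch) Rx(roll)).
In Python, from cell import monitor, read_camera, get_calibration, job, robot gives the robot as it stands. The module is installed in compiled form; this text tells all that it offers.
- The arm moves only by the tool send_rows, never from a script. Its argument "targets" is a list of rows, each an object with "translation": the shift along the tool's x, y, z in cm, a list of three; "spin": the turn about the tool's z in degrees; "jaw": the opening, from 0 (shut) to 1 (fully open). A call has exactly 5 rows; each row is the pose to reach, as a shift and turn from the pose commanded when the call began, along the tool's axes at that moment; what a row does not reach only later rows make up. A row lasts 1/10 s, in which the tool goes at most 50 mm and 8.59 degrees, less where a joint would pass 70% of its speed; a pose out of reach is approached as far as the arm can. A call with a gripper value outside its range is refused whole. The fingers move at their own pace and stop on an object; "force" is the grip in N (left out, the last holds). Time passes only in rows, so rows that repeat a pose let the fingers close, or fill a call up. It gives the time, the measured TCP pose, the force, the opening and the grip force at its end, in the units of the state.
- monitor.observe(): the state, without advancing time (a new reading comes with each control period).
- read_camera(name): name is "scene" or "side" or "wrist"; returns (picture, depth): 400x640x3 uint8, red, green, blue; 400x640 float32, m along the optical axis (not along the pixel's ray), 0 where there is no reading.
- get_calibration(name): a dict with "intrinsics" (3x3 intrinsics, pixels), "origin" and "orientation" of the camera in the world; the wrist camera has in their place "hand_eye" (4x4, takes a point from camera to tool coordinates, whose origin is the TCP and whose axes are the flange's). Camera axes: x right, y up, looking along -z (the intrinsics and any distortion apply to the point x, -y, -z); pixel columns grow to the right and rows downward; lengths in m; the calibration is good to about 2 mm. A picture is of the moment at which its call begins: read the wrist's pose just before it. get_calibration takes no time and is no camera call.
- job.hand_in(): hands the job in; it is judged then, once.
The state is a dict: "time": time; "qpos": joint angles; "qvel": joint speeds; "joint_efforts": joint torques, N m; "tool_pos": TCP position; "tool_rot": TCP orientation; "contact_force": force on the tool from outside, world axes, zero at the start; "torque": the same for the moment, N m; "opening": finger opening in m; "grip_force": force on a finger pad.
Only numpy, scipy, OpenCV 4.12 (cv2) and the standard library are available. Lean on these libraries where they do the work, as an engineer would, in place of code of your own. Each camera call takes 0.05 s, during which the arm holds its last target. There are 200 camera calls.

## Working session

There is one attempt and no reset: what is moved stays moved. The work goes in short steps, Python scripts to look and compute and a tool call to move; the robot and the scene stay as the last step left them, time stands still between calls to the robot, and variables do not carry over. Pictures are saved under pics/ and viewed, at most 10 in all, crops included, and the job is handed in when it is done.

Besides the shell and the picture viewer there is one more tool, called after ">>>" as name(argument=value, ...) on one line, values as JSON. send_rows: Moves the arm, as the interface text tells. Its arguments: {"type":"object","properties":{"targets":{"type":"array"},"force":{"type":"number"}},"required":["targets"]}

```bash
mkdir -p pics; cat > h.py <<'E'
import numpy as np, cv2
from cell import monitor, read_camera, get_calibration, job, robot
from scipy.spatial.transform import Rotation as R
E
python3 - <<'E'
from h import *
s=monitor.observe(); print({k:np.round(v,3) for k,v in s.items()})
for n in ["scene","side","wrist"]:
    c=get_calibration(n); print(n,c)
    im,d=read_camera(n); np.savez(f"{n}0.npz",im=im,d=d)
    cv2.imwrite(f"pics/{n}0.png",im[:,:,::-1])
print(robot, [a for a in dir(robot) if a[0]!='_'])
E
```

```text
{'time': np.float64(0.0), 'qpos': array([-1.292,  0.343,  1.525, -0.   ,  1.275, -0.146]), 'qvel': array([-0.001, -0.002,  0.   , -0.   ,  0.002, -0.   ]), 'joint_efforts': array([ 1.0000e-03, -4.3124e+01, -2.4422e+01,  7.2000e-02,  5.6000e-02,
       -0.0000e+00]), 'tool_pos': array([ 0.216, -0.478,  0.226]), 'tool_rot': array([-3.14 , -0.   ,  0.425]), 'contact_force': array([-0.402, -0.474,  0.136]), 'torque': array([-0.03 , -0.053, -0.023]), 'grip_force': np.float64(0.0), 'opening': np.float64(0.092)}
scene {'intrinsics': array([[509.75311387,   0.        , 324.57971943],
       [  0.        , 509.75311387, 194.63566447],
       [  0.        ,   0.        ,   1.        ]]), 'origin': array([1.52064173, 0.39897551, 1.16202586]), 'orientation': array([0.7836512 , 0.01435335, 1.92350172])}
side {'intrinsics': array([[471.07167496,   0.        , 316.56821317],
       [  0.        , 471.07167496, 203.6908496 ],
       [  0.        ,   0.        ,   1.        ]]), 'origin': array([-0.27628457,  0.80504827,  0.80751827]), 'orientation': array([ 1.00064045, -0.0151222 , -2.3518105 ])}
wrist {'intrinsics': array([[343.46584538,   0.        , 319.97855652],
       [  0.        , 343.46584538, 201.83438134],
       [  0.        ,   0.        ,   1.        ]]), 'hand_eye': array([[ 2.59061851e-04,  9.59457100e-01,  2.81854583e-01,
         7.53547272e-02],
       [ 9.99999939e-01, -3.14587715e-04,  1.51750528e-04,
         8.98035412e-05],
       [ 2.34266111e-04,  2.81854526e-01, -9.59457123e-01,
        -1.58009763e-01],
       [ 0.00000000e+00,  0.00000000e+00,  0.00000000e+00,
         1.00000000e+00]])}
<Robot object at 0x7fe4ae834050> ['IKError', 'tcp_to_grasp']
```

View pics/scene0.png

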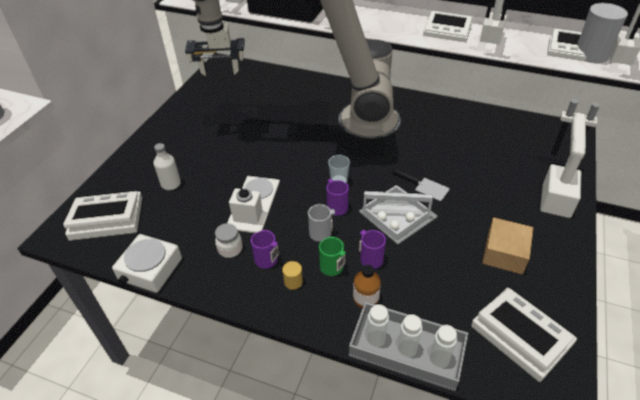

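View pics/side0.png

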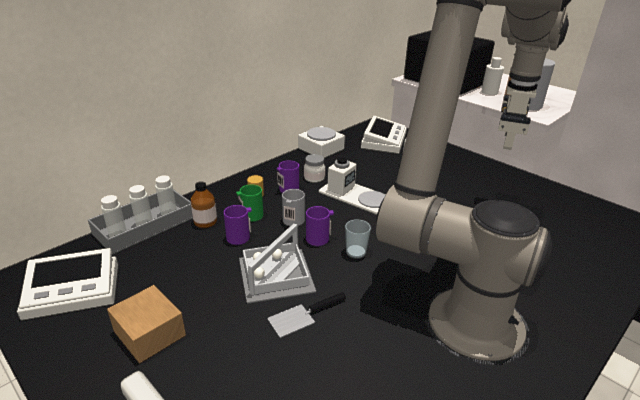

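The scene shows the grey labelled jar at (320,222), with purple and green look-alikes around it, the station at (255,200) and the tray at (398,212). In the side view the jar is at (293,207), its bar label showing, and the tray bar is at (290,240). The interface has no tilt command, so I'll first test in free air what the arm does at the limit of its reach.

>>> send_rows(targets=[{"translation": [0, 5, -4], "spin": 0, "jaw": 1}, {"translation": [0, 10, -4], "spin": 0, "jaw": 1}, {"translation": [0, 15, -4], "spin": 0, "jaw": 1}, {"translation": [0, 20, -4], "spin": 0, "jaw": 1}, {"translation": [0, 25, -4], "spin": 0, "jaw": 1}])

```text
time: 0.65
tool_pos: [0.312, -0.6898, 0.2666]
tool_rot: [-3.142, -0.0, 0.425]
contact_force: [0.3, -1.3, -0.3]
opening: 0.0919
grip_force: 0.0
```

>>> send_rows(targets=[{"translation": [0, 5, 0], "spin": 0, "jaw": 1}, {"translation": [0, 10, 0], "spin": 0, "jaw": 1}, {"translation": [0, 15, 0], "spin": 0, "jaw": 1}, {"translation": [0, 20, 0], "spin": 0, "jaw": 1}, {"translation": [0, 20, 0], "spin": 0, "jaw": 1}])

```text
time: 1.15
tool_pos: [0.3456, -0.7648, 0.2304]
tool_rot: [3.104, -0.0, 0.425]
contact_force: [-0.8, -0.5, 0.0]
opening: 0.0915
grip_force: 0.0
```

```bash
python3 - <<'E'
from h import *
s=monitor.observe(); print({k:np.round(s[k],3) for k in ['time','qpos','tool_pos','tool_rot']})
E
```

```text
{'time': np.float64(1.15), 'qpos': array([-1.239,  1.126,  0.038,  0.004,  1.941, -0.091]), 'tool_pos': array([ 0.346, -0.765,  0.23 ]), 'tool_rot': array([ 3.104, -0.   ,  0.425])}
```

>>> send_rows(targets=[{"translation": [0, -5, 0], "spin": 0, "jaw": 1}, {"translation": [0, -10, 0], "spin": 0, "jaw": 1}, {"translation": [0, -15, 0], "spin": 0, "jaw": 1}, {"translation": [0, -20, 0], "spin": 0, "jaw": 1}, {"translation": [0, -20, 0], "spin": 0, "jaw": 1}])

```text
time: 1.65
tool_pos: [0.2749, -0.6092, 0.2305]
tool_rot: [3.095, 0.001, 0.425]
contact_force: [-0.3, -1.7, 0.8]
opening: 0.0916
grip_force: 0.0
```

```bash
python3 - <<'E'
from h import *
s=monitor.observe(); print({k:np.round(s[k],3) for k in ['time','qpos','tool_pos','tool_rot']})
# overview of heights: project scene & side depth to world
def cloud(n):
    z=np.load(n+'0.npz'); c=get_calibration(n); K=c['intrinsics']; d=z['d']
    v,u=np.indices(d.shape); x=(u-K[0,2])/K[0,0]*d; y=(v-K[1,2])/K[1,1]*d
    P=np.stack([x,-y,-d],-1)@R.from_euler('xyz',c['orientation']).as_matrix().T+c['origin']
    P[d==0]=np.nan; np.save(n+'P.npy',P); return z['im'],P
im,P=cloud('scene'); im2,P2=cloud('side')
for n,p in dict(jar=(320,213),jarrim=(321,208),tray=(398,212),block=(245,195),pad=(262,187),weight=(292,270),bench=(250,130),purpA=(338,190),green=(332,250),button=(245,195),beaker=(339,165),box=(510,240),amber=(367,280)).items():
    print(n,np.round(P[p[1],p[0]],3))
for n,p in dict(jar=(293,198),bench=(450,150),traybar=(290,240),block=(342,168),pad=(372,200),arm=(140,390)).items(): print('side',n,np.round(P2[p[1],p[0]],3))
cv2.imwrite('pics/crop_scene.png',cv2.resize(im[150:270,220:460,::-1],None,fx=3.3,fy=3.3,interpolation=cv2.INTER_CUBIC))
cv2.imwrite('pics/crop_side.png',cv2.resize(im2[140:310,210:410,::-1],None,fx=3.5,fy=3.5,interpolation=cv2.INTER_CUBIC))
E
```

```text
{'time': np.float64(1.65), 'qpos': array([-1.264,  0.584,  1.122,  0.005,  1.389, -0.118]), 'tool_pos': array([ 0.275, -0.609,  0.23 ]), 'tool_rot': array([3.095e+00, 1.000e-03, 4.250e-01])}
jar [0.565 0.016 0.052]
jarrim [0.565 0.02  0.076]
tray [0.445 0.226 0.011]
block [ 0.627 -0.192  0.118]
pad [ 0.487 -0.215  0.014]
weight [0.789 0.02  0.059]
bench [ 0.216 -0.392  0.002]
purpA [0.444 0.03  0.04 ]
green [0.671 0.091 0.033]
button [ 0.627 -0.192  0.118]
beaker [ 0.342 -0.002  0.05 ]
box [0.5   0.552 0.07 ]
amber [0.787 0.226 0.107]
side jar [0.618 0.002 0.057]
side bench [ 0.528 -0.742 -0.   ]
side traybar [ 0.529  0.096 -0.003]
side block [ 0.597 -0.189  0.097]
side pad [ 0.49  -0.22   0.013]
side arm [0.197 0.68  0.215]
```

View pics/crop_scene.png

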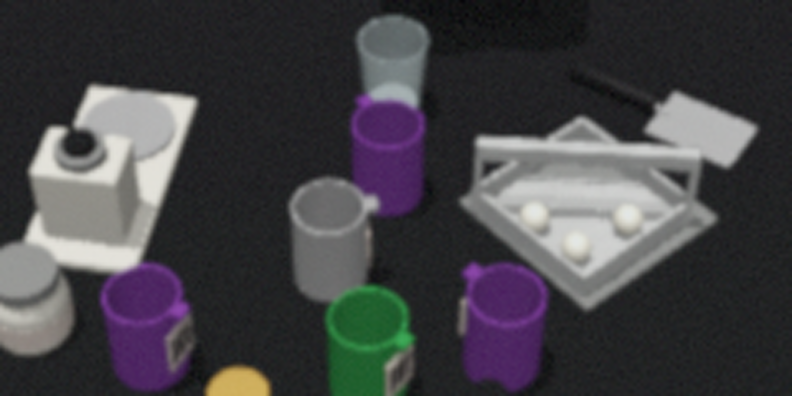

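View pics/crop_side.png

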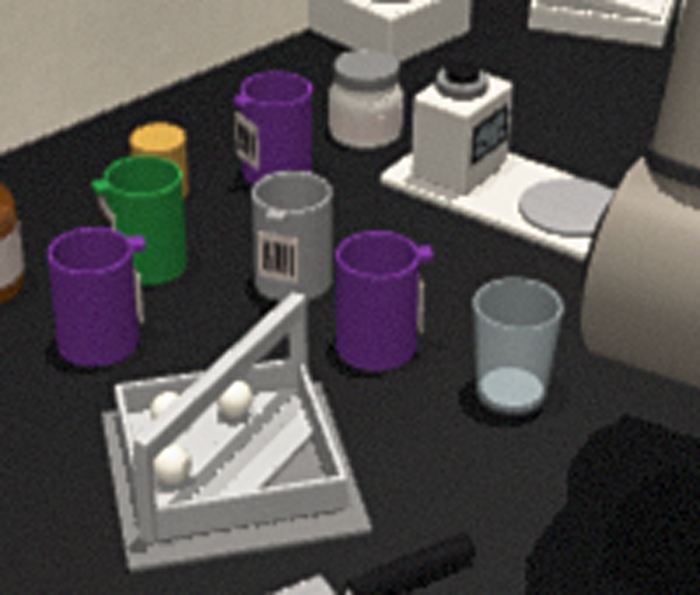

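The grey jar at scene (320,222), with its label at side (280,255 in the crop), is the steel one; the purple and green ones are decoys. The tray is on the only grey mat, with the notch on the robot's side. The test showed that pushing past the reach limit tilts the tool, and the tilt stays. Next I'll check whether the inner limit tilts it the other way.

>>> send_rows(targets=[{"translation": [0, -5, 0], "spin": 0, "jaw": 1}, {"translation": [0, -10, 0], "spin": 0, "jaw": 1}, {"translation": [0, -15, 0], "spin": 0, "jaw": 1}, {"translation": [0, -20, 0], "spin": 0, "jaw": 1}, {"translation": [0, -25, 0], "spin": 0, "jaw": 1}])

```text
time: 2.15
tool_pos: [0.172, -0.3817, 0.22]
tool_rot: [3.095, 0.002, 0.425]
contact_force: [0.3, -0.3, -0.7]
opening: 0.0919
grip_force: 0.0
```

```bash
python3 - <<'E'
from h import *
s=monitor.observe(); print({k:np.round(s[k],4).tolist() for k in ['time','qpos','tool_pos','tool_rot']})
E
```

```text
{'time': 2.15, 'qpos': [-1.3366, 0.1249, 1.8361, 0.0079, 1.1342, -0.194], 'tool_pos': [0.172, -0.3817, 0.22], 'tool_rot': [3.0947, 0.0017, 0.4249]}
```

>>> send_rows(targets=[{"translation": [0, -5, 0], "spin": 0, "jaw": 1}, {"translation": [0, -10, 0], "spin": 0, "jaw": 1}, {"translation": [0, -15, 0], "spin": 0, "jaw": 1}, {"translation": [0, -15, 0], "spin": 0, "jaw": 1}, {"translation": [0, -15, 0], "spin": 0, "jaw": 1}])

```text
time: 2.65
tool_pos: [0.1106, -0.2468, 0.214]
tool_rot: [3.094, 0.003, 0.424]
contact_force: [0.2, -1.0, 0.4]
opening: 0.0916
grip_force: 0.0
```

```bash
python3 - <<'E'
from h import *
s=monitor.observe(); print({k:np.round(s[k],4).tolist() for k in ['time','qpos','tool_pos','tool_rot']})
E
```

```text
{'time': 2.65, 'qpos': [-1.4502, -0.1758, 2.1435, 0.0128, 1.1275, -0.3087], 'tool_pos': [0.1106, -0.2468, 0.214], 'tool_rot': [3.0938, 0.0028, 0.424]}
```

```bash
cat > kin.py <<'E'
import numpy as np
from scipy.optimize import least_squares
from scipy.spatial.transform import Rotation as R
def fk(q,p):
    h,a,d,L1,L2,e,Lt=p
    ry=lambda t:R.from_euler('y',t); rz=lambda t:R.from_euler('z',t)
    r=rz(q[0]); x=r.apply([a,d,0])+[0,0,h]
    r=r*ry(q[1]); x=x+r.apply([0,0,L1]); r=r*ry(q[2]); x=x+r.apply([e,0,L2])
    r=r*rz(q[3])*ry(q[4]); r=r*rz(q[5]); x=x+r.apply([0,0,Lt]); return x,r
D=[([-1.292,.3427,1.5247,0,1.275,-.146],[.216,-.478,.2265],[-3.14,0,.425]),
([-1.239,1.126,.038,.004,1.941,-.091],[.346,-.765,.230],[3.104,0,.425]),
([-1.264,.584,1.122,.005,1.389,-.118],[.275,-.609,.2305],[3.095,.001,.425]),
([-1.3366,.1249,1.8361,.0079,1.1342,-.194],[.172,-.3817,.22],[3.0947,.0017,.4249]),
([-1.4502,-.1758,2.1435,.0128,1.1275,-.3087],[.1106,-.2468,.214],[3.0938,.0028,.424])]
f=lambda p:np.concatenate([fk(q,p)[0]-x for q,x,_ in D])
P=least_squares(f,[.3,0,.07,.4,.4,0,.2]).x
lo=np.array([-2.53,-.77,.04,-1,.28,-3.11]);hi=np.array([2.53,2.02,2.7,4.14,2.66,3.11])
def ik(x,r,q0,w=.3):
    g=lambda q:np.r_[fk(q,P)[0]-x,w*(fk(q,P)[1]*r.inv()).as_rotvec()]
    s=least_squares(g,np.clip(q0,lo+.001,hi-.001),bounds=(lo,hi)); return s.x,np.sqrt(2*s.cost)
if __name__=='__main__':
    print(P.round(4),np.abs(f(P)).max())
    for q,x,e in D: print(fk(q,P)[1].as_euler('xyz').round(3),e)
    q=D[-1][0]; az=np.arctan2(-.2468,.1106)
    for z in (.15,.25,.4,.6,.8):
      for rr in (.1,.2,.3,.4,.6,.7):
        x=np.array([rr*np.cos(az),rr*np.sin(az),z]); qq,er=ik(x,R.from_euler('xyz',[np.pi,0,.425]),D[0][0]); print(z,rr,qq.round(2),round(er,3))
E
python3 kin.py
```

```text
[0.2281 0.0006 0.0765 0.506  0.3789 0.0472 0.3226] 0.0003322435122476153
[ 3.141e+00 -1.000e-03  1.996e+00] [-3.14, 0, 0.425]
[3.141 0.037 1.995] [3.104, 0, 0.425]
[-3.141  0.047  1.995] [3.095, 0.001, 0.425]
[-3.14   0.047  1.996] [3.0947, 0.0017, 0.4249]
[-3.139  0.048  1.995] [3.0938, 0.0028, 0.424]
0.15 0.1 [-2.02 -0.57  2.51 -0.    1.2   0.7 ] 0.0
0.15 0.2 [-1.54 -0.21  2.37 -0.    0.98  1.17] 0.0
0.15 0.3 [-1.41  0.02  2.18  0.    0.94  1.31] 0.0
0.15 0.4 [-1.34  0.21  1.96  0.    0.98  1.37] 0.0
0.15 0.6 [-1.28  0.54  1.42  0.    1.18  1.44] 0.0
0.15 0.7 [-1.26  0.73  1.07  0.    1.34  1.46] 0.0
0.25 0.1 [-2.02 -0.67  2.25 -0.    1.56  0.7 ] 0.0
0.25 0.2 [-1.54 -0.35  2.15 -0.    1.35  1.17] 0.0
0.25 0.3 [-1.41 -0.11  1.99  0.    1.27  1.31] 0.0
0.25 0.4 [-1.34  0.09  1.79 -0.    1.26  1.37] 0.0
0.25 0.6 [-1.28  0.47  1.26  0.    1.41  1.44] 0.0
0.25 0.7 [-1.26  0.68  0.9   0.    1.56  1.46] 0.0
0.4 0.1 [-2.02 -0.65  1.85 -0.    1.94  0.7 ] 0.0
0.4 0.2 [-1.54 -0.4   1.77 -0.    1.77  1.17] 0.0
0.4 0.3 [-1.41 -0.18  1.64 -0.    1.69  1.31] 0.0
0.4 0.4 [-1.34  0.02  1.46 -0.    1.66  1.37] 0.0
0.4 0.6 [-1.28  0.44  0.91  0.    1.79  1.44] 0.0
0.4 0.7 [-1.26  0.71  0.44  0.    1.99  1.46] 0.0
0.6 0.1 [-2.02 -0.47  1.23 -0.    2.39  0.7 ] 0.0
0.6 0.2 [-1.54 -0.27  1.15  0.    2.27  1.17] 0.0
0.6 0.3 [-1.41 -0.08  1.01  0.    2.22  1.31] 0.0
0.6 0.4 [-1.34  0.12  0.8   0.    2.22  1.37] 0.0
0.6 0.6 [-1.28  0.62  0.04  0.01  2.43  1.44] 0.024
0.6 0.7 [-1.28  0.68  0.04  0.03  2.26  1.46] 0.076
0.8 0.1 [-1.67 -0.23  0.57 -0.12  2.66  0.93] 0.074
0.8 0.2 [-1.52 -0.06  0.42 -0.01  2.66  1.18] 0.061
0.8 0.3 [-1.43  0.13  0.23  0.02  2.66  1.31] 0.064
0.8 0.4 [-1.38  0.3   0.04  0.06  2.66  1.39] 0.082
0.8 0.6 [-1.32  0.44  0.04  0.08  2.34  1.45] 0.155
0.8 0.7 [-1.31  0.5   0.04  0.08  2.17  1.47] 0.194
```

The kinematic model fits to 0.3 mm. Plan:
1. Place the jar.
2. Grip the tray with the tool upright.
3. Gain tilt at the reach limit with the notch pointing up.
4. Over the jar, spin 180° about the tilted tool axis so the notch swings down.

Now I'll measure the object poses.

```bash
cat > meas.py <<'E'
from h import *
A={n:(np.load(n+'0.npz')['im'].astype(int),np.load(n+'P.npy')) for n in('scene','side')}
def circ(p,r,c0):
    from scipy.optimize import least_squares
    return least_squares(lambda c:np.hypot(*(p-c).T)-r,c0,loss='soft_l1',f_scale=.002).x
for n,(im,P) in A.items():
    sat=im.max(2)-im.min(2); z=P[...,2]
    near=lambda c,r:np.hypot(P[...,0]-c[0],P[...,1]-c[1])<r
    for nm,c,r,zz in(('jar',(.585,.01),.033,(.02,.075)),('purpA',(.465,.03),.033,(.02,.075)),('green',(.68,.09),.033,(.02,.075)),('purpL',(.69,-.07),.033,(.02,.075)),('purpR',(.61,.19),.033,(.02,.075)),('beaker',(.36,0),.034,(.02,.07))):
        m=near(c,.055)&(z>zz[0])&(z<zz[1])
        if 'purp' in nm or nm=='green': m&=sat>40
        if nm=='jar': m&=sat<25
        p=P[m][:,:2]
        if len(p)>20:
            cc=circ(p,r,c); print(n,nm,len(p),cc.round(4))
            if nm=='jar':
                q=P[m|(near(cc,.055)&(z>.02)&(z<.1)&(sat<25))]; q=q[np.hypot(*(q[:,:2]-cc).T)>.037]; print(' lug?',len(q),q.mean(0).round(3),np.rad2deg(np.arctan2(*(q[:,:2].mean(0)-cc)[::-1])))
                lm=near(cc,.042)&(im.min(2)>185)&(z>.02)&(z<.07); l=P[lm]
                if len(l): print(' label',len(l),l.mean(0).round(3),np.rad2deg(np.arctan2(*(l[:,:2].mean(0)-cc)[::-1])), np.argwhere(lm).mean(0))
    # station
    m=near((.57,-.2),.16)&(z>.085)&(z<.101)&(im.min(2)>120); p=P[m]; 
    rc=cv2.minAreaRect((p[:,:2]*1000).astype(np.float32)); print(n,'blocktop',len(p),rc,np.median(p[:,2]))
    m=near((.57,-.2),.16)&(z>.101)&(z<.13); p=P[m]; print(n,'key',len(p),p.mean(0).round(4),p[:,2].max())
    m=near((.57,-.2),.16)&(z>.003)&(z<.0125)&(im.min(2)>120); p=P[m]; print(n,'base',cv2.minAreaRect((p[:,:2]*1000).astype(np.float32)))
    # tray / mat
    m=near((.45,.22),.13)&(z>.07)&(z<.11)&(sat<40); p=P[m]; print(n,'bar',len(p),cv2.minAreaRect((p[:,:2]*1000).astype(np.float32)),np.percentile(p[:,2],[5,50,95]).round(4))
    m=near((.45,.22),.14)&(z>.001)&(z<.11)&(sat<40)&(im.min(2)>60); p=P[m]; print(n,'mat+tray',cv2.minAreaRect((p[:,:2]*1000).astype(np.float32)))
P=A['scene'][1]; g=P[np.isfinite(P[...,0])]
for lo_,hi_ in((-150,-120),(-120,-90),(-90,-60),(-60,-30),(-30,0),(0,30),(30,60),(60,90),(90,120),(120,150)):
    t=np.rad2deg(np.arctan2(g[:,1],g[:,0])); r=np.hypot(g[:,0],g[:,1]); k=(t>lo_)&(t<hi_)&(r>.35)&(r<1.05); print(lo_,hi_,k.sum(),g[k][:,2].max().round(3) if k.any() else None)
E
python3 meas.py
```

```text
scene jar 461 [0.595  0.0252]
 lug? 12 [0.582 0.058 0.087] 111.65708240606085
scene purpA 391 [0.4793 0.0389]
scene green 387 [0.7008 0.1003]
scene purpL 171 [ 0.6831 -0.1082]
scene purpR 254 [0.6415 0.1997]
scene beaker 285 [0.3631 0.0038]
scene blocktop 267 ((613.2388305664062, -203.79110717773438), (63.78953552246094, 81.29957580566406), 9.48108196258545) 0.09328921566890602
scene key 164 [ 0.6203 -0.2008  0.1103] 0.12050810632364128
scene base ((554.8218383789062, -227.17344665527344), (238.36476135253906, 137.32012939453125), 9.698688507080078)
scene bar 483 ((451.7835388183594, 219.91464233398438), (21.996551513671875, 199.7339324951172), 14.788579940795898) [0.0749 0.0889 0.0959]
scene mat+tray ((412.67340087890625, 215.2071533203125), (227.7576141357422, 221.0527801513672), 57.77336120605469)
side jar 446 [0.5944 0.0252]
 lug? 29 [0.579 0.045 0.068] 127.64764907267592
side purpA 479 [0.479  0.0377]
side green 324 [0.7    0.0981]
side purpL 227 [ 0.6854 -0.0626]
side purpR 432 [0.6388 0.1976]
side beaker 448 [0.3651 0.0009]
side blocktop 157 ((610.13818359375, -204.9190216064453), (60.14886474609375, 82.66846466064453), 9.119800567626953) 0.0942453782164453
side key 114 [ 0.6083 -0.1983  0.1107] 0.12109738123611691
side base ((588.8103637695312, -208.70664978027344), (282.64886474609375, 115.20002746582031), 9.81756591796875)
side bar 537 ((450.6361999511719, 219.0343475341797), (15.907719612121582, 203.52691650390625), 15.862747192382812) [0.0761 0.0908 0.0956]
side mat+tray ((447.25091552734375, 219.573486328125), (172.32029724121094, 275.2596435546875), 58.89657211303711)
-150 -120 5987 0.128
-120 -90 3190 0.01
-90 -60 8222 0.502
-60 -30 19266 0.51
-30 0 27773 0.121
0 30 29719 0.134
30 60 25130 0.098
60 90 11506 0.264
90 120 4355 0.01
120 150 9786 0.267
```

```bash
cat >> h.py <<'E'
import sys
def plan(wps,p=None,r=None):
    """wps: (x,y,z,spin_deg,ncalls) targets; print per-call shifts (cm, tool axes) and spins"""
    s=monitor.observe()
    p=np.array(s['tool_pos']) if p is None else np.array(p); r=R.from_euler('xyz',s['tool_rot']) if r is None else r
    for x,y,z,sp,n in wps:
        for k in range(n):
            f=1/(n-k); d=r.inv().apply((np.array([x,y,z])-p)*f); a=np.round(sp/n)
            d=np.round(d*100,1); print(d.tolist(),'spin',a)
            p=p+r.apply(d/100); r=r*R.from_euler('z',a,degrees=True)
        print('  ->',p.round(4),r.as_euler('xyz').round(3))
    return p,r
E
python3 - <<'E'
from h import *
plan([(.56,.01,.26,-88,3)])
E
```

```text
[17.2, -1.6, -1.7] spin -29.0
[15.8, 7.0, -1.6] spin -29.0
[10.4, 13.7, -1.7] spin -29.0
  -> [0.5602 0.0102 0.2602] [-3.141  0.048  1.942]
```

>>> send_rows(targets=[{"translation": [17.2, -1.6, -1.7], "spin": -29, "jaw": 1}, {"translation": [17.2, -1.6, -1.7], "spin": -29, "jaw": 1}, {"translation": [17.2, -1.6, -1.7], "spin": -29, "jaw": 1}, {"translation": [17.2, -1.6, -1.7], "spin": -29, "jaw": 1}, {"translation": [17.2, -1.6, -1.7], "spin": -29, "jaw": 1}])

```text
time: 3.15
tool_pos: [0.2651, -0.1589, 0.2297]
tool_rot: [3.102, 0.019, 0.94]
contact_force: [-0.4, -0.3, -0.4]
opening: 0.0919
grip_force: 0.0
```

>>> send_rows(targets=[{"translation": [15.8, 7.0, -1.6], "spin": -29, "jaw": 1}, {"translation": [15.8, 7.0, -1.6], "spin": -29, "jaw": 1}, {"translation": [15.8, 7.0, -1.6], "spin": -29, "jaw": 1}, {"translation": [15.8, 7.0, -1.6], "spin": -29, "jaw": 1}, {"translation": [15.8, 7.0, -1.6], "spin": -29, "jaw": 1}])

```text
time: 3.65
tool_pos: [0.4141, -0.0738, 0.244]
tool_rot: [3.118, 0.033, 1.44]
contact_force: [-0.1, -0.4, 0.1]
opening: 0.0916
grip_force: 0.0
```

>>> send_rows(targets=[{"translation": [10.4, 13.7, -1.7], "spin": -29, "jaw": 1}, {"translation": [10.4, 13.7, -1.7], "spin": -29, "jaw": 1}, {"translation": [10.4, 13.7, -1.7], "spin": -29, "jaw": 1}, {"translation": [10.4, 13.7, -1.7], "spin": -29, "jaw": 1}, {"translation": [10.4, 13.7, -1.7], "spin": -29, "jaw": 1}])

```text
time: 4.15
tool_pos: [0.5624, 0.0113, 0.2596]
tool_rot: [3.138, 0.04, 1.944]
contact_force: [-1.4, -0.2, -0.8]
opening: 0.0918
grip_force: 0.0
```

```bash
cat >> h.py <<'E'
def wristcloud(n):
    s=monitor.observe(); im,d=read_camera('wrist'); c=get_calibration('wrist'); K=c['intrinsics']
    H=c['hand_eye']; v,u=np.indices(d.shape)
    C=np.stack([(u-K[0,2])/K[0,0]*d,-(v-K[1,2])/K[1,1]*d,-d],-1)
    T=C@H[:3,:3].T+H[:3,3]; P=R.from_euler('xyz',s['tool_rot']).apply(T.reshape(-1,3)).reshape(T.shape)+s['tool_pos']; P[d==0]=np.nan
    np.savez(f'{n}.npz',im=im,P=P); cv2.imwrite(f'pics/{n}.png',im[:,:,::-1]); return im.astype(int),P,s
E
python3 - <<'E'
from h import *
im,P,s=wristcloud('w1'); print({k:np.round(s[k],4).tolist() for k in ['time','qpos','tool_pos','tool_rot']})
E
```

```text
{'time': 4.15, 'qpos': [-0.097, 0.3794, 1.3768, -0.0344, 1.3644, -0.4633], 'tool_pos': [0.5624, 0.0113, 0.2596], 'tool_rot': [3.138, 0.0395, 1.9437]}
```

View pics/w1.png

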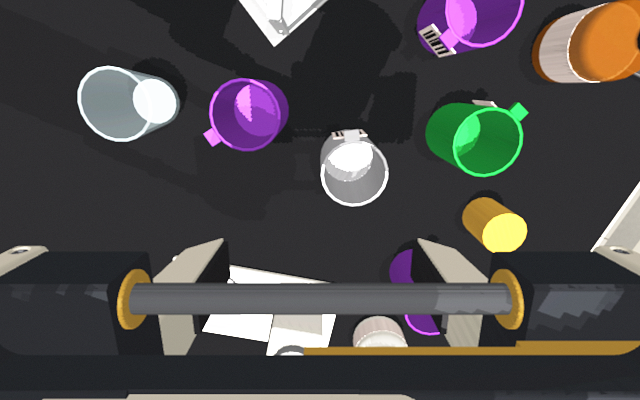

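The wrist view shows the grey steel jar at (354,168) with its barred label and lug at (349,134). The purple and green jars beside it are the look-alikes.

```bash
python3 - <<'E'
from h import *
from scipy.optimize import least_squares
z=np.load('w1.npz'); im=z['im'].astype(int); P=z['P']; sat=im.max(2)-im.min(2)
roi=np.zeros(sat.shape,bool); roi[120:215,310:400]=1
m=roi&(P[...,2]>.084)&(P[...,2]<.097)&(sat<40); p=P[m][:,:2]
r=np.hypot(*(p-p.mean(0)).T)
c=least_squares(lambda c:np.hypot(*(p-c).T)-.0315,p.mean(0),loss='soft_l1',f_scale=.001).x
r=np.hypot(*(p-c).T); l=p[r>.036]; print('jar',c.round(4),len(p),len(l)); print('lug az',np.rad2deg(np.arctan2(*(l.mean(0)-c)[::-1])),l.mean(0), np.median(P[m][:,2]))
m=roi&(im.min(2)>150)&(P[...,2]<.075)&(P[...,2]>.02)&(np.hypot(P[...,0]-c[0],P[...,1]-c[1])>.03); l=P[m]; print('label',len(l),np.rad2deg(np.arctan2(*(l.mean(0)[:2]-c)[::-1])))
p_,r_=plan([(c[0],c[1],.14,0,1),(c[0],c[1],.046,0,1)])
E
```

```text
jar [0.5916 0.0259] 936 98
lug az 117.22182200330217 [0.57388806 0.0603408 ] 0.08959516665788556
label 140 119.90403684824474
[0.8, 3.4, 11.9] spin 0.0
  -> [0.5915 0.0261 0.1403] [3.14  0.039 1.942]
[0.3, -0.0, 9.4] spin 0.0
  -> [0.5919 0.0255 0.0462] [3.14  0.039 1.942]
```

>>> send_rows(targets=[{"translation": [0.8, 3.5, 5], "spin": 0, "jaw": 1}, {"translation": [0.8, 3.5, 9], "spin": 0, "jaw": 1}, {"translation": [0.9, 3.5, 13], "spin": 0, "jaw": 1}, {"translation": [1.0, 3.5, 17], "spin": 0, "jaw": 1}, {"translation": [1.1, 3.5, 21.3], "spin": 0, "jaw": 1}])

```text
time: 4.7
tool_pos: [0.5916, 0.025, 0.0462]
tool_rot: [3.138, 0.04, 1.94]
contact_force: [0.2, 0.0, 0.3]
opening: 0.0917
grip_force: 0.0
```

>>> send_rows(force=25, targets=[{"translation": [0, 0, 0], "spin": 0, "jaw": 1}, {"translation": [0, 0, 0], "spin": 0, "jaw": 0.6}, {"translation": [0, 0, 0], "spin": 0, "jaw": 0.6}, {"translation": [0, 0, 0], "spin": 0, "jaw": 0.6}, {"translation": [0, 0, 0], "spin": 0, "jaw": 0.6}])

```text
time: 5.2
tool_pos: [0.5931, 0.0268, 0.0489]
tool_rot: [3.136, 0.04, 1.943]
contact_force: [-1.1, -0.3, 7.5]
opening: 0.0667
grip_force: 25.0
```

```bash
python3 - <<'E'
from h import *
s=monitor.observe(); print({k:np.round(s[k],4).tolist() for k in ['time','qpos','tool_pos','tool_rot','opening','grip_force']})
# wider look at station from w1
z=np.load('w1.npz'); P=z['P']; im=z['im'].astype(int)
plan([(*s['tool_pos'][:2],.15,0,1),(.493,-.224,.15,108,3),(.493,-.224,.0625,0,1)])
E
```

```text
{'time': 5.2, 'qpos': [-0.0654, 0.6436, 1.5569, -0.0432, 0.9196, -0.4118], 'tool_pos': [0.5931, 0.0268, 0.0489], 'tool_rot': [3.1363, 0.0404, 1.9429], 'opening': 0.0667, 'grip_force': 25.0125}
[-0.4, 0.1, -10.1] spin 0.0
  -> [0.5935 0.027  0.15  ] [3.136 0.04  1.943]
[-6.6, -6.2, 0.2] spin 36.0
[-8.9, -1.1, 0.2] spin 36.0
[-7.9, 4.3, 0.3] spin 36.0
  -> [ 0.4928 -0.2238  0.1499] [ 3.105 -0.017  0.058]
[-0.1, -0.3, 8.7] spin 0.0
  -> [ 0.4933 -0.224   0.0629] [ 3.105 -0.017  0.058]
```

>>> send_rows(targets=[{"translation": [-0.4, 0.1, -3], "spin": 0, "jaw": 0.6}, {"translation": [-0.4, 0.1, -6], "spin": 0, "jaw": 0.6}, {"translation": [-0.4, 0.1, -10.1], "spin": 0, "jaw": 0.6}, {"translation": [-0.4, 0.1, -10.1], "spin": 0, "jaw": 0.6}, {"translation": [-0.4, 0.1, -10.1], "spin": 0, "jaw": 0.6}])

```text
time: 5.7
tool_pos: [0.5931, 0.0273, 0.149]
tool_rot: [3.137, 0.04, 1.943]
contact_force: [-0.8, 0.0, -2.1]
opening: 0.0664
grip_force: 25.0
```

>>> send_rows(targets=[{"translation": [-1.3, -1.2, 0], "spin": 7, "jaw": 0.6}, {"translation": [-2.6, -2.5, 0], "spin": 14, "jaw": 0.6}, {"translation": [-4, -3.7, 0.1], "spin": 22, "jaw": 0.6}, {"translation": [-5.3, -5, 0.1], "spin": 29, "jaw": 0.6}, {"translation": [-6.6, -6.2, 0.2], "spin": 36, "jaw": 0.6}])

```text
time: 6.2
tool_pos: [0.5576, -0.0573, 0.1464]
tool_rot: [3.121, 0.03, 1.31]
contact_force: [0.7, -0.8, -1.3]
opening: 0.0665
grip_force: 25.0
```

>>> send_rows(targets=[{"translation": [-1.8, -0.2, 0], "spin": 7, "jaw": 0.6}, {"translation": [-3.6, -0.4, 0], "spin": 14, "jaw": 0.6}, {"translation": [-5.3, -0.7, 0.1], "spin": 22, "jaw": 0.6}, {"translation": [-7.1, -0.9, 0.1], "spin": 29, "jaw": 0.6}, {"translation": [-8.9, -1.1, 0.2], "spin": 36, "jaw": 0.6}])

```text
time: 6.7
tool_pos: [0.5246, -0.1404, 0.1469]
tool_rot: [3.107, 0.011, 0.681]
contact_force: [0.0, -0.4, -2.0]
opening: 0.0664
grip_force: 25.0
```

>>> send_rows(targets=[{"translation": [-1.6, 0.9, 0], "spin": 7, "jaw": 0.6}, {"translation": [-3.2, 1.7, 0], "spin": 14, "jaw": 0.6}, {"translation": [-4.7, 2.6, 0.1], "spin": 22, "jaw": 0.6}, {"translation": [-6.3, 3.4, 0.1], "spin": 29, "jaw": 0.6}, {"translation": [-7.9, 4.3, 0.3], "spin": 36, "jaw": 0.6}])

```text
time: 7.2
tool_pos: [0.4909, -0.2237, 0.1465]
tool_rot: [3.107, -0.012, 0.054]
contact_force: [-0.1, 0.6, -2.9]
opening: 0.0666
grip_force: 25.0
```

```bash
python3 - <<'E'
from h import *
s=monitor.observe(); print({k:np.round(s[k],4).tolist() for k in ['time','qpos','tool_pos','tool_rot','opening','grip_force']})
ims={}
for n in('scene','side'):
    im,d=read_camera(n); c=get_calibration(n); K=c['intrinsics']; v,u=np.indices(d.shape)
    P=np.stack([(u-K[0,2])/K[0,0]*d,-(v-K[1,2])/K[1,1]*d,-d],-1)@R.from_euler('xyz',c['orientation']).as_matrix().T+c['origin']
    np.savez(n+'1.npz',im=im,P=P)
# pad from first pictures (grey pad vs white base): points at z .012-.018 near expected
for n in('scene','side'):
    im=np.load(n+'0.npz')['im'].astype(int); P=np.load(n+'P.npy'); z=P[...,2]
    m=(np.hypot(P[...,0]-.493,P[...,1]+.224)<.07)&(z>.004)&(z<.022); b=im.min(2)[m]; t=np.percentile(b,[5,25,50,75,95]); print(n,t)
    thr,_=cv2.threshold(b.astype(np.uint8),0,255,cv2.THRESH_OTSU); pm=m&(im.min(2)<=thr)&(im.min(2)>100); mk=cv2.morphologyEx(pm.astype(np.uint8),cv2.MORPH_OPEN,np.ones((3,3)))
    cs,_=cv2.findContours(mk,cv2.RETR_EXTERNAL,cv2.CHAIN_APPROX_NONE); cc=max(cs,key=cv2.contourArea)[:,0]
    ctr,_,_=cv2.fitEllipse(cc); c=get_calibration(n); K=c['intrinsics']
    def ray(u,v,z0):
        d=R.from_euler('xyz',c['orientation']).apply([(u-K[0,2])/K[0,0],-(v-K[1,2])/K[1,1],-1]); o=c['origin']; return o+d*(z0-o[2])/d[2]
    q=np.array([ray(a,b_,.015) for a,b_ in cc]); print(n,thr,ctr,'pad',ray(*ctr,.015).round(4),cv2.minEnclosingCircle((q[:,:2]*1000).astype(np.float32)))
plan([(.493,-.224,.066,0,1)])
E
```

```text
{'time': 7.2, 'qpos': [-0.5568, 0.4315, 1.6251, -0.0247, 1.056, 0.9725], 'tool_pos': [0.4909, -0.2237, 0.1465], 'tool_rot': [3.1072, -0.0115, 0.0536], 'opening': 0.0666, 'grip_force': 24.9864}
scene [161.55 178.75 180.   198.   217.  ]
scene 191.0 (260.10943603515625, 186.7240753173828) pad [ 0.4889 -0.2206  0.015 ] ((491.97698974609375, -221.61819458007812), 51.288516998291016)
side [128.   180.   183.   229.25 238.  ]
side 199.0 (370.9287109375, 198.67494201660156) pad [ 0.4954 -0.2202  0.015 ] ((492.53765869140625, -223.63462829589844), 51.4703369140625)
[0.2, -0.3, 8.0] spin 0.0
  -> [ 0.4934 -0.2244  0.0662] [ 3.107 -0.011  0.054]
```

>>> send_rows(targets=[{"translation": [0.1, -0.2, 2.5], "spin": 0, "jaw": 0.6}, {"translation": [0.1, -0.2, 5], "spin": 0, "jaw": 0.6}, {"translation": [0.1, -0.3, 7], "spin": 0, "jaw": 0.6}, {"translation": [0.1, -0.3, 8.0], "spin": 0, "jaw": 0.6}, {"translation": [0.1, -0.3, 8.2], "spin": 0, "jaw": 0.6}])

```text
time: 7.8
tool_pos: [0.4938, -0.2223, 0.0649]
tool_rot: [3.108, -0.012, 0.06]
contact_force: [-1.1, 4.0, 7.5]
opening: 0.0668
grip_force: 25.0
```

>>> send_rows(targets=[{"translation": [0, 0, 0], "spin": 0, "jaw": 0.6}, {"translation": [0, 0, 0], "spin": 0, "jaw": 0.8}, {"translation": [0, 0, 0], "spin": 0, "jaw": 1}, {"translation": [0, 0, 0], "spin": 0, "jaw": 1}, {"translation": [0, 0, -2], "spin": 0, "jaw": 1}])

```text
time: 8.3
tool_pos: [0.4926, -0.222, 0.0843]
tool_rot: [3.108, -0.01, 0.059]
contact_force: [0.7, 0.2, 1.0]
opening: 0.0903
grip_force: 0.0
```

>>> send_rows(targets=[{"translation": [0, 0, -5], "spin": 0, "jaw": 1}, {"translation": [0, 0, -10], "spin": 0, "jaw": 1}, {"translation": [-3, 0, -15], "spin": 0, "jaw": 1}, {"translation": [-6, 0, -18], "spin": 0, "jaw": 1}, {"translation": [-6, 0, -18], "spin": 0, "jaw": 1}])

```text
time: 8.8
tool_pos: [0.4304, -0.2209, 0.2706]
tool_rot: [3.099, -0.021, 0.058]
contact_force: [-0.3, -0.3, 0.9]
opening: 0.0917
grip_force: 0.0
```

```bash
python3 - <<'E'
from h import *
im,P,s=wristcloud('w2'); print({k:np.round(s[k],4).tolist() for k in ['time','qpos','tool_pos','tool_rot']})
from scipy.optimize import least_squares
sat=im.max(2)-im.min(2); near=np.hypot(P[...,0]-.492,P[...,1]+.223)<.06
m=near&(P[...,2]>.097)&(P[...,2]<.112); p=P[m][:,:2]; c=p.mean(0)
for _ in range(3):
    k=np.hypot(*(p-c).T)<.036; c=least_squares(lambda c:np.hypot(*(p[k]-c).T)-.0315,c,loss='soft_l1',f_scale=.001).x
l=p[np.hypot(*(p-c).T)>.036]; print('jar',c.round(4),len(p),len(l),np.median(P[m][:,2]),'lug az',np.rad2deg(np.arctan2(*(l.mean(0)-c)[::-1])))
m=(P[...,2]>.085)&(P[...,2]<.1)&(np.hypot(P[...,0]-.611,P[...,1]+.204)<.08)&(im.min(2)>100); q=P[m]; print('block',cv2.minAreaRect((q[:,:2]*1000).astype(np.float32)))
E
```

```text
{'time': 8.8, 'qpos': [-0.6194, 0.2094, 1.5854, -0.021, 1.3037, 0.8992], 'tool_pos': [0.4304, -0.2209, 0.2706], 'tool_rot': [3.0988, -0.0209, 0.0578]}
jar [ 0.494  -0.2239] 1014 122 0.10460745152926391 lug az 7.845016875853583
block ((586.2034912109375, -208.49600219726562), (16.599451065063477, 80.24481964111328), 4.031330108642578)
```

View pics/w2.png

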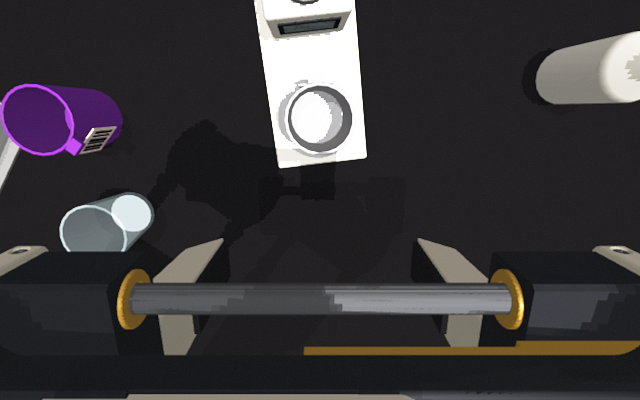

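Wrist view: the jar (320,118) stands inside the pad, with its lug and label toward the scanner window at (308,25). Now to the tray.

```bash
python3 - <<'E'
from h import *
plan([(.46,.14,.27,-102,3)])
s=monitor.observe(); print(R.from_euler('xyz',s['tool_rot']).apply([0,0,1]).round(3))
E
```

```text
[1.7, -11.9, -0.5] spin -34.0
[8.0, -9.0, -0.5] spin -34.0
[11.7, -2.9, -0.5] spin -34.0
  -> [0.4602 0.1397 0.2696] [3.131 0.043 1.837]
[ 0.021 -0.039 -0.999]
```

>>> send_rows(targets=[{"translation": [1.7, -11.9, -0.5], "spin": -34, "jaw": 1}, {"translation": [1.7, -11.9, -0.5], "spin": -34, "jaw": 1}, {"translation": [1.7, -11.9, -0.5], "spin": -34, "jaw": 1}, {"translation": [1.7, -11.9, -0.5], "spin": -34, "jaw": 1}, {"translation": [1.7, -11.9, -0.5], "spin": -34, "jaw": 1}])

```text
time: 9.35
tool_pos: [0.4413, -0.099, 0.2648]
tool_rot: [3.105, 0.01, 0.655]
contact_force: [0.2, 0.2, 0.5]
opening: 0.092
grip_force: 0.0
```

>>> send_rows(targets=[{"translation": [8, -9, -0.5], "spin": -34, "jaw": 1}, {"translation": [8, -9, -0.5], "spin": -34, "jaw": 1}, {"translation": [8, -9, -0.5], "spin": -34, "jaw": 1}, {"translation": [8, -9, -0.5], "spin": -34, "jaw": 1}, {"translation": [8, -9, -0.5], "spin": -34, "jaw": 1}])

```text
time: 9.85
tool_pos: [0.4502, 0.0205, 0.266]
tool_rot: [3.116, 0.029, 1.243]
contact_force: [-1.0, -0.7, -0.3]
opening: 0.0917
grip_force: 0.0
```

>>> send_rows(targets=[{"translation": [11.7, -2.9, -0.5], "spin": -34, "jaw": 0.8}, {"translation": [11.7, -2.9, -0.5], "spin": -34, "jaw": 0.6}, {"translation": [11.7, -2.9, -0.5], "spin": -34, "jaw": 0.5}, {"translation": [11.7, -2.9, -0.5], "spin": -34, "jaw": 0.5}, {"translation": [11.7, -2.9, -0.5], "spin": -34, "jaw": 0.5}])

```text
time: 10.35
tool_pos: [0.4602, 0.1403, 0.267]
tool_rot: [3.137, 0.038, 1.834]
contact_force: [-0.6, -0.5, 0.2]
opening: 0.0567
grip_force: 0.0
```

```bash
python3 - <<'E'
from h import *
im,P,s=wristcloud('w3'); print({k:np.round(s[k],4).tolist() for k in ['time','qpos','tool_pos','tool_rot']})
near=np.hypot(P[...,0]-.451,P[...,1]-.22)<.125; z=P[...,2]; sat=im.max(2)-im.min(2)
m=near&(z>.086)&(z<.105)&(sat<40); p=P[m]; print('bar',len(p),cv2.minAreaRect((p[:,:2]*1000).astype(np.float32)),np.median(p[:,2]))
m=near&(z>.026)&(z<.04)&(sat<40); p=P[m]; print('walls',len(p),cv2.minAreaRect((p[:,:2]*1000).astype(np.float32)),np.median(p[:,2]))
E
```

```text
{'time': 10.35, 'qpos': [0.1615, 0.2286, 1.5702, -0.0386, 1.334, -0.0928], 'tool_pos': [0.4602, 0.1403, 0.267], 'tool_rot': [3.1366, 0.0382, 1.8339]}
bar 2522 ((453.453369140625, 205.90304565429688), (11.677985191345215, 172.41488647460938), 15.363933563232422) 0.09376612653904161
walls 3641 ((449.3411865234375, 219.87355041503906), (144.40347290039062, 144.36892700195312), 60.21755599975586) 0.031796114755135135
```

View pics/w3.png

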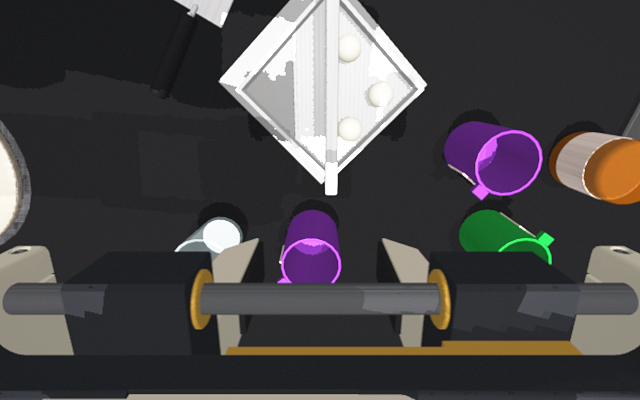

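Wrist view: the bar stands vertical in the picture at u≈332, the balls are on its right at (349,48), (380,94) and (349,128), and the notch is on the left.

```bash
python3 - <<'E'
from h import *
plan([(.4497,.2195,.13,0,1),(.4497,.2195,.066,0,1)])
E
```

```text
[8.5, 1.0, 13.4] spin 0.0
  -> [0.4501 0.2198 0.13  ] [3.136 0.038 1.83 ]
[0.2, -0.1, 6.4] spin 0.0
  -> [0.4496 0.2192 0.066 ] [3.136 0.038 1.83 ]
```

>>> send_rows(targets=[{"translation": [3, 0.4, 4], "spin": 0, "jaw": 0.5}, {"translation": [6, 0.8, 8], "spin": 0, "jaw": 0.5}, {"translation": [8.5, 1, 12], "spin": 0, "jaw": 0.5}, {"translation": [8.5, 1, 13.4], "spin": 0, "jaw": 0.5}, {"translation": [8.5, 1, 13.4], "spin": 0, "jaw": 0.5}])

```text
time: 10.9
tool_pos: [0.448, 0.2192, 0.1281]
tool_rot: [3.141, 0.039, 1.832]
contact_force: [0.9, 0.4, 0.5]
opening: 0.0459
grip_force: 0.0
```

>>> send_rows(targets=[{"translation": [0.2, -0.1, 2], "spin": 0, "jaw": 0.5}, {"translation": [0.2, -0.1, 4], "spin": 0, "jaw": 0.5}, {"translation": [0.2, -0.1, 6], "spin": 0, "jaw": 0.5}, {"translation": [0.2, -0.1, 6.4], "spin": 0, "jaw": 0.5}, {"translation": [0.2, -0.1, 6.4], "spin": 0, "jaw": 0.3}])

```text
time: 11.4
tool_pos: [0.4496, 0.219, 0.0672]
tool_rot: [3.135, 0.038, 1.834]
contact_force: [0.3, -0.9, 0.9]
opening: 0.0416
grip_force: 0.0
```

>>> send_rows(force=50, targets=[{"translation": [0, 0, 0], "spin": 0, "jaw": 0.2}, {"translation": [0, 0, 0], "spin": 0, "jaw": 0.1}, {"translation": [0, 0, 0], "spin": 0, "jaw": 0}, {"translation": [0, 0, 0], "spin": 0, "jaw": 0}, {"translation": [0, 0, 0], "spin": 0, "jaw": 0}])

```text
time: 11.9
tool_pos: [0.4496, 0.2199, 0.0673]
tool_rot: [3.134, 0.038, 1.838]
contact_force: [0.5, 0.2, 4.2]
opening: 0.0117
grip_force: 50.0
```

```bash
cat > sim.py <<'E'
from h import *
from kin import *
F=R.from_euler('z',np.pi/2)   # tool = model * Rz(90)
def jik(x,Rt,q0): # Rt tool rotation; returns cell q
    q0=np.array(q0,float).copy()
    g=lambda q:np.r_[fk(q,P)[0]-x,.3*(fk(q,P)[1]*F*Rt.inv()).as_rotvec()]
    s=least_squares(g,np.clip(q0,lo+.001,hi-.001),bounds=(lo,hi)); return s.x,np.sqrt(2*s.cost)
E
python3 - <<'E'
from sim import *
s=monitor.observe(); print({k:np.round(s[k],4).tolist() for k in ['time','qpos','tool_pos','tool_rot','opening','grip_force']})
# candidate tilt azimuths A: tool z tilted 38deg outward toward A; tray x (notch) yaw psi about axis.
x0=np.array([.494,-.224,.26]); q1=s['qpos']
Rup=R.from_euler('xyz',[np.pi,0,0])
for A in range(-150,181,30):
    a=np.deg2rad(A); ax=np.array([-np.sin(a),np.cos(a),0])
    T=R.from_rotvec(-ax*np.deg2rad(38))  # tilts down vector toward azimuth A
    out=[]
    # notch (tray x = -tool y) : low side is azimuth opposite A (A+180); spins: notch az = A+180 is notch-down
    q=None
    for off in range(180,-181,-30):
        naz=a+np.pi+np.deg2rad(off)        # notch azimuth before tilt
        yaw=naz-np.pi/2                     # tool x ; tool y = yaw-90 -> -tool y = yaw+90 = naz
        Rt=T*R.from_euler('xyz',[np.pi,0,yaw])
        best=min((jik(x0,Rt,q0) for q0 in ([-.6,.3,1.4,0,1.3,0],[-.6,.3,1.4,1,1.3,2],[-.6,.3,1.4,2,1.3,-2],[-.6,.3,1.4,0,1.3,-2],[-.6,.3,1.4,0,1.3,2.5])),key=lambda t:t[1])
        out.append('%d:%s'%(off,'ok(%.1f,%.1f)'%(best[0][3],best[0][5]) if best[1]<.005 else '--'))
    print(A,' '.join(out))
E
```

```text
{'time': 11.9, 'qpos': [0.3264, 0.491, 1.7957, -0.0514, 0.8498, 0.0926], 'tool_pos': [0.4496, 0.2199, 0.0673], 'tool_rot': [3.1336, 0.0382, 1.8383], 'opening': 0.0117, 'grip_force': 50.0012}
-150 180:ok(-0.5,-0.8) 150:ok(-0.5,-0.3) 120:ok(-0.5,0.2) 90:ok(-0.5,0.7) 60:ok(-0.5,1.2) 30:ok(-0.5,1.8) 0:ok(-0.5,2.3) -30:ok(-0.5,2.8) -60:ok(-0.5,-2.9) -90:ok(-0.5,-2.4) -120:ok(-0.5,-1.9) -150:ok(-0.5,-1.4) -180:ok(-0.5,-0.8)
-120 180:ok(-0.6,-1.1) 150:ok(-0.6,-0.6) 120:ok(-0.6,-0.1) 90:ok(-0.6,0.4) 60:ok(-0.6,0.9) 30:ok(-0.6,1.5) 0:ok(-0.6,2.0) -30:ok(-0.6,2.5) -60:ok(-0.6,3.0) -90:ok(-0.6,-2.7) -120:ok(-0.6,-2.2) -150:ok(-0.6,-1.7) -180:ok(-0.6,-1.1)
-90 180:ok(-0.7,-1.5) 150:ok(-0.7,-0.9) 120:ok(-0.7,-0.4) 90:ok(-0.7,0.1) 60:ok(-0.7,0.6) 30:ok(-0.7,1.2) 0:ok(-0.7,1.7) -30:ok(-0.7,2.2) -60:ok(-0.7,2.7) -90:ok(-0.7,-3.0) -120:ok(-0.7,-2.5) -150:ok(-0.7,-2.0) -180:ok(-0.7,-1.5)
-60 180:ok(-0.7,-2.0) 150:ok(-0.7,-1.4) 120:ok(-0.7,-0.9) 90:ok(-0.7,-0.4) 60:ok(-0.7,0.1) 30:ok(-0.7,0.7) 0:ok(-0.7,1.2) -30:ok(-0.7,1.7) -60:ok(-0.7,2.2) -90:ok(-0.7,2.7) -120:ok(-0.7,-3.0) -150:ok(-0.7,-2.5) -180:o
[... 1053 characters left out ...]
.4,0.2) -180:ok(0.4,0.8)
120 180:ok(0.2,0.4) 150:ok(0.2,0.9) 120:ok(0.2,1.4) 90:ok(0.2,2.0) 60:ok(0.2,2.5) 30:ok(0.2,3.0) 0:ok(0.2,-2.7) -30:ok(0.2,-2.2) -60:ok(0.2,-1.7) -90:ok(0.2,-1.2) -120:ok(0.2,-0.6) -150:ok(0.2,-0.1) -180:ok(0.2,0.4)
150 180:ok(-0.0,-0.0) 150:ok(-0.0,0.5) 120:ok(-0.0,1.0) 90:ok(-0.0,1.5) 60:ok(-0.0,2.1) 30:ok(-0.0,2.6) 0:ok(-0.0,3.1) -30:ok(-0.0,-2.7) -60:ok(-0.0,-2.1) -90:ok(-0.0,-1.6) -120:ok(-0.0,-1.1) -150:ok(-0.0,-0.6) -180:ok(-0.0,-0.0)
180 180:ok(-0.3,-0.5) 150:ok(-0.3,0.0) 120:ok(-0.3,0.6) 90:ok(-0.3,1.1) 60:ok(-0.3,1.6) 30:ok(-0.3,2.1) 0:ok(-0.3,2.7) -30:ok(-0.3,-3.1) -60:ok(-0.3,-2.6) -90:ok(-0.3,-2.1) -120:ok(-0.3,-1.5) -150:ok(-0.3,-1.0) -180:ok(-0.3,-0.5)
```

Bar gripped (11.7 mm opening). I'll simulate the tilt gain at the limit to choose the pose.

```bash
cat >> sim.py <<'E'
def lim(x,Rt,q0,w):
    g=lambda q:np.r_[fk(q,P)[0]-x,w*(fk(q,P)[1]*F*Rt.inv()).as_rotvec()]
    return least_squares(g,np.clip(q0,lo+.001,hi-.001),bounds=(lo,hi)).x
E
python3 - <<'E'
from sim import *
# calibrate w on test 1
Rt=R.from_euler('xyz',[np.pi,0,.425]); az=np.arctan2(-.478,.216)
for exc in(.05,.13):
  for w in(.5,.7,1.,1.4):
    q=lim(np.array([(.8396+exc)*np.cos(az),(.8396+exc)*np.sin(az),.25+.017*(exc>.1)]),Rt,[-1.24,1.1,.1,0,1.9,-.09],w); x,r=fk(q,P); print(exc,w,np.hypot(*x[:2]).round(3),x[2].round(3),np.rad2deg(np.arccos(-(r.apply([0,0,1])[2]))).round(2))
a=np.deg2rad(-30); u=np.array([np.cos(a),np.sin(a),0]); s=monitor.observe()
Rt=R.from_euler('xyz',[np.pi,0,np.deg2rad(270-90)])
for z in(.3,.42):
  for up in(0,.5):
    x=u*.72+[0,0,z]; q=np.array([-.6,.7,.4,0,2.,-2.2]); r=Rt; o=[]
    for k in range(12):
        q=lim(x+(u+[0,0,up])*.2,r,q,1.06); x,r=fk(q,P); r=r*F; zt=r.apply([0,0,1]); o.append((np.rad2deg(np.arccos(-zt[2])).round(1),np.rad2deg(np.arctan2(zt[1],zt[0])).round(),x[2].round(2)))
    print(z,up,o,q.round(2))
plan([(*s['tool_pos'][:2],.3,0,1),(.55,-.1,.42,-22,2),(.62,-.36,.42,-44,1)])
E
```

```text
0.05 0.5 0.845 0.233 3.33
0.05 0.7 0.839 0.23 1.95
0.05 1.0 0.834 0.228 1.03
0.05 1.4 0.832 0.227 0.55
0.13 0.5 0.871 0.229 7.56
0.13 0.7 0.855 0.223 4.42
0.13 1.0 0.845 0.22 2.34
0.13 1.4 0.839 0.218 1.24
0.3 0 [(np.float64(1.6), np.float64(-30.0), np.float64(0.26)), (np.float64(4.3), np.float64(-30.0), np.float64(0.2)), (np.float64(7.2), np.float64(-30.0), np.float64(0.15)), (np.float64(10.1), np.float64(-30.0), np.float64(0.11)), (np.float64(13.0), np.float64(-30.0), np.float64(0.08)), (np.float64(16.0), np.float64(-30.0), np.float64(0.05)), (np.float64(18.9), np.float64(-30.0), np.float64(0.03)), (np.float64(21.8), np.float64(-30.0), np.float64(0.01)), (np.float64(24.6), np.float64(-30.0), np.float64(-0.0)), (np.float64(27.4), np.float64(-30.0), np.float64(-0.01)), (np.float64(30.1), np.float64(-30.0), np.float64(-0.02)), (np.float64(32.7), np.float64(-30.0), np.float64(-0.02))] [-0.61  1.48  0.04  0.05  1.06 -2.19]
0.3 0.5 [(np.float64(2.1), np.float64(-30.0), np.float64(0.33)), (np.float64(5.3), np.float64(-30.0), np.float64(0.33)), (np.float64(8.5), np.float64(-30.0), np.float
[... 1594 characters left out ...]
18.8), np.float64(-30.0), np.float64(0.37)), (np.float64(22.1), np.float64(-30.0), np.float64(0.37)), (np.float64(25.5), np.float64(-30.0), np.float64(0.37)), (np.float64(28.8), np.float64(-30.0), np.float64(0.37)), (np.float64(32.2), np.float64(-30.0), np.float64(0.37)), (np.float64(35.5), np.float64(-30.0), np.float64(0.38)), (np.float64(38.8), np.float64(-30.0), np.float64(0.38))] [-0.62  1.02  0.04  0.06  1.4  -2.18]
[-0.9, 0.2, -23.3] spin 0.0
  -> [0.4498 0.2199 0.3004] [3.134 0.038 1.838]
[-17.0, 0.6, -5.3] spin -11.0
[-16.8, -2.5, -5.4] spin -11.0
  -> [ 0.5506 -0.1002  0.4204] [-3.135  0.038  2.223]
[-24.8, -10.2, 1.1] spin -44.0
  -> [ 0.62   -0.3595  0.4197] [-3.11   0.023  2.991]
```

```bash
python3 - <<'E'
from h import *
plan([(.4497,.2199,.25,0,1),(.63,.307,.36,0,1),(.63,.307,.36,108,3)])
E
```

```text
[-0.7, 0.2, -18.3] spin 0.0
  -> [0.4501 0.22   0.2504] [3.134 0.038 1.838]
[3.2, 19.7, -10.9] spin 0.0
  -> [0.6297 0.3068 0.3597] [3.134 0.038 1.838]
[0.0, 0.0, -0.0] spin 36.0
[0.0, 0.0, -0.0] spin 36.0
[0.0, 0.0, -0.0] spin 36.0
  -> [0.6297 0.3068 0.3597] [ 3.108 -0.019 -0.046]
```

>>> send_rows(targets=[{"translation": [0, 0, -1], "spin": 0, "jaw": 0}, {"translation": [-0.2, 0, -4], "spin": 0, "jaw": 0}, {"translation": [-0.4, 0.1, -8], "spin": 0, "jaw": 0}, {"translation": [-0.5, 0.1, -12], "spin": 0, "jaw": 0}, {"translation": [-0.6, 0.2, -16], "spin": 0, "jaw": 0}])

```text
time: 12.4
tool_pos: [0.4486, 0.2198, 0.228]
tool_rot: [3.138, 0.038, 1.839]
contact_force: [1.5, 0.7, -4.4]
opening: 0.012
grip_force: 50.0
```

>>> send_rows(targets=[{"translation": [0.1, 0.5, -3], "spin": 0, "jaw": 0}, {"translation": [0.2, 1.5, -6], "spin": 0, "jaw": 0}, {"translation": [0.5, 3, -8], "spin": 0, "jaw": 0}, {"translation": [0.8, 5, -10], "spin": 0, "jaw": 0}, {"translation": [1.2, 7.5, -12], "spin": 0, "jaw": 0}])

```text
time: 12.9
tool_pos: [0.5164, 0.2557, 0.3475]
tool_rot: [3.138, 0.038, 1.839]
contact_force: [-0.1, 0.7, -4.2]
opening: 0.0117
grip_force: 50.0
```

>>> send_rows(targets=[{"translation": [0.5, 2.8, -0.5], "spin": 0, "jaw": 0}, {"translation": [1, 5.5, -1], "spin": 0, "jaw": 0}, {"translation": [1.5, 8.2, -1.5], "spin": 0, "jaw": 0}, {"translation": [1.8, 10.5, -1.5], "spin": 0, "jaw": 0}, {"translation": [2, 12, -1.5], "spin": 0, "jaw": 0}])

```text
time: 13.4
tool_pos: [0.6278, 0.3076, 0.36]
tool_rot: [3.139, 0.038, 1.839]
contact_force: [0.7, -0.1, -4.3]
opening: 0.0118
grip_force: 50.0
```

```bash
python3 - <<'E'
from h import *
s=monitor.observe(); print({k:np.round(s[k],4).tolist() for k in ['time','qpos','tool_pos','tool_rot','opening','grip_force','contact_force']})
im,P,s=wristcloud('w4')
im2,d=read_camera('scene'); c=get_calibration('scene'); K=c['intrinsics']
p=R.from_euler('xyz',c['orientation']).inv().apply(s['tool_pos']-c['origin']); u,v=K[0,0]*p[0]/-p[2]+K[0,2],K[1,1]*-p[1]/-p[2]+K[1,2]; print(u,v)
u,v=int(u),int(v); cv2.imwrite('pics/s4.png',cv2.resize(im2[max(v-100,0):v+100,max(u-120,0):u+120,::-1],None,fx=2.5,fy=2.5))
E
```

```text
{'time': 13.4, 'qpos': [0.3637, 0.682, 0.6042, -0.0401, 1.8562, 0.0845], 'tool_pos': [0.6278, 0.3076, 0.36], 'tool_rot': [3.1389, 0.0384, 1.8387], 'opening': 0.0118, 'grip_force': 49.999, 'contact_force': [0.7331, -0.0762, -4.3072]}
425.7911508831049 172.13640865698846
```

View pics/s4.png

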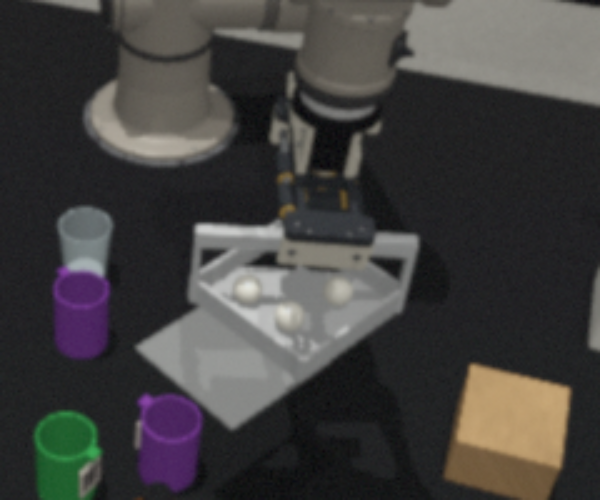

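The tray is held level with all three balls inside. I'll spin so the notch ends up uphill, then start tilting.

>>> send_rows(targets=[{"translation": [0, 0, 0], "spin": 4, "jaw": 0}, {"translation": [0, 0, 0], "spin": 10, "jaw": 0}, {"translation": [0, 0, 0], "spin": 17, "jaw": 0}, {"translation": [0, 0, 0], "spin": 25, "jaw": 0}, {"translation": [0, 0, 0], "spin": 33, "jaw": 0}])

```text
time: 14.0
tool_pos: [0.626, 0.307, 0.3615]
tool_rot: [3.117, 0.03, 1.257]
contact_force: [0.2, 0.0, -5.0]
opening: 0.0115
grip_force: 50.0
```

>>> send_rows(targets=[{"translation": [0, 0, 0], "spin": 8, "jaw": 0}, {"translation": [0, 0, 0], "spin": 16, "jaw": 0}, {"translation": [0, 0, 0], "spin": 24, "jaw": 0}, {"translation": [0, 0, 0], "spin": 32, "jaw": 0}, {"translation": [0, 0, 0], "spin": 40, "jaw": 0}])

```text
time: 14.5
tool_pos: [0.626, 0.3069, 0.3615]
tool_rot: [3.104, 0.007, 0.559]
contact_force: [0.8, 0.5, -4.5]
opening: 0.0119
grip_force: 50.0
```

>>> send_rows(targets=[{"translation": [0, 0, 0], "spin": 8, "jaw": 0}, {"translation": [0, 0, 0], "spin": 16, "jaw": 0}, {"translation": [0, 0, 0], "spin": 23, "jaw": 0}, {"translation": [0, 0, 0], "spin": 29, "jaw": 0}, {"translation": [0, 0, 0], "spin": 33, "jaw": 0}])

```text
time: 15.0
tool_pos: [0.626, 0.307, 0.3615]
tool_rot: [3.106, -0.015, -0.015]
contact_force: [-0.2, -0.9, -4.7]
opening: 0.0115
grip_force: 50.0
```

>>> send_rows(targets=[{"translation": [3, -1.5, -1.5], "spin": 0, "jaw": 0}, {"translation": [7, -3.5, -4], "spin": 0, "jaw": 0}, {"translation": [16, -8, -9], "spin": 0, "jaw": 0}, {"translation": [26, -13, -14], "spin": 0, "jaw": 0}, {"translation": [36, -18, -20], "spin": 0, "jaw": 0}])

```text
time: 15.5
tool_pos: [0.686, 0.3368, 0.3775]
tool_rot: [3.122, -0.048, -0.01]
contact_force: [0.0, 0.3, -3.8]
opening: 0.0118
grip_force: 50.0
```

```bash
cat >> h.py <<'E'
def st(*k):
    s=monitor.observe(); print({j:np.round(s[j],4).tolist() for j in ['time','qpos','tool_pos','tool_rot',*k]})
    r=R.from_euler('xyz',s['tool_rot']); z=r.apply([0,0,1]); n=-r.apply([0,1,0])
    print('tilt',np.rad2deg(np.arccos(-z[2])).round(1),'az',np.rad2deg(np.arctan2(z[1],z[0])).round(1),'notch dir',n.round(3)); return s,r
E
python3 - <<'E'
from h import *
s,r=st('contact_force'); a=np.deg2rad(26); print('out in tool',r.inv().apply([np.cos(a),np.sin(a),.5]).round(2))
E
```

```text
{'time': 15.5, 'qpos': [0.3712, 0.9392, 0.0393, -0.0421, 2.125, 1.9298], 'tool_pos': [0.686, 0.3368, 0.3775], 'tool_rot': [3.1224, -0.0484, -0.0102], 'contact_force': [0.0127, 0.3232, -3.8261]}
tilt 3.0 az -22.2 notch dir [ 0.011  1.    -0.019]
out in tool [ 0.92 -0.44 -0.46]
```

>>> send_rows(targets=[{"translation": [37, -18, -18], "spin": 0, "jaw": 0}, {"translation": [37, -18, -18], "spin": 0, "jaw": 0}, {"translation": [37, -18, -18], "spin": 0, "jaw": 0}, {"translation": [37, -18, -18], "spin": 0, "jaw": 0}, {"translation": [37, -18, -18], "spin": 0, "jaw": 0}])

```text
time: 16.0
tool_pos: [0.705, 0.344, 0.3648]
tool_rot: [3.139, -0.082, -0.01]
contact_force: [-0.1, 1.0, -4.7]
opening: 0.0117
grip_force: 50.0
```

>>> send_rows(targets=[{"translation": [37, -18, -16], "spin": 0, "jaw": 0}, {"translation": [37, -18, -16], "spin": 0, "jaw": 0}, {"translation": [37, -18, -16], "spin": 0, "jaw": 0}, {"translation": [37, -18, -16], "spin": 0, "jaw": 0}, {"translation": [37, -18, -16], "spin": 0, "jaw": 0}])

```text
time: 16.5
tool_pos: [0.723, 0.3511, 0.3534]
tool_rot: [-3.128, -0.116, -0.01]
contact_force: [0.4, 0.5, -5.3]
opening: 0.0114
grip_force: 50.0
```

```bash
python3 - <<'E'
from h import *
s,r=st('contact_force'); a=np.deg2rad(26); print('out in tool',r.inv().apply([np.cos(a),np.sin(a),.5]).round(2))
E
```

```text
{'time': 16.5, 'qpos': [0.3686, 0.9742, 0.0373, -0.033, 2.0172, 1.9329], 'tool_pos': [0.723, 0.3511, 0.3534], 'tool_rot': [-3.1277, -0.1157, -0.0102], 'contact_force': [0.4046, 0.5209, -5.3146]}
tilt 6.7 az 6.3 notch dir [0.009 1.    0.014]
out in tool [ 0.95 -0.45 -0.39]
```

>>> send_rows(targets=[{"translation": [38, -18, -15], "spin": 0, "jaw": 0}, {"translation": [38, -18, -15], "spin": 0, "jaw": 0}, {"translation": [38, -18, -15], "spin": 0, "jaw": 0}, {"translation": [38, -18, -15], "spin": 0, "jaw": 0}, {"translation": [38, -18, -15], "spin": 0, "jaw": 0}])

```text
time: 17.0
tool_pos: [0.7398, 0.356, 0.3467]
tool_rot: [-3.11, -0.151, -0.011]
contact_force: [-0.3, -0.2, -4.5]
opening: 0.0117
grip_force: 50.0
```

>>> send_rows(targets=[{"translation": [38, -18, -13], "spin": 0, "jaw": 0}, {"translation": [38, -18, -13], "spin": 0, "jaw": 0}, {"translation": [38, -18, -13], "spin": 0, "jaw": 0}, {"translation": [38, -18, -13], "spin": 0, "jaw": 0}, {"translation": [38, -18, -13], "spin": 0, "jaw": 0}])

```text
time: 17.5
tool_pos: [0.7559, 0.3612, 0.3412]
tool_rot: [-3.093, -0.187, -0.012]
contact_force: [-0.2, 0.2, -5.2]
opening: 0.0118
grip_force: 50.0
```

>>> send_rows(targets=[{"translation": [38, -18, -12], "spin": 0, "jaw": 0}, {"translation": [38, -18, -12], "spin": 0, "jaw": 0}, {"translation": [38, -18, -12], "spin": 0, "jaw": 0}, {"translation": [38, -18, -12], "spin": 0, "jaw": 0}, {"translation": [38, -18, -12], "spin": 0, "jaw": 0}])

```text
time: 18.0
tool_pos: [0.7699, 0.366, 0.3403]
tool_rot: [-3.074, -0.224, -0.015]
contact_force: [-1.0, 0.3, -2.5]
opening: 0.0117
grip_force: 50.0
```

>>> send_rows(targets=[{"translation": [38, -18, -10], "spin": 0, "jaw": 0}, {"translation": [38, -18, -10], "spin": 0, "jaw": 0}, {"translation": [38, -18, -10], "spin": 0, "jaw": 0}, {"translation": [38, -18, -10], "spin": 0, "jaw": 0}, {"translation": [38, -18, -10], "spin": 0, "jaw": 0}])

```text
time: 18.5
tool_pos: [0.7838, 0.3711, 0.3398]
tool_rot: [-3.056, -0.261, -0.018]
contact_force: [0.8, -0.6, -4.1]
opening: 0.0114
grip_force: 50.0
```

>>> send_rows(targets=[{"translation": [38, -18, -9], "spin": 0, "jaw": 0}, {"translation": [38, -18, -9], "spin": 0, "jaw": 0}, {"translation": [38, -18, -9], "spin": 0, "jaw": 0}, {"translation": [38, -18, -9], "spin": 0, "jaw": 0}, {"translation": [38, -18, -9], "spin": 0, "jaw": 0}])

```text
time: 19.0
tool_pos: [0.7959, 0.3757, 0.3431]
tool_rot: [-3.037, -0.298, -0.021]
contact_force: [-0.5, -0.7, -3.7]
opening: 0.0115
grip_force: 50.0
```

>>> send_rows(targets=[{"translation": [38, -18, -8], "spin": 0, "jaw": 0}, {"translation": [38, -18, -8], "spin": 0, "jaw": 0}, {"translation": [38, -18, -8], "spin": 0, "jaw": 0}, {"translation": [38, -18, -8], "spin": 0, "jaw": 0}, {"translation": [38, -18, -8], "spin": 0, "jaw": 0}])

```text
time: 19.5
tool_pos: [0.8065, 0.38, 0.3497]
tool_rot: [-3.017, -0.335, -0.026]
contact_force: [-0.4, 0.7, -4.2]
opening: 0.0118
grip_force: 50.0
```

```bash
python3 - <<'E'
from h import *
s,r=st('contact_force'); a=np.deg2rad(26); print('out in tool',r.inv().apply([np.cos(a),np.sin(a),.5]).round(2))
E
```

```text
{'time': 19.5, 'qpos': [0.357, 1.0022, 0.0372, -0.0071, 1.7455, 1.93], 'tool_pos': [0.8065, 0.38, 0.3497], 'tool_rot': [-3.0174, -0.3353, -0.0258], 'contact_force': [-0.3963, 0.7443, -4.2096]}
tilt 20.4 az 19.3 notch dir [-0.015  0.993  0.117]
out in tool [ 1.   -0.48 -0.12]
```

>>> send_rows(targets=[{"translation": [38, -18, -4], "spin": 0, "jaw": 0}, {"translation": [38, -18, -4], "spin": 0, "jaw": 0}, {"translation": [38, -18, -4], "spin": 0, "jaw": 0}, {"translation": [38, -18, -4], "spin": 0, "jaw": 0}, {"translation": [38, -18, -4], "spin": 0, "jaw": 0}])

```text
time: 20.0
tool_pos: [0.8213, 0.386, 0.3479]
tool_rot: [-2.997, -0.373, -0.031]
contact_force: [0.6, -0.1, -4.6]
opening: 0.0117
grip_force: 50.0
```

>>> send_rows(targets=[{"translation": [38, -18, -3], "spin": 0, "jaw": 0}, {"translation": [38, -18, -3], "spin": 0, "jaw": 0}, {"translation": [38, -18, -3], "spin": 0, "jaw": 0}, {"translation": [38, -18, -3], "spin": 0, "jaw": 0}, {"translation": [38, -18, -3], "spin": 0, "jaw": 0}])

```text
time: 20.5
tool_pos: [0.8339, 0.3914, 0.3509]
tool_rot: [-2.977, -0.411, -0.037]
contact_force: [0.6, 0.4, -3.5]
opening: 0.0119
grip_force: 50.0
```

>>> send_rows(targets=[{"translation": [38, -18, -1], "spin": 0, "jaw": 0}, {"translation": [38, -18, -1], "spin": 0, "jaw": 0}, {"translation": [38, -18, -1], "spin": 0, "jaw": 0}, {"translation": [38, -18, -1], "spin": 0, "jaw": 0}, {"translation": [38, -18, -1], "spin": 0, "jaw": 0}])

```text
time: 21.0
tool_pos: [0.8466, 0.3968, 0.3535]
tool_rot: [-2.956, -0.448, -0.045]
contact_force: [0.8, -0.4, -3.8]
opening: 0.0113
grip_force: 50.0
```

>>> send_rows(targets=[{"translation": [38, -18, 1], "spin": 0, "jaw": 0}, {"translation": [38, -18, 1], "spin": 0, "jaw": 0}, {"translation": [38, -18, 1], "spin": 0, "jaw": 0}, {"translation": [38, -18, 1], "spin": 0, "jaw": 0}, {"translation": [38, -18, 1], "spin": 0, "jaw": 0}])

```text
time: 21.5
tool_pos: [0.8592, 0.4024, 0.356]
tool_rot: [-2.934, -0.485, -0.053]
contact_force: [-0.3, 0.3, -3.8]
opening: 0.0116
grip_force: 50.0
```

>>> send_rows(targets=[{"translation": [38, -18, 3], "spin": 0, "jaw": 0}, {"translation": [38, -18, 3], "spin": 0, "jaw": 0}, {"translation": [38, -18, 3], "spin": 0, "jaw": 0}, {"translation": [38, -18, 3], "spin": 0, "jaw": 0}, {"translation": [38, -18, 3], "spin": 0, "jaw": 0}])

```text
time: 22.0
tool_pos: [0.8716, 0.4079, 0.3587]
tool_rot: [-2.911, -0.522, -0.063]
contact_force: [-0.1, -0.1, -3.7]
opening: 0.0118
grip_force: 50.0
```

>>> send_rows(targets=[{"translation": [38, -18, 5], "spin": 0, "jaw": 0}, {"translation": [38, -18, 5], "spin": 0, "jaw": 0}, {"translation": [38, -18, 5], "spin": 0, "jaw": 0}, {"translation": [38, -18, 5], "spin": 0, "jaw": 0}, {"translation": [38, -18, 5], "spin": 0, "jaw": 0}])

```text
time: 22.5
tool_pos: [0.8839, 0.4134, 0.3615]
tool_rot: [-2.888, -0.559, -0.073]
contact_force: [0.6, 0.0, -4.1]
opening: 0.0113
grip_force: 50.0
```

>>> send_rows(targets=[{"translation": [38, -18, 7], "spin": 0, "jaw": 0}, {"translation": [38, -18, 7], "spin": 0, "jaw": 0}, {"translation": [38, -18, 7], "spin": 0, "jaw": 0}, {"translation": [38, -18, 7], "spin": 0, "jaw": 0}, {"translation": [38, -18, 7], "spin": 0, "jaw": 0}])

```text
time: 23.0
tool_pos: [0.8958, 0.4188, 0.3645]
tool_rot: [-2.864, -0.595, -0.085]
contact_force: [0.1, -0.3, -4.5]
opening: 0.0116
grip_force: 50.0
```

```bash
python3 - <<'E'
from sim import *
s,r=st('contact_force','grip_force')
# pouring pose: notch low = spin so that -tool y points most downhill
z=r.apply([0,0,1])
best=max(range(-180,180),key=lambda a:-(-(r*R.from_euler('z',a,degrees=True)).apply([0,1,0]))[2])
Rp=r*R.from_euler('z',best,degrees=True); n=-Rp.apply([0,1,0]); print('spin to pour',best,'notch dir',n.round(3))
# tray frame in pour: bar centre at TCP -19mm*z(tool) ; underside 80 mm along tool z; notch 67 along n
rel=lambda q,x,zz:-.019*q.apply([0,0,1])+q.apply([0,0,1])*(.080-zz)+(-q.apply([0,1,0]))*x
print('notch rel TCP',rel(Rp,.067,0).round(4),'outer corner',rel(Rp,.102,0).round(4),'rear',rel(Rp,-.102,0).round(4),'floor edge',rel(Rp,.04,.004).round(4))
tgt=np.array([.494,-.224,.105]); 
for h in (.03,):
    x=tgt-rel(Rp,.067,0); x[2]=.105+.012-rel(Rp,.102,0)[2]; print('pour TCP',x.round(4))
q=s['qpos']
for a in np.linspace(0,best,7):
    q,e=jik(x,r*R.from_euler('z',a,degrees=True),q if a else [-.4,.5,1.4,.5,1.2,.5]); print(round(a),q.round(2),round(e,4))
E
```

```text
{'time': 23.0, 'qpos': [0.3537, 1.0404, 0.0371, 0.0197, 1.4145, 1.9271], 'tool_pos': [0.8958, 0.4188, 0.3645], 'tool_rot': [-2.8636, -0.5953, -0.0849], 'contact_force': [0.1378, -0.2755, -4.4711], 'grip_force': 49.9991}
tilt 37.2 az 22.1 notch dir [-0.072  0.971  0.227]
spin to pour -112 notch dir [-0.738 -0.299 -0.605]
notch rel TCP [-0.0153 -0.0061 -0.0891] outer corner [-0.0411 -0.0166 -0.1103] rear [0.1095 0.0444 0.0131] floor edge [ 0.0024  0.001  -0.0696]
pour TCP [ 0.5093 -0.2179  0.2273]
0 [-0.9   0.26  1.85  0.77  0.99  0.25] 0.0
-19 [-0.9   0.26  1.85  0.77  0.99 -0.08] 0.0
-37 [-0.9   0.26  1.85  0.77  0.99 -0.41] 0.0
-56 [-0.9   0.26  1.85  0.77  0.99 -0.73] 0.0
-75 [-0.9   0.26  1.85  0.77  0.99 -1.06] 0.0
-93 [-0.9   0.26  1.85  0.77  0.99 -1.38] 0.0
-112 [-0.9   0.26  1.85  0.77  0.99 -1.71] 0.0
```

Tilt is 37° with the notch uphill and no balls lost (load 4.4 N). Before committing, I'll simulate how the balls run out during the spin, so the tray goes over the right spot.

```bash
cat > balls.py <<'E'
import numpy as np
r=.014
def run(tilt,prof,T=3.0,seed=0,e=.3,dt=2e-4,off0=105,corner_z=.007):
    """prof: function t->off(deg). tray frame: x notch, z up; gravity rotates. returns landing (along horizontal n, side) rel. tray origin at rim plane"""
    rng=np.random.default_rng(seed); t=np.deg2rad(tilt)
    p=np.array([[-20,-50,18],[0,-74,18],[20,-54,18.]])/1e3+rng.normal(0,.001,(3,3))*[1,1,0]; v=np.zeros((3,3)); land=[None]*3
    k=4000.; m=.045; c=2*np.sqrt(k*m)*.25
    N=np.array([[-1,1,0],[-1,-1,0],[1,1,0],[1,-1,0]])/np.sqrt(2); off_=.096/np.sqrt(2)
    for i in range(int(T/dt)):
        tm=i*dt; o=np.deg2rad(prof(tm)); om=-(np.deg2rad(prof(tm+1e-3))-o)/1e-3*-1
        # downhill direction in tray frame at angle -o from +x (side y<0 low for o>0)
        d=np.array([np.cos(o),-np.sin(o),0]); g=9.81*(np.sin(t)*d+np.cos(t)*np.array([0,0,-1]))
        f=np.tile(g*m,(3,1)); w=om   # tray rotates about z at rate w in world; d rotates opposite
        f+=m*(w*w*p*[1,1,0]); f+=-2*m*np.cross([0,0,w],v)
        onfl=np.zeros(3,bool)
        for b in range(3):
            if land[b] is not None: continue
            P=p[b]
            def push(n,dist,pt=None):
                pen=r-dist
                if pen>0:
                    vn=v[b]@n; f[b]+=n*max(k*pen-c*vn,0); return True
                return False
            if P[0]<.040:
                onfl[b]=push(np.array([0,0,1.]),P[2]-.004)
            q=np.array([P[0]-.040,0,P[2]-.006]); dq=np.linalg.norm(q)   # sill edge
            if abs(P[1])<.056 and P[2]>-.01: push(q/dq,dq)
            for n in N:
                if P[2]>-.0 : push(n,off_+P@n)
                elif P[2]>-r:
                    q=n*(off_+P@n)+np.array([0,0,P[2]]); dq=np.linalg.norm(q); push(q/dq,dq)
            for b2 in range(3):
                if b2!=b and land[b2] is None:
                    q=P-p[b2]; dq=np.linalg.norm(q)
                    if dq<2*r: f[b]+=q/dq*max(k*(2*r-dq)-c*((v[b]-v[b2])@q/dq),0)
        a=f/m; a[onfl,:2]*=5/7
        v+=a*dt; p+=v*dt
        for b in range(3):
            if land[b] is None:
                # world: height rel. outer corner at notch-down
                ez=-np.cos(t); h=-(np.sin(t)*(p[b]@d)-np.cos(t)*p[b][2])
                hc=-(np.sin(t)*.102)-corner_z
                if h<hc+.0:
                    nh=np.cos(t)*(p[b]@d)+np.sin(t)*p[b][2]; sd=p[b]@np.array([np.sin(o),np.cos(o),0])
                    land[b]=(round(tm,2),round(np.rad2deg(o)),round(nh*1e3,1),round(sd*1e3,1))
        if all(l is not None for l in land): break
    return land,p
def ramp(o0,o1,rate,t0=.6,acc=.15):
    def f(t):
        s=max(t-t0,0); x=rate*(s-acc*(1-np.exp(-s/acc))) if s>0 else 0; sg=np.sign(o1-o0)
        return o0+sg*min(x,abs(o1-o0))
    return f
if __name__=='__main__':
    import sys
    t=np.deg2rad(37.2); print('notch67 horizontal',67*np.cos(t)); 
    for rate in (86,50):
        for end in(0,-15):
            for sd in(0,1): print(rate,end,run(37.2,ramp(105,end,rate),T=3.5,seed=sd)[0])
E
time python3 balls.py
```

```text
notch67 horizontal 53.36750450762115
86 0 [(2.03, 0, np.float64(35.5), np.float64(-11.4)), (1.95, 1, np.float64(52.0), np.float64(7.0)), (1.88, 8, np.float64(48.3), np.float64(12.8))]
86 0 [(2.03, 0, np.float64(35.5), np.float64(-11.4)), (1.95, 1, np.float64(52.0), np.float64(7.0)), (1.88, 8, np.float64(48.3), np.float64(12.8))]
86 -15 [(2.03, -5, np.float64(36.1), np.float64(-16.0)), (1.95, 1, np.float64(52.0), np.float64(7.0)), (1.88, 8, np.float64(48.3), np.float64(12.8))]
86 -15 [(2.03, -5, np.float64(36.1), np.float64(-16.0)), (1.95, 1, np.float64(52.0), np.float64(7.0)), (1.88, 8, np.float64(48.3), np.float64(12.8))]
50 0 [(2.61, 12, np.float64(33.9), np.float64(11.1)), (2.55, 15, np.float64(44.5), np.float64(17.0)), (2.45, 20, np.float64(42.0), np.float64(23.8))]
50 0 [(2.61, 12, np.float64(33.9), np.float64(11.1)), (2.55, 15, np.float64(44.5), np.float64(17.0)), (2.45, 20, np.float64(42.0), np.float64(23.8))]
50 -15 [(2.61, 12, np.float64(33.9), np.float64(11.1)), (2.55, 15, np.float64(44.5), np.float64(17.0)), (2.45, 20, np.float64(42.0), np.float64(23.8))]
50 -15 [(2.61, 12, np.float64(33.9), np.float64(11.1)), (2.55, 15, np.float64(44.5), np.float64(17.0)), (2.45, 20, np.float64(42.0), np.float64(23.8))]
real	0m11.715s
user	0m11.941s
sys	0m0.032s
```

```bash
cat > b2.py <<'E'
from balls import *
import cv2
from concurrent.futures import ProcessPoolExecutor
def job(a):
    tilt,o0,rate,acc,cz=a
    l,_=run(tilt,ramp(o0,0,rate,t0=.8,acc=acc),T=4.2,corner_z=cz)
    if any(x is None for x in l): return a,l
    q=np.array([x[2:] for x in l],np.float32); c,rad=cv2.minEnclosingCircle(q); return a,np.round(c,1),round(rad,1),[tuple(map(float,x)) for x in l]
if __name__=='__main__':
    L=[(37.2,o,86,acc,.005) for o in(60,75,90,130,160) for acc in(.05,.15)]+[(40,105,86,.1,.005),(40,75,86,.1,.005),(37.2,105,86,.1,-.002),(37.2,105,70,.1,.005)]
    with ProcessPoolExecutor() as ex:
        for o in ex.map(job,L): print(*o)
E
time python3 b2.py
```

```text
(37.2, 60, 86, 0.05, 0.005) [42.1  0.6] 13.0 [(1.6, 0.0, 35.8, -10.8), (1.53, 2.0, 52.2, 6.4), (1.46, 8.0, 48.4, 12.0)]
(37.2, 60, 86, 0.15, 0.005) [42.8  0.8] 13.1 [(1.69, 0.0, 37.7, -11.3), (1.62, 2.0, 51.8, 7.0), (1.54, 9.0, 48.0, 12.8)]
(37.2, 75, 86, 0.05, 0.005) [42.3  0.8] 12.7 [(1.78, 0.0, 36.2, -10.3), (1.7, 2.0, 52.2, 6.4), (1.63, 8.0, 48.5, 12.0)]
(37.2, 75, 86, 0.15, 0.005) [42.4  0.7] 13.0 [(1.87, 0.0, 36.5, -10.9), (1.8, 2.0, 51.8, 6.3), (1.73, 8.0, 48.3, 12.2)]
(37.2, 90, 86, 0.05, 0.005) [42.3  0.8] 12.7 [(1.95, 0.0, 36.2, -10.3), (1.88, 2.0, 52.2, 6.3), (1.8, 8.0, 48.5, 12.0)]
(37.2, 90, 86, 0.15, 0.005) [42.2  0.8] 12.8 [(2.05, 0.0, 36.1, -10.5), (1.98, 2.0, 52.1, 6.4), (1.9, 8.0, 48.4, 12.0)]
(37.2, 130, 86, 0.05, 0.005) [42.2  0.7] 12.9 [(2.42, 0.0, 36.0, -10.7), (2.34, 2.0, 52.2, 6.4), (2.27, 8.0, 48.4, 12.0)]
(37.2, 130, 86, 0.15, 0.005) [42.1  0.6] 13.0 [(2.52, 0.0, 35.7, -10.7), (2.44, 2.0, 52.2, 6.4), (2.37, 8.0, 48.5, 11.9)]
(37.2, 160, 86, 0.05, 0.005) [42.5  0.8] 12.7 [(2.76, 0.0, 36.4, -10.4), (2.69, 2.0, 52.1, 6.2), (2.62, 8.0, 48.5, 12.0)]
(37.2, 160, 86, 0.15, 0.005) [42.   0.8] 13.0 [(2.87, 0.0, 35.5, -10.5), (2.79, 2.0, 52.6, 6.8), (2.72, 8.0, 48.5, 12.1)]
(40, 105, 86, 0.1, 0.005) [41.9  0.6] 14.5 [(2.17, 0.0, 37.0, -13.0), (2.1, 2.0, 52.2, 10.8), (2.02, 8.0, 46.0, 14.5)]
(40, 75, 86, 0.1, 0.005) [41.9  0.4] 14.7 [(1.82, 0.0, 36.7, -13.4), (1.75, 2.0, 52.2, 10.9), (1.67, 8.0, 46.0, 14.5)]
(37.2, 105, 86, 0.1, -0.002) [43.7  0.8] 10.2 [(2.17, 0.0, 38.1, -7.7), (2.1, 2.0, 52.3, 3.6), (2.02, 9.0, 49.2, 9.3)]
(37.2, 105, 70, 0.1, 0.005) [45.3  3.4] 13.8 [(2.35, 3.0, 44.6, -10.4), (2.3, 7.0, 50.5, 13.0), (2.21, 13.0, 46.1, 17.2)]
real	0m7.507s
user	0m25.383s
sys	0m0.091s
```

The simulation puts all three balls within about 13 mm of one spot if I spin at full rate. I'll set the tray so that spot is on the jar's axis, and carry it over.

```bash
python3 - <<'E'
from h import *
plan([(.501,-.221,.34,0,5),(.501,-.221,.2173,0,1)])
E
```

```text
[-5.9, 12.0, -7.0] spin 0.0
[-5.9, 12.0, -6.9] spin 0.0
[-5.9, 12.0, -7.0] spin 0.0
[-5.9, 11.9, -6.9] spin 0.0
[-5.8, 12.0, -7.0] spin 0.0
  -> [ 0.5012 -0.2216  0.3406] [-2.864 -0.595 -0.085]
[-6.9, 2.7, 9.8] spin 0.0
  -> [ 0.5011 -0.2206  0.2177] [-2.864 -0.595 -0.085]
```

>>> send_rows(targets=[{"translation": [-0.5, 1, -0.6], "spin": 0, "jaw": 0}, {"translation": [-1.4, 2.8, -1.6], "spin": 0, "jaw": 0}, {"translation": [-2.8, 5.6, -3.3], "spin": 0, "jaw": 0}, {"translation": [-4.4, 8.8, -5.1], "spin": 0, "jaw": 0}, {"translation": [-5.9, 12, -7], "spin": 0, "jaw": 0}])

```text
time: 23.5
tool_pos: [0.8149, 0.2894, 0.3599]
tool_rot: [-2.864, -0.596, -0.085]
contact_force: [1.1, 1.0, -3.8]
opening: 0.0115
grip_force: 50.0
```

>>> send_rows(targets=[{"translation": [-1.2, 2.4, -1.4], "spin": 0, "jaw": 0}, {"translation": [-2.4, 4.8, -2.8], "spin": 0, "jaw": 0}, {"translation": [-3.5, 7.2, -4.2], "spin": 0, "jaw": 0}, {"translation": [-4.7, 9.6, -5.6], "spin": 0, "jaw": 0}, {"translation": [-5.9, 12, -6.9], "spin": 0, "jaw": 0}])

```text
time: 24.0
tool_pos: [0.7369, 0.1613, 0.3552]
tool_rot: [-2.864, -0.597, -0.085]
contact_force: [0.8, 0.3, -4.2]
opening: 0.0119
grip_force: 50.0
```

>>> send_rows(targets=[{"translation": [-1.2, 2.4, -1.4], "spin": 0, "jaw": 0}, {"translation": [-2.4, 4.8, -2.8], "spin": 0, "jaw": 0}, {"translation": [-3.5, 7.2, -4.2], "spin": 0, "jaw": 0}, {"translation": [-4.7, 9.6, -5.6], "spin": 0, "jaw": 0}, {"translation": [-5.9, 12, -7], "spin": 0, "jaw": 0}])

```text
time: 24.5
tool_pos: [0.6577, 0.033, 0.3505]
tool_rot: [-2.865, -0.597, -0.084]
contact_force: [0.3, -0.6, -3.9]
opening: 0.0116
grip_force: 50.0
```

>>> send_rows(targets=[{"translation": [-1.2, 2.4, -1.4], "spin": 0, "jaw": 0}, {"translation": [-2.4, 4.8, -2.8], "spin": 0, "jaw": 0}, {"translation": [-3.5, 7.2, -4.2], "spin": 0, "jaw": 0}, {"translation": [-4.7, 9.6, -5.6], "spin": 0, "jaw": 0}, {"translation": [-5.9, 12, -6.9], "spin": 0, "jaw": 0}])

```text
time: 25.0
tool_pos: [0.579, -0.0953, 0.3452]
tool_rot: [-2.866, -0.598, -0.083]
contact_force: [0.1, -0.6, -3.5]
opening: 0.0116
grip_force: 50.0
```

>>> send_rows(targets=[{"translation": [-1.5, 3.2, -1.9], "spin": 0, "jaw": 0}, {"translation": [-3, 6.2, -3.6], "spin": 0, "jaw": 0}, {"translation": [-4.3, 9, -5.3], "spin": 0, "jaw": 0}, {"translation": [-5.2, 10.8, -6.3], "spin": 0, "jaw": 0}, {"translation": [-5.8, 12, -7], "spin": 0, "jaw": 0}])

```text
time: 25.5
tool_pos: [0.5003, -0.2248, 0.3407]
tool_rot: [-2.868, -0.597, -0.085]
contact_force: [0.6, -0.2, -4.4]
opening: 0.0113
grip_force: 50.0
```

```bash
python3 - <<'E'
from h import *
s,r=st('contact_force','grip_force')
plan([(.501,-.221,.2173,0,1)])
im2,d=read_camera('scene'); cv2.imwrite('pics/s5.png',cv2.resize(im2[40:260,140:400,::-1],None,fx=2.5,fy=2.5))
E
```

```text
{'time': 25.5, 'qpos': [-0.9196, 0.1401, 1.6558, 0.6668, 1.2278, 0.4577], 'tool_pos': [0.5003, -0.2248, 0.3407], 'tool_rot': [-2.8675, -0.5965, -0.0851], 'contact_force': [0.5606, -0.1649, -4.4059], 'grip_force': 49.9993}
tilt 37.2 az 21.7 notch dir [-0.07   0.972  0.224]
[-6.9, 2.4, 10.0] spin 0.0
  -> [ 0.5013 -0.2209  0.217 ] [-2.868 -0.597 -0.085]
```

View pics/s5.png

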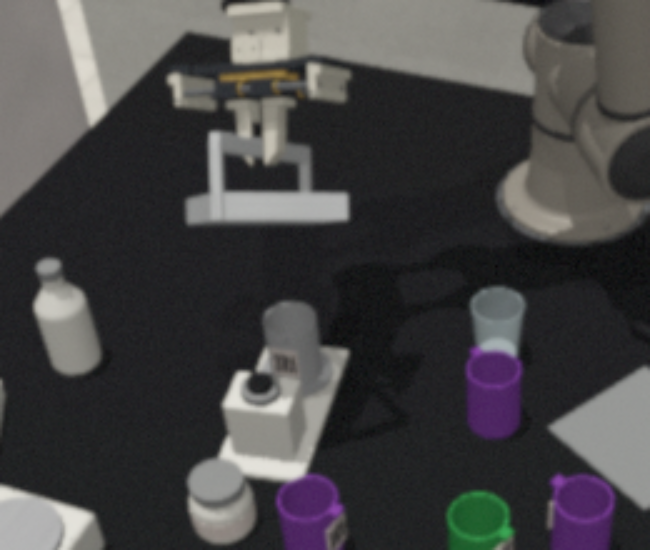

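Scene view: the tray is tilted above the station, with the jar and its label at (285,345) facing the scanner, and the path down is clear. Lowering.

>>> send_rows(targets=[{"translation": [-1, 0.4, 1.5], "spin": 0, "jaw": 0}, {"translation": [-2.7, 1, 4], "spin": 0, "jaw": 0}, {"translation": [-4.5, 1.6, 6.6], "spin": 0, "jaw": 0}, {"translation": [-6.2, 2.2, 9], "spin": 0, "jaw": 0}, {"translation": [-6.9, 2.4, 10], "spin": 0, "jaw": 0}])

```text
time: 26.05
tool_pos: [0.5015, -0.2174, 0.2143]
tool_rot: [-2.863, -0.593, -0.085]
contact_force: [-0.1, 0.6, -3.9]
opening: 0.0116
grip_force: 50.0
```

```bash
python3 - <<'E'
from h import *
s,r=st('contact_force')
best=max(range(-180,180),key=lambda a:-(-(r*R.from_euler('z',a,degrees=True)).apply([0,1,0]))[2]); print(best)
Rp=r*R.from_euler('z',best,degrees=True); O=np.array(s['tool_pos'])+.061*r.apply([0,0,1]); n=-Rp.apply([0,1,0]); nh=n[:2]/np.hypot(*n[:2]); y=-Rp.apply([1,0,0]) if 0 else np.cross(-Rp.apply([0,0,1]),n)
d=np.array([.494,-.224])-O[:2]; print('jar along,side',d@nh,d@y[:2],'corner z',(O+.102*n)[2])
plan([(.501,-.221,.2173,0,1)])
E
```

```text
{'time': 26.05, 'qpos': [-0.9073, 0.2659, 1.8731, 0.7833, 0.9676, 0.214], 'tool_pos': [0.5015, -0.2174, 0.2143], 'tool_rot': [-2.8627, -0.5932, -0.0851], 'contact_force': [-0.0515, 0.5777, -3.8595]}
tilt 37.1 az 22.2 notch dir [-0.072  0.971  0.228]
-112
jar along,side 0.04630978237830898 0.003399365480321909 corner z 0.10410246730967204
[0.1, 0.3, -0.4] spin 0.0
  -> [ 0.5004 -0.2213  0.2174] [-2.863 -0.593 -0.085]
```

>>> send_rows(targets=[{"translation": [0, 0, 0], "spin": 0, "jaw": 0}, {"translation": [0, 0, 0], "spin": 0, "jaw": 0}, {"translation": [0, 0, 0], "spin": 0, "jaw": 0}, {"translation": [0, 0, 0], "spin": 0, "jaw": 0}, {"translation": [0, 0, 0], "spin": 0, "jaw": 0}])

```text
time: 26.55
tool_pos: [0.5025, -0.2184, 0.2172]
tool_rot: [-2.865, -0.597, -0.084]
contact_force: [-0.3, -0.5, -4.1]
opening: 0.0118
grip_force: 50.0
```

>>> send_rows(targets=[{"translation": [-0.1, 0.3, -0.1], "spin": -8.5, "jaw": 0}, {"translation": [-0.1, 0.3, -0.1], "spin": -17, "jaw": 0}, {"translation": [-0.1, 0.3, -0.1], "spin": -25.5, "jaw": 0}, {"translation": [-0.1, 0.3, -0.1], "spin": -34, "jaw": 0}, {"translation": [-0.1, 0.3, -0.1], "spin": -42.5, "jaw": 0}])

```text
time: 27.05
tool_pos: [0.5015, -0.2216, 0.2173]
tool_rot: [2.875, -0.602, 0.832]
contact_force: [-1.9, 1.0, 1.6]
opening: 0.0118
grip_force: 50.0
```

>>> send_rows(targets=[{"translation": [0, 0, 0], "spin": -8.5, "jaw": 0}, {"translation": [0, 0, 0], "spin": -17, "jaw": 0}, {"translation": [0, 0, 0], "spin": -25.5, "jaw": 0}, {"translation": [0, 0, 0], "spin": -34, "jaw": 0}, {"translation": [0, 0, 0], "spin": -42.5, "jaw": 0}])

```text
time: 27.55
tool_pos: [0.5012, -0.2213, 0.2163]
tool_rot: [2.544, -0.275, 1.576]
contact_force: [0.4, 0.9, -4.3]
opening: 0.0116
grip_force: 50.0
```

>>> send_rows(targets=[{"translation": [0, 0, 0], "spin": -8.5, "jaw": 0}, {"translation": [0, 0, 0], "spin": -17, "jaw": 0}, {"translation": [0, 0, 0], "spin": -25.5, "jaw": 0}, {"translation": [0, 0, 0], "spin": -27, "jaw": 0}, {"translation": [0, 0, 0], "spin": -27, "jaw": 0}])

```text
time: 28.05
tool_pos: [0.5013, -0.2214, 0.2163]
tool_rot: [2.491, -0.002, 1.954]
contact_force: [0.2, 0.2, -3.0]
opening: 0.0114
grip_force: 50.0
```

>>> send_rows(targets=[{"translation": [0, 0, 0], "spin": 0, "jaw": 0}, {"translation": [0, 0, 0], "spin": 0, "jaw": 0}, {"translation": [0, 0, 0], "spin": 0, "jaw": 0}, {"translation": [0, 0, 0], "spin": 0, "jaw": 0}, {"translation": [0, 0, 0], "spin": 0, "jaw": 0}])

```text
time: 28.55
tool_pos: [0.5011, -0.2212, 0.2159]
tool_rot: [2.491, -0.001, 1.956]
contact_force: [-0.7, -0.2, -3.3]
opening: 0.0118
grip_force: 50.0
```

```bash
python3 - <<'E'
from h import *
s,r=st('contact_force')
a,_=read_camera('scene'); b,_=read_camera('side')
A=cv2.resize(a[90:240,180:380,::-1],(800,600))[:,:]; 
cv2.imwrite('pics/s6.png',np.hstack([cv2.resize(a[100:250,190:340,::-1],(400,400)),cv2.resize(b[100:250,290:440,::-1],(400,400))]))
E
```

```text
{'time': 28.55, 'qpos': [-0.9144, 0.267, 1.8674, 0.7831, 0.974, -1.7441], 'tool_pos': [0.5011, -0.2212, 0.2159], 'tool_rot': [2.4911, -0.0009, 1.9555], 'contact_force': [-0.664, -0.2481, -3.2694]}
tilt 37.3 az 22.1 notch dir [-0.738 -0.298 -0.606]
```

View pics/s6.png

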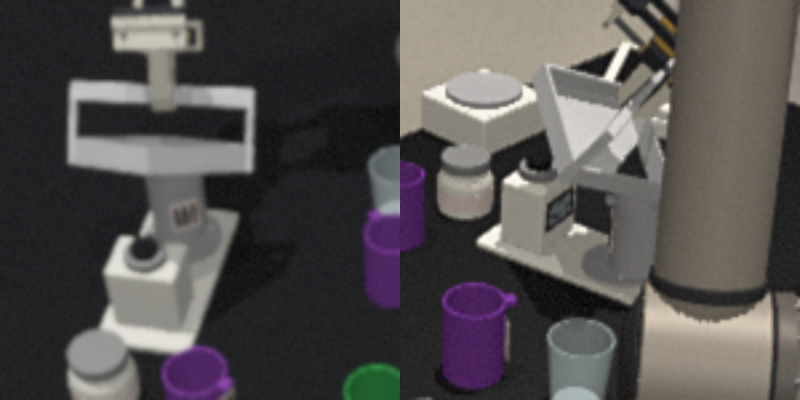

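Both views show the tray tipped notch-down over the jar, with the jar upright and its label to the scanner. In the side view the tray floor looks empty. I've used up my picture views, so from here I check by numbers: average the load, and look for balls by depth.

```bash
python3 - <<'E'
from h import *
F=[]
for i in range(8):
    im,P,s=wristcloud('w7'); F.append(s['contact_force'])
print(np.mean(F,0).round(2),np.std(F,0).round(2), s['time'])
# white ball blobs in the tray interior seen by wrist camera
r=R.from_euler('xyz',s['tool_rot']); T=r.inv().apply((P.reshape(-1,3)-s['tool_pos'])).reshape(P.shape)
x=-T[...,1]; y=T[...,0]; z=.061-T[...,2]   # tray coords: height above underside
m=(np.abs(x)+np.abs(y)<.085)&(z>.012)&(z<.036); print('pts above floor in tray',m.sum(),'floor pts',((np.abs(x)+np.abs(y)<.085)&(np.abs(z-.004)<.006)).sum())
plan([(.53,-.20,.33,0,1)])
E
```

```text
[ 0.02 -0.18 -2.46] [0.59 0.26 0.52] 29.0
pts above floor in tray 0 floor pts 13486
[0.9, 9.7, -7.0] spin 0.0
  -> [ 0.53   -0.1999  0.3304] [ 2.491e+00 -1.000e-03  1.956e+00]
```

The load is 2.46 N, which is the empty tray, and there are no points above the tray floor, so all the balls are out. Now I lift clear, check the jar from above, and plan the return with the tilt lying along the bar so the tray can level itself in the pads.

```bash
python3 - <<'E'
from sim import *
s,r=st()
for a in (80,84,87,90,93,96,100,-80,-84,-90,-96):
    n=-(r*R.from_euler('z',a,degrees=True)).apply([0,1,0]); print(a,'notch az',np.rad2deg(np.arctan2(n[1],n[0])).round(1),'incl',np.rad2deg(np.arcsin(n[2])).round(1))
for a in(90,-90):
    q=[-.3,.4,1.6,.5,1.,-1.]
    for z in(.3,.13,.069):
        q,e=jik(np.array([.460,.224,z]),r*R.from_euler('z',a,degrees=True),q); print(a,z,q.round(2),round(e,4))
plan([(.501,-.221,.37,0,1),(.46,.224,.36,87,3)])
E
```

```text
{'time': 29.05, 'qpos': [-0.9144, 0.267, 1.8675, 0.783, 0.974, -1.7444], 'tool_pos': [0.5011, -0.2212, 0.2159], 'tool_rot': [2.4912, -0.0006, 1.9558]}
tilt 37.3 az 22.1 notch dir [-0.738 -0.299 -0.606]
80 notch az 120.0 incl -6.0
84 notch az 116.8 incl -3.6
87 notch az 114.4 incl -1.8
90 notch az 112.1 incl 0.0
93 notch az 109.7 incl 1.9
96 notch az 107.3 incl 3.7
100 notch az 104.1 incl 6.1
-80 notch az -75.9 incl -6.1
-84 notch az -72.7 incl -3.7
-90 notch az -67.9 incl -0.0
-96 notch az -63.2 incl 3.6
90 0.3 [ 0.25 -0.06  1.99  0.15  0.57  1.34] 0.0
90 0.13 [ 0.18  0.29  2.36  2.48  0.28 -1.08] 0.0301
90 0.069 [ 0.25  0.42  2.34  2.82  0.28 -1.37] 0.0032
-90 0.3 [ 0.25 -0.06  1.99  0.15  0.57 -1.8 ] 0.0
-90 0.13 [ 0.11  0.22  2.25  1.32  0.28 -3.11] 0.0354
-90 0.069 [ 0.11  0.34  2.22  1.31  0.28 -3.11] 0.0542
[0.0, 9.3, -12.3] spin 0.0
  -> [ 0.5007 -0.2215  0.3701] [ 2.491e+00 -1.000e-03  1.956e+00]
[14.3, 3.2, 2.9] spin 29.0
[14.0, -4.1, 2.9] spin 29.0
[10.4, -10.4, 2.9] spin 29.0
  -> [0.4602 0.2246 0.3599] [ 3.103 -0.649  0.45 ]
```

Reaching the mat with the full tilt would hit the q5 limit, so I need to take some tilt off first. I'll simulate doing that at the reach limit on the opposite azimuth.

```bash
cat > un.py <<'E'
from sim import *
def until(az,z,elev,N,spin=0,r=None,w=.62,q=None,x=None,tgt=None,verbose=True):
    a=np.deg2rad(az); u=np.array([np.cos(a),np.sin(a),0]); d=u*np.cos(np.deg2rad(elev))+[0,0,np.sin(np.deg2rad(elev))]
    r=r*R.from_euler('z',spin,degrees=True); q=np.array([a-.1,.8,.3,0.,1.9,0.]) if q is None else q
    # find reach limit
    best=None
    for rr in np.arange(.35,.95,.02):
        qq,e=min((jik(u*rr+[0,0,z],r,q0) for q0 in ([max(a-.1,-2.5),.8,.6,0,2.3,0],[max(a-.1,-2.5),.8,.6,0,2.3,2.5],[max(a-.1,-2.5),.8,.6,0,2.3,-2.5])),key=lambda t:t[1])
        if e<.003: best=(rr,qq)
    rr,q=best; x=u*rr+[0,0,z]; o=[]
    for k in range(N):
        q=lim(x+d*.05,r,q,w); x,rm=fk(q,P); r=rm*F; zt=r.apply([0,0,1]); o.append((np.rad2deg(np.arccos(-zt[2])).round(1),np.rad2deg(np.arctan2(zt[1],zt[0])).round(),x[2].round(2)))
    if verbose: print(az,z,elev,'r',rr.round(2),o[::3],q.round(2))
    return o
if __name__=='__main__':
    s=monitor.observe(); r=R.from_euler('xyz',s['tool_rot'])
    # check gain calibration: tilt 20 outward at az26 should give 2.3 deg/call
    until(26,.345,27,3,r=R.from_rotvec(-np.array([-np.sin(.385),np.cos(.385),0])*.35)*R.from_euler('xyz',[np.pi,0,0]))
    for az in(-138,-120,-100,140):
        for z in(.2,.3):
            for el in(0,20): until(az,z,el,22,r=r)
    # max tilt (az 22) feasible at mat
    for t in(37,32,28,24,20,15):
        rt=R.from_rotvec(-np.array([-np.sin(.385),np.cos(.385),0])*np.deg2rad(t))*R.from_euler('xyz',[np.pi,0,1.2])
        print(t,[(z,round(min(jik(np.array([.46,.224,z]),rt,[.25,.4,1.9,.1,.5,q6])[1] for q6 in(0,2)),4)) for z in(.2,.15,.1,.069)])
E
python3 un.py
```

```text
26 0.345 27 r 0.89 [(np.float64(21.8), np.float64(22.0), np.float64(0.35))] [0.36 1.   0.04 0.02 1.65 1.94]Traceback (most recent call last):
  File "un.py", line 21, in <module>
    for el in(0,20): until(az,z,el,22,r=r)
                     ~~~~~^^^^^^^^^^^^^^^^
  File "un.py", line 10, in until
    rr,q=best; x=u*rr+[0,0,z]; o=[]
    ^^^^
TypeError: cannot unpack non-iterable NoneType object
```

```bash
python3 - <<'E'
import re
t=open('un.py').read()
t=t.replace("([max(a-.1,-2.5),.8,.6,0,2.3,0],[max(a-.1,-2.5),.8,.6,0,2.3,2.5],[max(a-.1,-2.5),.8,.6,0,2.3,-2.5])","[[np.clip(a-.15+b,-2.5,2.5),.3,1.5,c,1.9,g] for b in(0,.3) for c in(-.3,.3) for g in(0,2.,-2.)]")
t=t.replace("rr,q=best;","\n    if best is None: print(az,z,'none'); return\n    rr,q=best;").replace("np.arange(.35,.95,.02)","np.arange(.3,.95,.05)").replace("until(26,","#until(26,").replace("(-138,-120,-100,140)","(-138,-115,-90,140)").replace("(.2,.3)","(.25,)")
open('un.py','w').write(t)
E
time python3 un.py
```

```text
-138 0.25 none
-138 0.25 none
-115 0.25 0 r 0.65 [(np.float64(37.1), np.float64(22.0), np.float64(0.25)), (np.float64(34.4), np.float64(16.0), np.float64(0.21)), (np.float64(31.9), np.float64(8.0), np.float64(0.18)), (np.float64(29.8), np.float64(-1.0), np.float64(0.15)), (np.float64(28.3), np.float64(-11.0), np.float64(0.13)), (np.float64(27.6), np.float64(-23.0), np.float64(0.1)), (np.float64(28.0), np.float64(-34.0), np.float64(0.08)), (np.float64(29.3), np.float64(-46.0), np.float64(0.07))] [-2.16  1.36  0.04  0.5   1.62 -2.33]
-115 0.25 20 r 0.65 [(np.float64(37.1), np.float64(22.0), np.float64(0.26)), (np.float64(34.5), np.float64(15.0), np.float64(0.27)), (np.float64(32.3), np.float64(8.0), np.float64(0.28)), (np.float64(30.6), np.float64(-1.0), np.float64(0.28)), (np.float64(29.7), np.float64(-11.0), np.float64(0.28)), (np.float64(29.6), np.float64(-22.0), np.float64(0.29)), (np.float64(30.5), np.float64(-33.0), np.float64(0.29)), (np.float64(32.3), np.float64(-43.0), np.float64(0.3))] [-2.18  1.1   0.04  0.59  1.86 -2.19]
-90 0.25 0 r 0.75 [(np.float64(36.8), np.float64(20.0
[... 979 characters left out ...]
 0.25 none
37 [(0.2, np.float64(0.0026)), (0.15, np.float64(0.0267)), (0.1, np.float64(0.0181)), (0.069, np.float64(0.0044))]
32 [(0.2, np.float64(0.0)), (0.15, np.float64(0.0061)), (0.1, np.float64(0.0301)), (0.069, np.float64(0.044))]
28 [(0.2, np.float64(0.0)), (0.15, np.float64(0.0)), (0.1, np.float64(0.0128)), (0.069, np.float64(0.0273))]
24 [(0.2, np.float64(0.0)), (0.15, np.float64(0.0)), (0.1, np.float64(0.0)), (0.069, np.float64(0.0096))]
20 [(0.2, np.float64(0.0)), (0.15, np.float64(0.0)), (0.1, np.float64(0.0)), (0.069, np.float64(0.0))]
15 [(0.2, np.float64(0.0)), (0.15, np.float64(0.0)), (0.1, np.float64(0.0)), (0.069, np.float64(0.0))]
real	0m24.128s
user	0m24.616s
sys	0m0.052s
```

Pushing down over the mat binds q5 and takes the tilt off by itself, so I can lower the tray there and let it level in a light grip. Lift and carry it back.

>>> send_rows(targets=[{"translation": [0, 1, -1.3], "spin": 0, "jaw": 0}, {"translation": [0, 3, -4], "spin": 0, "jaw": 0}, {"translation": [0, 5.5, -7.3], "spin": 0, "jaw": 0}, {"translation": [0, 8, -10.6], "spin": 0, "jaw": 0}, {"translation": [0, 9.3, -12.3], "spin": 0, "jaw": 0}])

```text
time: 29.55
tool_pos: [0.5011, -0.2218, 0.374]
tool_rot: [2.489, 0.004, 1.956]
contact_force: [-0.2, -0.6, -2.2]
opening: 0.0116
grip_force: 50.0
```

```bash
python3 - <<'E'
from h import *
s,r=st()
im,P,s=wristcloud('w8'); z=P[...,2]; near=np.hypot(P[...,0]-.494,P[...,1]+.224)
m=(near<.027); print('wrist jar interior pts',m.sum(),np.percentile(z[m],[5,50,95]).round(3) if m.any() else '')
c=get_calibration('scene'); im2,d=read_camera('scene'); K=c['intrinsics']; v,u=np.indices(d.shape)
P2=np.stack([(u-K[0,2])/K[0,0]*d,-(v-K[1,2])/K[1,1]*d,-d],-1)@R.from_euler('xyz',c['orientation']).as_matrix().T+c['origin']
m=(np.hypot(P2[...,0]-.494,P2[...,1]+.224)<.026)&(P2[...,2]>0); print('scene jar interior',m.sum(),np.percentile(P2[m][:,2],[5,50,95]).round(3), 'max bright',im2[m].min(1).max() if m.any() else '')
# stray balls: bright new points at 1-4 cm height not there before
P0=np.load('sceneP.npy'); new=(P2[...,2]>.008)&(P2[...,2]<.045)&(np.abs(P2[...,2]-P0[...,2])>.006)&(im2.min(2)>130)&(np.hypot(P2[...,0],P2[...,1])>.3)&(np.abs(P2[...,1])<1)
n,l,stt,cc=cv2.connectedComponentsWithStats(new.astype(np.uint8)); print([(stt[i,4],cc[i].round(),P2[l==i].mean(0).round(3)) for i in range(1,n) if stt[i,4]>8])
plan([(.46,.2235,.33,96,3),(.46,.2235,.21,0,1)])
E
```

```text
{'time': 29.55, 'qpos': [-0.9155, 0.1173, 1.5929, 0.6526, 1.2932, -1.4421], 'tool_pos': [0.5011, -0.2218, 0.374], 'tool_rot': [2.4894, 0.0042, 1.9558]}
tilt 37.4 az 21.7 notch dir [-0.736 -0.301 -0.607]
wrist jar interior pts 10047 [0.043 0.393 0.49 ]
scene jar interior 820 [0.019 0.388 0.511] max bright 179
[(np.int32(9), array([349.,   5.]), array([-0.849, -0.358,  0.017])), (np.int32(103), array([334.,  14.]), array([-0.715, -0.392,  0.027])), (np.int32(10), array([346.,  23.]), array([-0.679, -0.316,  0.011])), (np.int32(10), array([430.,  27.]), array([-0.707,  0.078,  0.037])), (np.int32(11), array([466.,  32.]), array([-0.729,  0.243,  0.031])), (np.int32(9), array([493.,  39.]), array([-0.714,  0.366,  0.024])), (np.int32(9), array([550.,  45.]), array([-0.73 ,  0.607,  0.031])), (np.int32(13), array([566.,  53.]), array([-0.688,  0.674,  0.025])), (np.int32(10), array([576.,  55.]), array([-0.687,  0.718,  0.022]))]
[14.3, 2.6, 3.7] spin 32.0
[13.5, -5.4, 3.7] spin 32.0
[8.6, -11.7, 3.7] spin 32.0
  -> [0.46   0.2238 0.3301] [-3.069 -0.649  0.258]
[-7.3, 0.7, 9.5] spin 0.0
  -> [0.4595 0.2235 0.21  ] [-3.069 -0.649  0.258]
```

No stray balls near the station (the listed blobs are on the far background bench).

>>> send_rows(targets=[{"translation": [2.9, 0.5, 0.7], "spin": 6, "jaw": 0}, {"translation": [5.7, 1, 1.5], "spin": 13, "jaw": 0}, {"translation": [8.6, 1.6, 2.2], "spin": 19, "jaw": 0}, {"translation": [11.4, 2.1, 3], "spin": 26, "jaw": 0}, {"translation": [14.3, 2.6, 3.7], "spin": 32, "jaw": 0}])

```text
time: 30.15
tool_pos: [0.4859, -0.0713, 0.354]
tool_rot: [2.574, -0.332, 1.489]
contact_force: [-0.4, 0.3, -1.9]
opening: 0.0117
grip_force: 50.0
```

>>> send_rows(targets=[{"translation": [2.7, -1.1, 0.7], "spin": 6, "jaw": 0}, {"translation": [5.4, -2.2, 1.5], "spin": 13, "jaw": 0}, {"translation": [8.1, -3.2, 2.2], "spin": 19, "jaw": 0}, {"translation": [10.8, -4.3, 3], "spin": 26, "jaw": 0}, {"translation": [13.5, -5.4, 3.7], "spin": 32, "jaw": 0}])

```text
time: 30.65
tool_pos: [0.4716, 0.0773, 0.3401]
tool_rot: [2.828, -0.576, 0.927]
contact_force: [0.5, 0.5, -2.6]
opening: 0.0111
grip_force: 50.0
```

>>> send_rows(targets=[{"translation": [1.7, -2.3, 0.7], "spin": 6, "jaw": 0}, {"translation": [3.4, -4.7, 1.5], "spin": 13, "jaw": 0}, {"translation": [5.2, -7, 2.2], "spin": 19, "jaw": 0}, {"translation": [6.9, -9.4, 3], "spin": 26, "jaw": 0}, {"translation": [8.6, -11.7, 3.7], "spin": 32, "jaw": 0}])

```text
time: 31.15
tool_pos: [0.4593, 0.2108, 0.3271]
tool_rot: [-3.098, -0.642, 0.314]
contact_force: [1.0, -1.0, -2.6]
opening: 0.012
grip_force: 50.0
```

>>> send_rows(targets=[{"translation": [-1.5, 0.1, 1.9], "spin": 0, "jaw": 0}, {"translation": [-2.9, 0.3, 3.8], "spin": 0, "jaw": 0}, {"translation": [-4.4, 0.4, 5.7], "spin": 0, "jaw": 0}, {"translation": [-5.8, 0.6, 7.6], "spin": 0, "jaw": 0}, {"translation": [-7.3, 0.7, 9.5], "spin": 0, "jaw": 0}])

```text
time: 31.65
tool_pos: [0.4594, 0.2059, 0.2069]
tool_rot: [-3.102, -0.643, 0.319]
contact_force: [0.3, 0.3, -2.0]
opening: 0.0122
grip_force: 50.0
```

```bash
python3 - <<'E'
from h import *
s,r=st('contact_force')
c=get_calibration('scene'); im2,d=read_camera('scene'); K=c['intrinsics']; v,u=np.indices(d.shape)
P2=np.stack([(u-K[0,2])/K[0,0]*d,-(v-K[1,2])/K[1,1]*d,-d],-1)@R.from_euler('xyz',c['orientation']).as_matrix().T+c['origin']
m=(np.hypot(P2[...,0]-.494,P2[...,1]+.224)<.026)&(P2[...,2]>0)&(P2[...,2]<.1); print('scene jar interior',m.sum(),np.percentile(P2[m][:,2],[5,50,95]).round(3),'bright',(im2[m].min(1)>200).sum())
m=(np.hypot(P2[...,0]-.494,P2[...,1]+.224)<.045)&(P2[...,2]>.097)&(P2[...,2]<.115); print('rim',m.sum(),P2[m].mean(0).round(3))
plan([(s['tool_pos'][0],s['tool_pos'][1],s['tool_pos'][2]-.3,0,1)])
E
```

```text
{'time': 31.65, 'qpos': [0.1969, 0.0581, 2.1633, 0.3818, 0.306, 1.1072], 'tool_pos': [0.4594, 0.2059, 0.2069], 'tool_rot': [-3.1017, -0.6425, 0.3186], 'contact_force': [0.3311, 0.33, -2.0237]}
tilt 36.9 az 22.1 notch dir [-0.336  0.941  0.032]
scene jar interior 332 [0.013 0.054 0.092] bright 0
rim 80 [ 0.495 -0.226  0.103]
[-17.3, 1.0, 23.9] spin 0.0
  -> [ 0.4593  0.206  -0.0928] [-3.101 -0.635  0.318]
```

>>> send_rows(targets=[{"translation": [-1, -1.7, 2], "spin": 4, "jaw": 0}, {"translation": [-6, -1.7, 9], "spin": 4, "jaw": 0}, {"translation": [-9, -1.7, 13], "spin": 4, "jaw": 0}, {"translation": [-13, -1.7, 18], "spin": 4, "jaw": 0}, {"translation": [-17, -1.7, 24], "spin": 4, "jaw": 0}])

```text
time: 32.2
tool_pos: [0.4675, 0.21, 0.1463]
tool_rot: [-2.965, -0.602, 0.238]
contact_force: [-0.4, 1.0, -2.7]
opening: 0.0116
grip_force: 50.0
```

```bash
python3 - <<'E'
from h import *
s,r=st('contact_force')
print('grasp',(np.array(s['tool_pos'])-.017*r.apply([0,0,1])).round(4)); plan([(.459,.2235,s['tool_pos'][2]-.25,0,1)])
E
```

```text
{'time': 32.2, 'qpos': [0.1194, 0.2027, 2.2107, 1.0346, 0.2831, 0.4534], 'tool_pos': [0.4675, 0.21, 0.1463], 'tool_rot': [-2.9653, -0.6016, 0.2382], 'contact_force': [-0.4146, 1.0404, -2.6955]}
tilt 35.7 az 31.1 notch dir [-0.329  0.933  0.145]
grasp [0.459  0.2048 0.1601]
[-14.6, 2.1, 20.3] spin 0.0
  -> [ 0.459   0.2233 -0.1041] [-2.965 -0.602  0.238]
```

```bash
python3 - <<'E'
from sim import *
s,r=st(); 
for w in(.65,1.0):
    q=np.array(s['qpos']); x=np.array(s['tool_pos']); rr=r; tgt0=np.array([.4605,.2235,.069])
    for k in range(8):
        t=x+np.clip(np.linalg.norm(tgt0-x),0,.05)*(tgt0-x)/np.linalg.norm(tgt0-x)
        q=lim(t,rr,q,w); x,m=fk(q,P); rr=m*F; z=rr.apply([0,0,1]); n=-rr.apply([0,1,0])
        print(w,k,x.round(3),'tilt',np.rad2deg(np.arccos(-z[2])).round(1),np.rad2deg(np.arctan2(z[1],z[0])).round(0),'notch az',np.rad2deg(np.arctan2(n[1],n[0])).round(0),'inc',np.rad2deg(np.arcsin(n[2])).round(1),q.round(2))
E
```

```text
{'time': 32.2, 'qpos': [0.1194, 0.2027, 2.2107, 1.0346, 0.2831, 0.4534], 'tool_pos': [0.4675, 0.21, 0.1463], 'tool_rot': [-2.9653, -0.6016, 0.2382]}
tilt 35.7 az 31.1 notch dir [-0.329  0.933  0.145]
0.65 0 [0.462 0.211 0.092] tilt 36.5 32.0 notch az 110.0 inc 9.1 [ 0.1   0.34  2.3   1.84  0.28 -0.4 ]
0.65 1 [0.461 0.223 0.069] tilt 36.5 32.0 notch az 110.0 inc 9.1 [ 0.14  0.41  2.31  2.16  0.3  -0.69]
0.65 2 [0.461 0.223 0.069] tilt 36.5 32.0 notch az 110.0 inc 9.1 [ 0.14  0.41  2.31  2.16  0.3  -0.69]
0.65 3 [0.461 0.223 0.069] tilt 36.5 32.0 notch az 110.0 inc 9.1 [ 0.14  0.41  2.31  2.16  0.3  -0.69]
0.65 4 [0.461 0.223 0.069] tilt 36.5 32.0 notch az 110.0 inc 9.1 [ 0.14  0.41  2.31  2.16  0.3  -0.69]
0.65 5 [0.461 0.223 0.069] tilt 36.5 32.0 notch az 110.0 inc 9.1 [ 0.14  0.41  2.31  2.16  0.3  -0.69]
0.65 6 [0.461 0.223 0.069] tilt 36.5 32.0 notch az 110.0 inc 9.1 [ 0.14  0.41  2.31  2.16  0.3  -0.69]
0.65 7 [0.461 0.223 0.069] tilt 36.5 32.0 notch az 110.0 inc 9.1 [ 0.14  0.41  2.31  2.16  0.3  -0.69]
1.0 0 [0.461 0.207 0.089] tilt 36.2 32.0 notch az 110.0 inc 8.8 [ 0.1   0.34  2.31  1.88  0.28 -0.44]
1.0 1 [0.461 0.223 0.069] tilt 36.2 32.0 notch az 110.0 inc 8.8 [ 0.15  0.4   2.31  2.17  0.29 -0.69]
1.0 2 [0.461 0.223 0.069] tilt 36.2 32.0 notch az 110.0 inc 8.8 [ 0.15  0.4   2.31  2.17  0.29 -0.69]
1.0 3 [0.461 0.223 0.069] tilt 36.2 32.0 notch az 110.0 inc 8.8 [ 0.15  0.4   2.31  2.17  0.29 -0.69]
1.0 4 [0.461 0.223 0.069] tilt 36.2 32.0 notch az 110.0 inc 8.8 [ 0.15  0.4   2.31  2.17  0.29 -0.69]
1.0 5 [0.461 0.223 0.069] tilt 36.2 32.0 notch az 110.0 inc 8.8 [ 0.15  0.4   2.31  2.17  0.29 -0.69]
1.0 6 [0.461 0.223 0.069] tilt 36.2 32.0 notch az 110.0 inc 8.8 [ 0.15  0.4   2.31  2.17  0.29 -0.69]
1.0 7 [0.461 0.223 0.069] tilt 36.2 32.0 notch az 110.0 inc 8.8 [ 0.15  0.4   2.31  2.17  0.29 -0.69]
```

```bash
python3 - <<'E'
from h import *
plan([(.458,.2248,.115,0,1),(.458,.2248,.085,0,1)])
E
```

```text
[-2.2, -1.2, 2.5] spin 0.0
  -> [0.4584 0.2244 0.1153] [-2.965 -0.602  0.238]
[-1.7, 0.4, 2.4] spin 0.0
  -> [0.4581 0.2246 0.0856] [-2.965 -0.602  0.238]
```

>>> send_rows(force=8, targets=[{"translation": [-0.5, -0.5, 0.4], "spin": 0, "jaw": 0}, {"translation": [-1, -1.2, 0.9], "spin": 0, "jaw": 0}, {"translation": [-1.4, -1.2, 1.4], "spin": 0, "jaw": 0}, {"translation": [-1.8, -1.2, 2], "spin": 0, "jaw": 0}, {"translation": [-2.2, -1.2, 2.5], "spin": 0, "jaw": 0}])

```text
time: 32.7
tool_pos: [0.4611, 0.2145, 0.122]
tool_rot: [-2.94, -0.599, 0.242]
contact_force: [0.9, -1.0, -3.0]
opening: 0.0123
grip_force: 8.0
```

```bash
cat >> h.py <<'E'
def tray():
    im,P,s=wristcloud('wt'); c=get_calibration('scene'); im2,d=read_camera('scene'); K=c['intrinsics']; v,u=np.indices(d.shape)
    P2=np.stack([(u-K[0,2])/K[0,0]*d,-(v-K[1,2])/K[1,1]*d,-d],-1)@R.from_euler('xyz',c['orientation']).as_matrix().T+c['origin']
    sat=im2.max(2).astype(int)-im2.min(2); near=np.hypot(P2[...,0]-.45,P2[...,1]-.22)<.15
    m=near&(sat<40)&(im2.min(2)>60)&(P2[...,2]>.02)&(P2[...,2]<.06); p=P2[m]
    A=np.c_[p[:,:2]-[.45,.22],np.ones(len(p))]; print('walls zone',len(p),cv2.minAreaRect((p[:,:2]*1000).astype(np.float32)),'z pct',np.percentile(p[:,2],[5,50,95]).round(3))
    return P2,im2
E
python3 - <<'E'
from h import *
s,r=st('contact_force','opening','grip_force'); tray()
plan([(.458,.2248,.085,0,1)])
E
```

```text
{'time': 32.7, 'qpos': [0.1091, 0.2564, 2.2505, 1.3538, 0.2826, 0.1114], 'tool_pos': [0.4611, 0.2145, 0.122], 'tool_rot': [-2.9395, -0.5994, 0.2423], 'contact_force': [0.864, -1.0045, -2.9674], 'opening': 0.0123, 'grip_force': 7.9998}
tilt 36.0 az 33.8 notch dir [-0.345  0.924  0.166]
walls zone 442 ((453.2303161621094, 188.82131958007812), (85.00971984863281, 162.12533569335938), 42.53900146484375) z pct [0.03  0.047 0.059]
[-2.0, -0.5, 3.2] spin 0.0
  -> [0.458  0.2253 0.0846] [-2.939 -0.596  0.241]
```

>>> send_rows(force=5, targets=[{"translation": [-0.4, -0.5, 0.6], "spin": 0, "jaw": 0}, {"translation": [-0.8, -0.5, 1.2], "spin": 0, "jaw": 0}, {"translation": [-1.2, -0.5, 1.9], "spin": 0, "jaw": 0}, {"translation": [-1.6, -0.5, 2.5], "spin": 0, "jaw": 0}, {"translation": [-2, -0.5, 3.2], "spin": 0, "jaw": 0}])

```text
time: 33.3
tool_pos: [0.4592, 0.2241, 0.0847]
tool_rot: [-2.932, -0.603, 0.24]
contact_force: [-0.0, 5.8, 6.0]
opening: 0.012
grip_force: 5.0
```

```bash
python3 - <<'E'
from h import *
s,r=st('contact_force','opening','grip_force'); tray()
plan([(.458,.2248,.07,0,1)])
E
```

```text
{'time': 33.3, 'qpos': [0.1328, 0.3578, 2.2895, 1.8759, 0.2836, -0.4088], 'tool_pos': [0.4592, 0.2241, 0.0847], 'tool_rot': [-2.9315, -0.6035, 0.2404], 'contact_force': [-0.0067, 5.8439, 5.9988], 'opening': 0.012, 'grip_force': 4.9863}
tilt 36.4 az 34.4 notch dir [-0.348  0.922  0.172]
walls zone 1025 ((457.0120849609375, 230.79302978515625), (152.512939453125, 150.9705810546875), 65.96542358398438) z pct [0.021 0.033 0.056]
[-0.9, 0.1, 1.1] spin 0.0
  -> [0.4575 0.2251 0.0701] [-2.932 -0.602  0.24 ]
```

>>> send_rows(targets=[{"translation": [0.8, 0, -1.1], "spin": 0, "jaw": 0}, {"translation": [0.8, 0.8, -1.1], "spin": 0, "jaw": 0}, {"translation": [0.8, 1.4, -1.1], "spin": 0, "jaw": 0}, {"translation": [0.8, 1.4, -1.1], "spin": 0, "jaw": 0}, {"translation": [0.1, 1.4, -0.2], "spin": 0, "jaw": 0}])

```text
time: 33.9
tool_pos: [0.4642, 0.2096, 0.0844]
tool_rot: [-2.933, -0.604, 0.239]
contact_force: [-0.4, 3.6, 1.3]
opening: 0.0121
grip_force: 5.0
```

```bash
python3 - <<'E'
from h import *
s,r=st('contact_force','opening','grip_force'); tray()
z=r.apply([0,0,1]); print('grasp',(np.array(s['tool_pos'])-.017*z).round(4))
plan([(.455+.017*z[0],.2055+.017*z[1],.073,0,1)])
E
```

```text
{'time': 33.9, 'qpos': [0.0869, 0.3583, 2.2908, 1.826, 0.3038, -0.3979], 'tool_pos': [0.4642, 0.2096, 0.0844], 'tool_rot': [-2.9326, -0.6041, 0.2395], 'contact_force': [-0.3541, 3.5764, 1.2963], 'opening': 0.0121, 'grip_force': 5.0116}
tilt 36.4 az 34.2 notch dir [-0.347  0.922  0.171]
walls zone 976 ((459.3994140625, 213.2971649169922), (149.38821411132812, 151.2549591064453), 66.87008666992188) z pct [0.021 0.032 0.054]
grasp [0.4559 0.2039 0.0981]
[-0.5, 0.0, 0.9] spin 0.0
  -> [0.4631 0.2116 0.0724] [-2.932 -0.599  0.239]
```

>>> send_rows(force=3, targets=[{"translation": [-0.2, 0, 0.3], "spin": 0, "jaw": 0}, {"translation": [-0.4, 0, 0.6], "spin": 0, "jaw": 0}, {"translation": [-0.5, 0, 0.9], "spin": 0, "jaw": 0}, {"translation": [-0.5, 0, 0.9], "spin": 0, "jaw": 0.2}, {"translation": [-0.5, 0, 0.9], "spin": 0, "jaw": 0.25}])

```text
time: 34.5
tool_pos: [0.4637, 0.2117, 0.0736]
tool_rot: [-2.932, -0.601, 0.24]
contact_force: [-0.4, 0.8, -0.1]
opening: 0.0211
grip_force: 0.0
```

>>> send_rows(targets=[{"translation": [0, 0, 0], "spin": 0, "jaw": 0.3}, {"translation": [0, 0, 0], "spin": 0, "jaw": 0.35}, {"translation": [0, 0, 0], "spin": 0, "jaw": 0.4}, {"translation": [0, 0, 0], "spin": 0, "jaw": 0.45}, {"translation": [0, 0, 0], "spin": 0, "jaw": 0.5}])

```text
time: 35.0
tool_pos: [0.4636, 0.2117, 0.0735]
tool_rot: [-2.933, -0.601, 0.24]
contact_force: [-0.6, 0.6, 0.1]
opening: 0.0441
grip_force: 0.0
```

```bash
python3 - <<'E'
from h import *
s,r=st('contact_force','opening','grip_force'); P2,im2=tray()
im,P,_=wristcloud('w9'); sat=im.max(2)-im.min(2)
near=np.hypot(P[...,0]-.45,P[...,1]-.22)<.14; z=P[...,2]
m=near&(z>.024)&(z<.045)&(sat<40)&(im.min(2)>60); p=P[m]; print('wrist walls',len(p),cv2.minAreaRect((p[:,:2]*1000).astype(np.float32)) if len(p)>10 else'',np.percentile(p[:,2],[5,50,95]).round(3) if len(p) else '')
E
```

```text
{'time': 35.0, 'qpos': [0.094, 0.3884, 2.2979, 1.9385, 0.3113, -0.5099], 'tool_pos': [0.4636, 0.2117, 0.0735], 'tool_rot': [-2.9325, -0.6014, 0.2398], 'contact_force': [-0.6296, 0.6416, 0.1338], 'opening': 0.0441, 'grip_force': 0.0}
tilt 36.2 az 34.3 notch dir [-0.346  0.922  0.171]
walls zone 459 ((457.09375, 207.47122192382812), (148.53860473632812, 154.27345275878906), 67.33039855957031) z pct [0.021 0.029 0.043]
wrist walls 2922 ((513.0078125, 224.20083618164062), (79.56456756591797, 163.5600128173828), 18.710329055786133) [0.025 0.032 0.033]
```

>>> send_rows(targets=[{"translation": [0, 0, -1.5], "spin": 0, "jaw": 0.5}, {"translation": [0, 0, -4], "spin": 0, "jaw": 0.5}, {"translation": [0, 0, -8], "spin": 0, "jaw": 0.5}, {"translation": [0, 0, -12], "spin": 0, "jaw": 0.5}, {"translation": [0, 0, -16], "spin": 0, "jaw": 0.5}])

```text
time: 35.65
tool_pos: [0.4012, 0.1712, 0.1818]
tool_rot: [-2.923, -0.607, 0.24]
contact_force: [-0.2, 0.9, 1.8]
opening: 0.0461
grip_force: 0.0
```

```bash
cat > tr.py <<'E'
from h import *
def fit(P,im,tag):
    sat=im.max(2).astype(int)-im.min(2); near=np.hypot(P[...,0]-.45,P[...,1]-.22)<.14; z=P[...,2]
    ok=near&(sat<40)&(im.min(2)>50)
    for nm,a,b in(('walltop',.027,.037),('bar',.085,.105),('mat',.001,.0065)):
        m=ok&(z>a)&(z<b); m=cv2.morphologyEx(m.astype(np.uint8),cv2.MORPH_OPEN,np.ones((2,2)))>0; p=P[m]
        if len(p)>30: (c,wh,an)=cv2.minAreaRect((p[:,:2]*1000).astype(np.float32)); print(tag,nm,len(p),np.round(c,1),np.round(wh,1),round(an,1),'z',np.percentile(p[:,2],[5,50,95]).round(4))
s,r=st()
im,P,_=wristcloud('w10'); fit(P,im,'wrist')
for n in('scene','side'):
    c=get_calibration(n); im,d=read_camera(n); K=c['intrinsics']; v,u=np.indices(d.shape)
    P2=np.stack([(u-K[0,2])/K[0,0]*d,-(v-K[1,2])/K[1,1]*d,-d],-1)@R.from_euler('xyz',c['orientation']).as_matrix().T+c['origin']; P2[d==0]=np.nan; fit(P2,im,n)
    if n=='scene': np.savez('scn.npz',im=im,P=P2)
E
python3 tr.py
```

```text
{'time': 35.65, 'qpos': [-0.0587, -0.0104, 2.3287, 0.9423, 0.4765, 0.422], 'tool_pos': [0.4012, 0.1712, 0.1818], 'tool_rot': [-2.9231, -0.6069, 0.2402]}
tilt 36.7 az 35.0 notch dir [-0.352  0.919  0.178]
wrist walltop 1842 [461.6 208. ] [148.4 155.7] 67.3 z [nan nan nan]
wrist bar 3159 [487.4 208. ] [267.5  51.3] 18.8 z [nan nan nan]
wrist mat 5143 [nan nan] [0. 0.] 0.0 z [nan nan nan]
scene walltop 176 [459.4 208.4] [146.3 149. ] 66.6 z [0.0166 0.0274 0.0337]
scene bar 221 [410.1 204.1] [295.9  28.4] 19.8 z [nan nan nan]
scene mat 358 [449.2 234.5] [160.  163.6] 56.7 z [nan nan nan]
side walltop 316 [466.8 193.5] [162.4 181.4] 67.4 z [0.0069 0.0287 0.0337]
side bar 400 [446.2 196.1] [190.5 115.5] 57.2 z [nan nan nan]
side mat 1066 [418.2 267.6] [230.9 130.7] 24.1 z [nan nan nan]
```

The tray is flat but about 11 mm off centre in x and y, with 7° of yaw. I'll regrip lightly and slide it back to the middle of the mat.

```bash
python3 - <<'E'
from h import *
plan([(.4665,.213,.074,0,1)])
E
```

```text
[-0.5, 0.4, 13.3] spin 0.0
  -> [0.4661 0.2123 0.0739] [-2.925 -0.615  0.241]
```

>>> send_rows(targets=[{"translation": [-0.5, 0.4, 3], "spin": 0, "jaw": 0.5}, {"translation": [-0.5, 0.4, 6], "spin": 0, "jaw": 0.5}, {"translation": [-0.5, 0.4, 9], "spin": 0, "jaw": 0.5}, {"translation": [-0.5, 0.4, 12], "spin": 0, "jaw": 0.5}, {"translation": [-0.5, 0.4, 13.3], "spin": 0, "jaw": 0.5}])

```text
time: 36.3
tool_pos: [0.4649, 0.2128, 0.0682]
tool_rot: [-2.924, -0.604, 0.239]
contact_force: [-0.1, 0.6, 0.9]
opening: 0.0459
grip_force: 0.0
```

>>> send_rows(force=6, targets=[{"translation": [0, 0, 0], "spin": 0, "jaw": 0.5}, {"translation": [0, 0, 0], "spin": 0, "jaw": 0.3}, {"translation": [0, 0, 0], "spin": 0, "jaw": 0.2}, {"translation": [0, 0, 0], "spin": 0, "jaw": 0.1}, {"translation": [0, 0, 0], "spin": 0, "jaw": 0}])

```text
time: 36.8
tool_pos: [0.4651, 0.2126, 0.0725]
tool_rot: [-2.923, -0.611, 0.24]
contact_force: [0.6, 0.3, 0.1]
opening: 0.0186
grip_force: 0.0
```

```bash
python3 - <<'E'
from h import *
s,r=st('contact_force','opening','grip_force'); x=np.array(s['tool_pos'])
plan([(x[0]-.011,x[1]+.0113,x[2]+.001,4,1)])
E
```

```text
{'time': 36.8, 'qpos': [0.0859, 0.3967, 2.3021, 1.9716, 0.3321, -0.5536], 'tool_pos': [0.4651, 0.2126, 0.0725], 'tool_rot': [-2.923, -0.6108, 0.2399], 'contact_force': [0.6036, 0.2709, 0.0532], 'opening': 0.0186, 'grip_force': 0.0}
tilt 36.9 az 34.9 notch dir [-0.353  0.919  0.178]
[-0.6, -1.4, -0.2] spin 4.0
  -> [0.4544 0.2236 0.0731] [-2.876 -0.594  0.158]
```

>>> send_rows(targets=[{"translation": [0, 0, 0], "spin": 0, "jaw": 0}, {"translation": [0, 0, 0], "spin": 0, "jaw": 0}, {"translation": [-0.2, -0.4, 0], "spin": 1, "jaw": 0}, {"translation": [-0.3, -0.8, -0.1], "spin": 2, "jaw": 0}, {"translation": [-0.5, -1.1, -0.2], "spin": 3, "jaw": 0}])

```text
time: 37.3
tool_pos: [0.4561, 0.2213, 0.0726]
tool_rot: [-2.887, -0.597, 0.177]
contact_force: [0.4, -1.0, -0.2]
opening: 0.015
grip_force: 6.1
```

>>> send_rows(targets=[{"translation": [-0.1, -0.3, 0], "spin": 1, "jaw": 0}, {"translation": [-0.1, -0.3, 0], "spin": 1, "jaw": 0}, {"translation": [-0.1, -0.3, 0], "spin": 1, "jaw": 0.15}, {"translation": [-0.1, -0.3, 0], "spin": 1, "jaw": 0.3}, {"translation": [-0.1, -0.3, 0], "spin": 1, "jaw": 0.5}])

```text
time: 37.8
tool_pos: [0.4542, 0.2239, 0.0722]
tool_rot: [-2.876, -0.592, 0.158]
contact_force: [0.6, -0.1, 0.5]
opening: 0.0269
grip_force: 0.0
```

```bash
python3 tr.py | grep -E "walltop|tilt|time"
```

```text
{'time': 37.8, 'qpos': [0.1251, 0.3909, 2.3172, 2.0469, 0.3204, -0.526], 'tool_pos': [0.4542, 0.2239, 0.0722], 'tool_rot': [-2.876, -0.5922, 0.1578]}
tilt 36.8 az 35.0 notch dir [-0.296  0.93   0.218]
wrist walltop 2842 [nan nan] [0. 0.] 0.0 z [nan nan nan]
scene walltop 147 [448.3 218.7] [145.3 150.1] 65.2 z [0.0181 0.0283 0.0342]
side walltop 308 [447.5 209.1] [157.3 160.6] 65.0 z [0.0053 0.0285 0.034 ]
```

Tray centre is now (448,219) mm, about 1 mm off the mat centre. Withdraw, verify and plan the key press.

>>> send_rows(targets=[{"translation": [0, 0, -1.5], "spin": 0, "jaw": 0.5}, {"translation": [0, 0, -4], "spin": 0, "jaw": 0.5}, {"translation": [0, 0, -8], "spin": 0, "jaw": 0.5}, {"translation": [0, 0, -12], "spin": 0, "jaw": 0.5}, {"translation": [0, 0, -16], "spin": 0, "jaw": 0.5}])

```text
time: 38.45
tool_pos: [0.3971, 0.1866, 0.1731]
tool_rot: [-2.862, -0.6, 0.157]
contact_force: [0.8, 0.9, 1.3]
opening: 0.0459
grip_force: 0.0
```

```bash
python3 tr.py | grep -E "walltop|tilt|time"; python3 - <<'E'
from sim import *
from scipy.optimize import least_squares as ls
s=monitor.observe(); r=R.from_euler('xyz',s['tool_rot'])
# key from initial clouds: top points
pts=[]
for n in('scene','side'):
    P0=np.load(n+'P.npy'); im=np.load(n+'0.npz')['im']; d=np.hypot(P0[...,0]-.6115,P0[...,1]+.2035)<.03
    m=d&(P0[...,2]>.112)&(P0[...,2]<.13); p=P0[m]; print(n,len(p),p.mean(0).round(4),cv2.minEnclosingCircle((p[:,:2]*1000).astype(np.float32)),np.percentile(p[:,2],[10,50,90]).round(4))
    m2=d&(P0[...,2]>.098)&(P0[...,2]<.112); print('  ring',m2.sum(),np.percentile(P0[m2][:,2],[10,50,90]).round(4))
for a in(-8,-12,-14,-16):
    n=-(r*R.from_euler('z',a,degrees=True)).apply([0,1,0]); print(a,np.rad2deg(np.arcsin(n[2])).round(1))
x=np.array(s['tool_pos'])
plan([(.47,.05,.30,-4,1),(.57,-.1,.28,-5,1),(.617,-.2,.20,-5,1)])
rr=r*R.from_euler('z',-14,degrees=True); q=s['qpos']
for t in([.5,.05,.28],[.6,-.1,.28],[.617,-.2,.2],[.617,-.2,.12]): q,e=jik(np.array(t),rr,q); print(t,q.round(2),round(e,4))
S=np.load('scn.npz'); P2=S['P']; im=S['im']; d=np.hypot(P2[...,0]-.494,P2[...,1]+.224)
m=(d<.026)&(P2[...,2]<.1); print('jar int',m.sum(),np.percentile(P2[m][:,2],[5,25,50,75,95]).round(3))
E
```

```text
{'time': 38.45, 'qpos': [-0.015, 0.0134, 2.3529, 1.0549, 0.4332, 0.4058], 'tool_pos': [0.3971, 0.1866, 0.1731], 'tool_rot': [-2.8618, -0.6001, 0.1574]}
tilt 37.5 az 36.0 notch dir [-0.305  0.925  0.228]
wrist walltop 1947 [447.6 217. ] [143.4 151.9] 65.1 z [nan nan nan]
scene walltop 154 [438.2 223.4] [146.1 171.2] 65.3 z [0.0168 0.0277 0.0341]
side walltop 330 [456.4 204.8] [159.5 180. ] 65.2 z [0.0058 0.0284 0.0338]
scene 69 [ 0.6167 -0.2034  0.116 ] ((614.7415771484375, -203.6475830078125), 17.460756301879883) [0.1131 0.116  0.1185]
  ring 108 [0.1005 0.1059 0.1092]
side 43 [ 0.6115 -0.2026  0.1172] ((610.71533203125, -201.17994689941406), 16.649133682250977) [0.1152 0.1175 0.1191]
  ring 84 [0.1004 0.1064 0.1106]
-8 8.3
-12 5.9
-14 4.7
-16 3.5
[11.2, 12.0, -11.3] spin -4.0
  -> [0.4699 0.0498 0.3003] [-2.91  -0.624  0.24 ]
[3.8, 17.7, 1.2] spin -5.0
  -> [ 0.5699 -0.1002  0.28  ] [-2.973 -0.642  0.346]
[-3.9, 12.0, 5.1] spin -5.0
  -> [ 0.6173 -0.1998  0.2003] [-3.038 -0.654  0.454]
[0.5, 0.05, 0.28] [-0.41  0.02  1.97  0.73  0.91  0.28] 0.0
[0.6, -0.1, 0.28] [-0.61  0.29  1.64  0.72  1.08  0.16] 0.0
[0.617, -0.2, 0.2] [-0.74  0.49  1.57  0.76  1.07 -0.04] 0.0
[0.617, -0.2, 0.12] [-0.74  0.59  1.65  0.84  0.94 -0.19] 0.0
jar int 328 [0.015 0.032 0.055 0.078 0.094]
```

```bash
python3 - <<'E'
from h import *
plan([(.47,.05,.30,-7,1),(.57,-.1,.28,-7,1),(.619,-.198,.19,-7,1)])
E
```

```text
[11.2, 12.0, -11.3] spin -7.0
  -> [0.4699 0.0498 0.3003] [-2.947 -0.635  0.303]
[2.9, 17.9, 1.2] spin -7.0
  -> [ 0.5702 -0.1004  0.2802] [-3.038 -0.654  0.454]
[-5.4, 11.6, 6.1] spin -7.0
  -> [ 0.6193 -0.1978  0.1897] [-3.132 -0.66   0.609]
```

>>> send_rows(targets=[{"translation": [0.5, 0.6, -5], "spin": 0, "jaw": 0.4}, {"translation": [2, 2, -9], "spin": -2, "jaw": 0.3}, {"translation": [5, 5, -11.3], "spin": -4, "jaw": 0.2}, {"translation": [8.5, 9, -11.3], "spin": -6, "jaw": 0.1}, {"translation": [11.2, 12, -11.3], "spin": -7, "jaw": 0}])

```text
time: 39.1
tool_pos: [0.4729, 0.049, 0.2996]
tool_rot: [-2.945, -0.637, 0.304]
contact_force: [0.3, 0.6, -0.1]
opening: 0.0103
grip_force: 0.0
```

>>> send_rows(targets=[{"translation": [0.6, 3.6, 0.2], "spin": -1, "jaw": 0}, {"translation": [1.2, 7.2, 0.5], "spin": -3, "jaw": 0}, {"translation": [1.7, 10.8, 0.7], "spin": -4, "jaw": 0}, {"translation": [2.3, 14.4, 1], "spin": -6, "jaw": 0}, {"translation": [2.9, 17.9, 1.2], "spin": -7, "jaw": 0}])

```text
time: 39.6
tool_pos: [0.5725, -0.1004, 0.2761]
tool_rot: [-3.032, -0.653, 0.454]
contact_force: [0.5, -0.1, 0.4]
opening: 0.0004
grip_force: 0.0
```

>>> send_rows(targets=[{"translation": [-1.1, 2.4, 1.2], "spin": -1, "jaw": 0}, {"translation": [-2.2, 4.8, 2.4], "spin": -3, "jaw": 0}, {"translation": [-3.3, 7.2, 3.6], "spin": -5, "jaw": 0}, {"translation": [-4.6, 9.8, 5], "spin": -7, "jaw": 0}, {"translation": [-5.4, 11.6, 6.1], "spin": -7, "jaw": 0}])

```text
time: 40.1
tool_pos: [0.6206, -0.1978, 0.1836]
tool_rot: [-3.126, -0.66, 0.607]
contact_force: [0.6, -1.1, 0.0]
opening: 0.0005
grip_force: 0.0
```

```bash
python3 - <<'E'
from h import *
s,r=st('contact_force','opening')
# wrist view: key + jar
im,P,_=wristcloud('w11'); z=P[...,2]
d=np.hypot(P[...,0]-.494,P[...,1]+.224); m=(d<.027)&(z<.1); print('jar int',m.sum(),np.percentile(z[m],[5,25,50,75,95]).round(3) if m.sum() else '', 'bright',(im[m].min(1)>200).sum() if m.sum() else '')
k=np.hypot(P[...,0]-.6127,P[...,1]+.2025)<.03; m=k&(z>.112)&(z<.128); 
if m.sum()>10: print('key',m.sum(),cv2.minEnclosingCircle((P[m][:,:2]*1000).astype(np.float32)),np.percentile(z[m],[10,50,90]).round(4))
plan([(.619,-.198,.135,0,1),(.619,-.198,.118,0,1)])
E
```

```text
{'time': 40.1, 'qpos': [-0.7315, 0.5114, 1.5813, 0.7682, 1.0432, -0.172], 'tool_pos': [0.6206, -0.1978, 0.1836], 'tool_rot': [-3.1264, -0.6604, 0.6066], 'contact_force': [0.5675, -1.0579, 0.0274], 'opening': 0.0005}
tilt 37.8 az 36.2 notch dir [-0.578  0.816  0.012]
jar int 0  bright 
[-2.9, -0.1, 3.6] spin 0.0
  -> [ 0.619  -0.1984  0.135 ] [-3.124 -0.659  0.603]
[-1.0, -0.0, 1.4] spin 0.0
  -> [ 0.6194 -0.1978  0.1178] [-3.124 -0.659  0.603]
```

>>> send_rows(targets=[{"translation": [-1, 0, 1.3], "spin": 0, "jaw": 0}, {"translation": [-2, 0, 2.5], "spin": 0, "jaw": 0}, {"translation": [-2.9, 0, 3.6], "spin": 0, "jaw": 0}, {"translation": [-3.4, 0, 4.2], "spin": 0, "jaw": 0}, {"translation": [-3.4, 0, 4.2], "spin": 0, "jaw": 0}])

```text
time: 40.65
tool_pos: [0.6174, -0.1969, 0.1315]
tool_rot: [-3.126, -0.657, 0.605]
contact_force: [0.5, -0.4, 0.4]
opening: 0.0004
grip_force: 0.0
```

>>> send_rows(targets=[{"translation": [-0.1, 0, 0.1], "spin": 0, "jaw": 0}, {"translation": [-0.15, 0, 0.2], "spin": 0, "jaw": 0}, {"translation": [-0.2, 0, 0.25], "spin": 0, "jaw": 0}, {"translation": [-0.25, 0, 0.3], "spin": 0, "jaw": 0}, {"translation": [-0.25, 0, 0.3], "spin": 0, "jaw": 0}])

```text
time: 41.15
tool_pos: [0.6175, -0.1978, 0.1295]
tool_rot: [-3.13, -0.657, 0.607]
contact_force: [-0.2, 0.3, -0.1]
opening: 0.0006
grip_force: 0.0
```

>>> send_rows(targets=[{"translation": [-0.1, 0, 0.15], "spin": 0, "jaw": 0}, {"translation": [-0.2, 0, 0.25], "spin": 0, "jaw": 0}, {"translation": [-0.3, 0, 0.4], "spin": 0, "jaw": 0}, {"translation": [-0.3, 0, 0.4], "spin": 0, "jaw": 0}, {"translation": [-0.3, 0, 0.4], "spin": 0, "jaw": 0}])

```text
time: 41.65
tool_pos: [0.6174, -0.1977, 0.1241]
tool_rot: [-3.129, -0.657, 0.607]
contact_force: [0.5, -0.8, 0.6]
opening: -0.0
grip_force: 0.0
```

>>> send_rows(targets=[{"translation": [-0.1, 0, 0.1], "spin": 0, "jaw": 0}, {"translation": [-0.1, 0, 0.15], "spin": 0, "jaw": 0}, {"translation": [-0.2, 0, 0.25], "spin": 0, "jaw": 0}, {"translation": [-0.2, 0, 0.25], "spin": 0, "jaw": 0}, {"translation": [-0.2, 0, 0.25], "spin": 0, "jaw": 0}])

```text
time: 42.15
tool_pos: [0.6175, -0.1978, 0.1212]
tool_rot: [-3.129, -0.657, 0.607]
contact_force: [0.2, 0.1, 2.2]
opening: 0.0003
grip_force: 1.2
```

>>> send_rows(targets=[{"translation": [-0.1, 0, 0.15], "spin": 0, "jaw": 0}, {"translation": [-0.2, 0, 0.25], "spin": 0, "jaw": 0}, {"translation": [-0.25, 0, 0.3], "spin": 0, "jaw": 0}, {"translation": [-0.25, 0, 0.3], "spin": 0, "jaw": 0}, {"translation": [-0.25, 0, 0.3], "spin": 0, "jaw": 0}])

```text
time: 42.65
tool_pos: [0.6174, -0.1978, 0.1174]
tool_rot: [-3.129, -0.657, 0.607]
contact_force: [0.8, 0.7, 4.5]
opening: 0.0005
grip_force: 2.2
```

>>> send_rows(targets=[{"translation": [-0.1, 0, 0.1], "spin": 0, "jaw": 0}, {"translation": [-0.1, 0, 0.15], "spin": 0, "jaw": 0}, {"translation": [-0.2, 0, 0.2], "spin": 0, "jaw": 0}, {"translation": [-0.2, 0, 0.2], "spin": 0, "jaw": 0}, {"translation": [-0.2, 0, 0.2], "spin": 0, "jaw": 0}])

```text
time: 43.15
tool_pos: [0.6176, -0.1979, 0.1162]
tool_rot: [-3.131, -0.659, 0.608]
contact_force: [-2.7, 2.2, 13.1]
opening: 0.0004
grip_force: 6.8
```

The force stepped from 4.5 N to 13 N at 6 mm of travel, so the button is fully down. Release and lift off.

>>> send_rows(targets=[{"translation": [0.6, 0, -0.8], "spin": 0, "jaw": 0}, {"translation": [1.8, 0, -2.4], "spin": 0, "jaw": 0}, {"translation": [4, 0, -5], "spin": 0, "jaw": 0}, {"translation": [6.5, 0, -8], "spin": 0, "jaw": 0}, {"translation": [9, 0, -11], "spin": 0, "jaw": 0}])

```text
time: 43.65
tool_pos: [0.6204, -0.1966, 0.2566]
tool_rot: [-3.127, -0.655, 0.605]
contact_force: [1.2, -0.3, 0.1]
opening: 0.0005
grip_force: 0.0
```

>>> send_rows(targets=[{"translation": [2, -2, -4], "spin": 0, "jaw": 0}, {"translation": [4, -4, -8], "spin": 0, "jaw": 0}, {"translation": [5, -5, -10], "spin": 0, "jaw": 0}, {"translation": [5, -5, -10], "spin": 0, "jaw": 0}, {"translation": [5, -5, -10], "spin": 0, "jaw": 0}])

```text
time: 44.15
tool_pos: [0.575, -0.1693, 0.3657]
tool_rot: [-3.129, -0.655, 0.606]
contact_force: [-0.3, 0.1, -1.4]
opening: 0.0005
grip_force: 0.0
```

```bash
python3 tr.py | grep -E "walltop|tilt|time"; python3 - <<'E'
from h import *
S=np.load('scn.npz'); P2=S['P']; im=S['im'].astype(int); P0=np.load('sceneP.npy'); z=P2[...,2]
k=np.hypot(P2[...,0]-.6127,P2[...,1]+.2025)<.03; m=k&(z>.112)&(z<.13); print('key',m.sum(),np.percentile(z[m],[10,50,90]).round(4) if m.sum() else '')
d=np.hypot(P2[...,0]-.494,P2[...,1]+.224); m=(d<.05)&(z>.097)&(z<.112); print('rim',m.sum(),P2[m].mean(0).round(3))
m=(d<.026)&(z<.1)&(z>0); print('jar int',m.sum(),np.percentile(z[m],[5,25,50,75,95]).round(3))
sat=im.max(2)-im.min(2)
new=np.isfinite(z)&(z>.01)&(z<.2)&(np.abs(z-P0[...,2])>.012)&(P2[...,0]>0)&(np.abs(P2[...,1])<.8)
n,l,stt,cc=cv2.connectedComponentsWithStats(new.astype(np.uint8)); print([(int(stt[i,4]),cc[i].round().tolist(),P2[l==i].mean(0).round(3).tolist()) for i in range(1,n) if stt[i,4]>12])
E
```

```text
{'time': 44.15, 'qpos': [-0.7472, 0.257, 1.442, 0.6595, 1.3502, 0.0939], 'tool_pos': [0.575, -0.1693, 0.3657], 'tool_rot': [-3.1285, -0.6553, 0.6065]}
tilt 37.6 az 36.0 notch dir [-0.576  0.817  0.01 ]
wrist walltop 1004 [nan nan] [0. 0.] 0.0 z [nan nan nan]
scene walltop 174 [447.1 219.6] [146.7 151.6] 63.9 z [0.0169 0.0279 0.034 ]
side walltop 328 [458.8 204.7] [145.8 194.3] 59.5 z [nan nan nan]
key 67 [0.1138 0.1163 0.1185]
rim 105 [ 0.486 -0.231  0.102]
jar int 335 [0.014 0.033 0.058 0.078 0.096]
[(1333, [373.0, 105.0], [0.074, 0.028, 0.115]), (597, [256.0, 172.0], [0.487, -0.231, 0.074]), (356, [401.0, 194.0], [0.399, 0.222, 0.046]), (170, [399.0, 215.0], [0.518, 0.242, 0.076]), (14, [331.0, 210.0], [0.511, 0.03, 0.017]), (24, [386.0, 223.0], [0.519, 0.208, 0.03])]
```

```bash
python3 - <<'E'
from h import *
for n in('w10','w8','w11'):
    S=np.load(n+'.npz'); P=S['P']; im=S['im'].astype(int); z=P[...,2]; d=np.hypot(P[...,0]-.494,P[...,1]+.224); m=(d<.026)&(z<.1)&(z>0)
    print(n,m.sum(),np.percentile(z[m],[5,25,50,75,95]).round(3) if m.sum() else '')
s=monitor.observe(); r=R.from_euler('xyz',s['tool_rot']); H=get_calibration('wrist')['hand_eye']
look=r.apply(-H[:3,2]); cam=np.array([.494,-.224,.08])-look*.33; t=cam-r.apply(H[:3,3]); print(look.round(2),t.round(3)); plan([(*t,0,1)])
E
```

```text
w10 0 
w8 1495 [0.018 0.041 0.049 0.059 0.093]
w11 0 
[ 0.29  0.22 -0.93] [ 0.428 -0.273  0.216]
[-23.3, 0.2, 0.7] spin 0.0
  -> [ 0.4278 -0.2732  0.2167] [-3.124 -0.655  0.604]
```

```bash
python3 - <<'E'
from h import *
S=np.load('w8.npz'); P=S['P']; im=S['im'].astype(int); z=P[...,2]; d=np.hypot(P[...,0]-.494,P[...,1]+.224); m=(d<.024)&(z<.1)&(z>.015); p=P[m]
# greedy sphere fit (r=14 mm)
from scipy.optimize import least_squares
rng=np.random.default_rng(0)
for k in range(4):
    best=(0,None)
    for _ in range(300):
        c0=p[rng.integers(len(p))]-[0,0,.012]
        nb=p[np.linalg.norm(p-c0,axis=1)<.018]
        if len(nb)<15: continue
        c=least_squares(lambda c:np.linalg.norm(nb-c,axis=1)-.014,c0,loss='soft_l1',f_scale=.001).x
        n=(np.abs(np.linalg.norm(p-c,axis=1)-.014)<.0015).sum()
        if n>best[0]: best=(n,c)
    print(best[0],None if best[1] is None else best[1].round(4)); 
    if best[1] is None: break
    p=p[np.linalg.norm(p-best[1],axis=1)>.0165]
E
```

```text
449 [ 0.4849 -0.2217  0.0404]
132 [ 0.4873 -0.2475  0.0329]
98 [ 0.4966 -0.2329  0.0317]
67 [ 0.4967 -0.2315  0.0774]
```

>>> send_rows(targets=[{"translation": [-5, 0, 0], "spin": 0, "jaw": 0}, {"translation": [-10, 0, 0], "spin": 0, "jaw": 0}, {"translation": [-14, 0, 0], "spin": 0, "jaw": 0}, {"translation": [-18, 0.2, 0], "spin": 0, "jaw": 0}, {"translation": [-21, 0.2, -1], "spin": 0, "jaw": 0}])

```text
time: 44.8
tool_pos: [0.4332, -0.2691, 0.2428]
tool_rot: [-3.121, -0.657, 0.602]
contact_force: [-0.2, -0.3, 0.6]
opening: 0.0006
grip_force: 0.0
```

```bash
python3 - <<'E'
from h import *
st()
im,P,s=wristcloud('w12'); z=P[...,2]; d=np.hypot(P[...,0]-.494,P[...,1]+.224)
m=(d<.029)&(z<.1)&(z>.012); p=P[m]; print(len(p),np.percentile(p[:,2],[2,25,50,75,98]).round(3))
# ascii height map, 4 mm cells (tens of mm -> mm/5)
for yy in np.arange(-.196,-.254,-.005):
    print(' '.join('%3d'%(1000*np.nanmedian(p[(abs(p[:,0]-xx)<.0025)&(abs(p[:,1]-yy)<.0025)][:,2])) if ((abs(p[:,0]-xx)<.0025)&(abs(p[:,1]-yy)<.0025)).sum()>1 else '  .' for xx in np.arange(.466,.524,.005)))
E
```

```text
{'time': 44.8, 'qpos': [-1.1087, 0.2992, 1.7373, 0.673, 1.3063, -0.3966], 'tool_pos': [0.4332, -0.2691, 0.2428], 'tool_rot': [-3.1213, -0.6568, 0.602]}
tilt 37.6 az 36.4 notch dir [-0.576  0.817  0.016]
1819 [0.02  0.046 0.054 0.078 0.098]
  .   .   .   .   .   .   .   .   .   .   .   .
  .   .   .   .   .   .   .   .   .   .   .   .
  .  62  57  68  72  73   .   .   .   .   .   .
  .  20  45  49  50  68  74   .   .   .   .   .
  .  44  50  52  53  52  51  70   .   .   .   .
  .   .  52  54  54  53  49  67  66   .   .   .
  .   .  51  53  53  52  48  20  66   .   .   .
  .   .   .  50  49  48  20  20  60   .   .   .
  .   .   .   .  46  42   .  20  61   .   .   .
  .   .   .   .   .  45  42   .  62   .   .   .
  .   .   .   .   .  46  44  39  65   .   .   .
  .   .   .   .   .  45  44  68  63   .   .   .
```

```bash
python3 - <<'E'
from h import *
from scipy.optimize import least_squares
def rimfit(P,tag,lo_=.098,hi_=.110):
    z=P[...,2]; d=np.hypot(P[...,0]-.49,P[...,1]+.226); m=(d<.055)&(z>lo_)&(z<hi_); p=P[m]; c=np.array([.49,-.226])
    for _ in range(6):
        k=np.hypot(*(p[:,:2]-c).T)<.037; c=least_squares(lambda c:np.hypot(*(p[k][:,:2]-c).T)-.0315,c,loss='soft_l1',f_scale=.001).x
    res=np.hypot(*(p[:,:2]-c).T); l=p[(res>.037)&(res<.046)]
    print(tag,m.sum(),c.round(4),'res',np.median(np.abs(res-.0315)).round(4),'lug',len(l),np.rad2deg(np.arctan2(*(l[:,:2].mean(0)-c)[::-1])).round(1) if len(l)>3 else '', 'z',np.percentile(p[:,2],[10,50,90]).round(4))
for n in('w8','w12'): rimfit(np.load(n+'.npz')['P'],n)
rimfit(np.load('scn.npz')['P'],'scene'); rimfit(np.load('scene1.npz')['P'],'scene_held')
def body(n):
    c=get_calibration(n); im,d=read_camera(n); K=c['intrinsics']; v,u=np.indices(d.shape)
    P=np.stack([(u-K[0,2])/K[0,0]*d,-(v-K[1,2])/K[1,1]*d,-d],-1)@R.from_euler('xyz',c['orientation']).as_matrix().T+c['origin']; P[d==0]=np.nan
    z=P[...,2]; m=(np.hypot(P[...,0]-.49,P[...,1]+.226)<.05)&(z>.03)&(z<.09); p=P[m][:,:2]
    cc=least_squares(lambda c:np.hypot(*(p-c).T)-.033,[.49,-.226],loss='soft_l1',f_scale=.001).x; print(n,'body',len(p),cc.round(4))
body('scene'); body('side')
S=np.load('w12.npz'); P=S['P']; im=S['im'].astype(int); sat=im.max(2)-im.min(2)
m=(P[...,2]>.0135)&(P[...,2]<.018)&(np.hypot(P[...,0]-.492,P[...,1]+.2225)<.06); p=P[m]; print('pad',len(p),cv2.minEnclosingCircle((p[:,:2]*1000).astype(np.float32)) if len(p)>5 else '')
E
```

```text
w8 876 [ 0.4768 -0.2348] res 0.001 lug 72 42.4 z [0.101  0.1043 0.1054]
w12 713 [ 0.4769 -0.2356] res 0.001 lug 91 42.4 z [0.1005 0.1047 0.1058]
scene 103 [ 0.4803 -0.2343] res 0.0017 lug 10 40.2 z [0.0991 0.1028 0.1059]
scene_held 59 [ 0.4926 -0.2239] res 0.0012 lug 0  z [0.0994 0.1036 0.1074]
scene body 412 [ 0.48   -0.2339]
side body 379 [ 0.4796 -0.2365]
pad 254 ((493.0433044433594, -224.8512420654297), 46.93515396118164)
```

Good that I looked: three balls are in the jar (one ball sits raised, as three would), but the jar was nudged. Its axis is now at (478,−235) mm, 19 mm off the pad centre, and its lug is at 41°. I'll regrip it with light slides, re-centre and turn it, then press the button again so that stays last.

```bash
python3 - <<'E'
from sim import *
s,r=st(); z=r.apply([0,0,1]); G=np.array([.478,-.235,.085]); T=G+.019*z
p,rr=plan([(*(T-.10*z),-10,1)]); z=rr.apply([0,0,1]); T=G+.019*z; p,rr=plan([(*T,0,1)],p,rr)
q=s['qpos']
for a in(0,20): q,e=jik(T,rr*R.from_euler('z',a,degrees=True),q); print(q.round(2),e.round(4))
# stroke translation in tool axes for world shift
for d in([.0075,.0058,0],): print('half shift in tool',(rr.inv().apply(d)*100).round(2))
E
```

```text
{'time': 44.95, 'qpos': [-1.1084, 0.2979, 1.7342, 0.6738, 1.3068, -0.3927], 'tool_pos': [0.434, -0.2701, 0.2444], 'tool_rot': [-3.1233, -0.657, 0.6004]}
tilt 37.7 az 36.1 notch dir [-0.574  0.819  0.014]
[-5.3, -0.1, 8.0] spin -10.0
  -> [ 0.4383 -0.2641  0.1487] [ 3.026 -0.648  0.82 ]
[0.0, -0.0, 10.0] spin 0.0
  -> [ 0.4876 -0.2281  0.0695] [ 3.026 -0.648  0.82 ]
[-0.97  0.57  1.91  0.88  0.91 -0.83] 0.0
[-0.97  0.57  1.91  0.88  0.91 -0.48] 0.0
half shift in tool [0.75 0.09 0.58]
```

>>> send_rows(targets=[{"translation": [-1, 0, 0.5], "spin": -3, "jaw": 1}, {"translation": [-2.5, 0, 2], "spin": -7, "jaw": 1}, {"translation": [-4, 0, 4], "spin": -10, "jaw": 1}, {"translation": [-5.3, -0.1, 6], "spin": -10, "jaw": 1}, {"translation": [-5.3, -0.1, 7], "spin": -10, "jaw": 1}])

```text
time: 45.45
tool_pos: [0.4347, -0.2659, 0.1565]
tool_rot: [3.026, -0.648, 0.824]
contact_force: [0.2, -0.4, -0.4]
opening: 0.0357
grip_force: 0.0
```

```bash
python3 - <<'E'
from h import *
s,r=st('opening'); z=r.apply([0,0,1]); plan([(*(np.array([.478,-.235,.085])+.019*z),0,1)])
E
```

```text
{'time': 45.45, 'qpos': [-1.1029, 0.4125, 1.8511, 0.7298, 1.1281, -0.7253], 'tool_pos': [0.4347, -0.2659, 0.1565], 'tool_rot': [3.0256, -0.6482, 0.8239], 'opening': 0.0357}
tilt 37.6 az 36.3 notch dir [-0.681  0.726 -0.092]
[-0.2, 0.0, 10.8] spin 0.0
  -> [ 0.4868 -0.228   0.0698] [ 3.026 -0.648  0.824]
```

>>> send_rows(targets=[{"translation": [-0.2, 0, 0], "spin": 0, "jaw": 1}, {"translation": [-0.2, 0, 0], "spin": 0, "jaw": 1}, {"translation": [-0.2, 0, 0], "spin": 0, "jaw": 1}, {"translation": [-0.2, 0, 0], "spin": 0, "jaw": 1}, {"translation": [-0.2, 0, 0], "spin": 0, "jaw": 1}])

```text
time: 45.95
tool_pos: [0.4335, -0.2688, 0.1579]
tool_rot: [3.019, -0.647, 0.827]
contact_force: [-0.6, -0.1, 1.2]
opening: 0.0759
grip_force: 0.0
```

>>> send_rows(targets=[{"translation": [0, 0, 2], "spin": 0, "jaw": 1}, {"translation": [0, 0, 5], "spin": 0, "jaw": 1}, {"translation": [0, 0, 8], "spin": 0, "jaw": 1}, {"translation": [0, 0, 10.8], "spin": 0, "jaw": 1}, {"translation": [0, 0, 10.8], "spin": 0, "jaw": 1}])

```text
time: 46.45
tool_pos: [0.4867, -0.2275, 0.0699]
tool_rot: [3.026, -0.648, 0.825]
contact_force: [1.0, 0.2, -0.0]
opening: 0.0919
grip_force: 0.0
```

>>> send_rows(force=6, targets=[{"translation": [0, 0, 0], "spin": 0, "jaw": 0.6}, {"translation": [0, 0, 0], "spin": 0, "jaw": 0.6}, {"translation": [0, 0, 0], "spin": 0, "jaw": 0.6}, {"translation": [0, 0, 0], "spin": 0, "jaw": 0.6}, {"translation": [0, 0, 0], "spin": 0, "jaw": 0.6}])

```text
time: 46.95
tool_pos: [0.4868, -0.2305, 0.0726]
tool_rot: [3.019, -0.647, 0.827]
contact_force: [-3.8, -1.6, 4.7]
opening: 0.0701
grip_force: 5.8
```

>>> send_rows(targets=[{"translation": [0.1, 0, 0.1], "spin": 3, "jaw": 0.6}, {"translation": [0.3, 0, 0.2], "spin": 8, "jaw": 0.6}, {"translation": [0.5, 0.1, 0.4], "spin": 13, "jaw": 0.6}, {"translation": [0.7, 0.1, 0.5], "spin": 18, "jaw": 0.6}, {"translation": [0.8, 0.1, 0.6], "spin": 21, "jaw": 0.6}])

```text
time: 47.45
tool_pos: [0.4957, -0.2254, 0.0728]
tool_rot: [-2.986, -0.64, 0.364]
contact_force: [0.9, -2.7, 2.6]
opening: 0.0677
grip_force: 6.1
```

>>> send_rows(targets=[{"translation": [0, 0, 0], "spin": 0, "jaw": 0.6}, {"translation": [0, 0, 0], "spin": 0, "jaw": 0.8}, {"translation": [0, 0, 0], "spin": 0, "jaw": 1}, {"translation": [0, 0, 0], "spin": 0, "jaw": 1}, {"translation": [0, 0, 0], "spin": 0, "jaw": 1}])

```text
time: 47.95
tool_pos: [0.4946, -0.2233, 0.0717]
tool_rot: [-2.983, -0.64, 0.367]
contact_force: [-0.7, -0.9, -0.4]
opening: 0.0908
grip_force: 0.0
```

```bash
cat > jarfit.py <<'E'
from h import *
from scipy.optimize import least_squares
st('contact_force','opening')
for n in('wrist','scene','side'):
    if n=='wrist': im,P,_=wristcloud('wj')
    else:
        c=get_calibration(n); im,d=read_camera(n); K=c['intrinsics']; v,u=np.indices(d.shape)
        P=np.stack([(u-K[0,2])/K[0,0]*d,-(v-K[1,2])/K[1,1]*d,-d],-1)@R.from_euler('xyz',c['orientation']).as_matrix().T+c['origin']; P[d==0]=np.nan
    z=P[...,2]; im=im.astype(int); sat=im.max(2)-im.min(2)
    m=(np.hypot(P[...,0]-.487,P[...,1]+.229)<.06)&(z>.098)&(z<.110)&(sat<30); p=P[m][:,:2]; c=np.array([.487,-.229])
    if len(p)<30: print(n,len(p)); continue
    for _ in range(6):
        k=np.hypot(*(p-c).T)<.037; c=least_squares(lambda c:np.hypot(*(p[k]-c).T)-.0315,c,loss='soft_l1',f_scale=.001).x
    res=np.hypot(*(p-c).T); l=p[(res>.037)&(res<.046)]; print(n,len(p),c.round(4),'lug',len(l),np.rad2deg(np.arctan2(*(l.mean(0)-c)[::-1])).round(1) if len(l)>3 else '','z',np.percentile(P[m][:,2],[10,50,90]).round(4))
    m=(np.hypot(P[...,0]-c[0],P[...,1]-c[1])<.036)&(z>.03)&(z<.09)&(sat<30); p=P[m][:,:2]
    if n!='wrist': print('  body',len(p),least_squares(lambda c:np.hypot(*(p-c).T)-.033,c,loss='soft_l1',f_scale=.001).x.round(4))
E
python3 jarfit.py
```

```text
{'time': 47.95, 'qpos': [-0.9462, 0.5667, 1.9043, 0.8904, 0.9035, -0.4488], 'tool_pos': [0.4946, -0.2233, 0.0717], 'tool_rot': [-2.9828, -0.6401, 0.3668], 'contact_force': [-0.7483, -0.9375, -0.419], 'opening': 0.0908}
tilt 37.6 az 36.0 notch dir [-0.442  0.888  0.127]
wrist 6428 [ 0.4838 -0.2261] lug 933 83.2 z [0.0999 0.1046 0.1061]
scene 148 [ 0.4868 -0.2243] lug 20 76.8 z [0.0993 0.1035 0.1074]
  body 375 [ 0.4862 -0.2249]
side 58 [ 0.4855 -0.226 ] lug 5 23.7 z [0.0999 0.1032 0.1069]
  body 314 [ 0.4855 -0.227 ]
```

>>> send_rows(targets=[{"translation": [0, 0, 0], "spin": -5, "jaw": 1}, {"translation": [0, 0, 0], "spin": -10, "jaw": 1}, {"translation": [0, 0, 0], "spin": -15, "jaw": 1}, {"translation": [0, 0, 0], "spin": -20, "jaw": 1}, {"translation": [0, 0, 0], "spin": -21, "jaw": 0.9}])

```text
time: 48.6
tool_pos: [0.4947, -0.2236, 0.0719]
tool_rot: [3.02, -0.647, 0.828]
contact_force: [-0.0, -1.1, 1.8]
opening: 0.0871
grip_force: 0.0
```

>>> send_rows(targets=[{"translation": [0, 0, 0], "spin": 0, "jaw": 0.6}, {"translation": [0, 0, 0], "spin": 0, "jaw": 0.6}, {"translation": [0, 0, 0], "spin": 0, "jaw": 0.6}, {"translation": [0, 0, 0], "spin": 0, "jaw": 0.6}, {"translation": [0, 0, 0], "spin": 0, "jaw": 0.6}])

```text
time: 49.1
tool_pos: [0.4946, -0.2231, 0.0718]
tool_rot: [3.022, -0.648, 0.826]
contact_force: [-0.8, 0.8, 0.0]
opening: 0.067
grip_force: 6.0
```

>>> send_rows(targets=[{"translation": [0.1, 0, 0.1], "spin": 3, "jaw": 0.6}, {"translation": [0.2, 0.1, 0.2], "spin": 8, "jaw": 0.6}, {"translation": [0.4, 0.2, 0.3], "spin": 13, "jaw": 0.6}, {"translation": [0.5, 0.3, 0.4], "spin": 17, "jaw": 0.6}, {"translation": [0.5, 0.3, 0.4], "spin": 20, "jaw": 0.6}])

```text
time: 49.6
tool_pos: [0.5031, -0.2236, 0.0731]
tool_rot: [-3.001, -0.644, 0.387]
contact_force: [2.3, -3.4, 4.3]
opening: 0.0646
grip_force: 6.1
```

>>> send_rows(targets=[{"translation": [0, 0, 0], "spin": 0, "jaw": 0.6}, {"translation": [0, 0, 0], "spin": 0, "jaw": 0.8}, {"translation": [0, 0, 0], "spin": 0, "jaw": 1}, {"translation": [0, 0, 0], "spin": 0, "jaw": 1}, {"translation": [0, 0, 0], "spin": 0, "jaw": 1}])

```text
time: 50.1
tool_pos: [0.5013, -0.2211, 0.0718]
tool_rot: [-2.996, -0.643, 0.388]
contact_force: [0.4, -0.1, 0.0]
opening: 0.0897
grip_force: 0.0
```

>>> send_rows(targets=[{"translation": [0, 0, -1.5], "spin": 0, "jaw": 1}, {"translation": [0, 0, -5], "spin": 0, "jaw": 1}, {"translation": [0, 0, -9], "spin": 0, "jaw": 1}, {"translation": [1, 0, -12], "spin": -5, "jaw": 0.7}, {"translation": [4, 0, -13], "spin": -10, "jaw": 0.4}])

```text
time: 50.6
tool_pos: [0.4649, -0.2584, 0.2011]
tool_rot: [-3.133, -0.655, 0.608]
contact_force: [1.5, -0.4, 0.1]
opening: 0.0806
grip_force: 0.0
```

```bash
python3 jarfit.py; python3 - <<'E'
from h import *
plan([(.619,-.198,.19,0,2)])
E
```

```text
{'time': 50.6, 'qpos': [-1.0384, 0.3641, 1.7719, 0.715, 1.1823, -0.4194], 'tool_pos': [0.4649, -0.2584, 0.2011], 'tool_rot': [-3.1333, -0.655, 0.6081], 'contact_force': [1.459, -0.3677, 0.1197], 'opening': 0.0806}
tilt 37.5 az 35.6 notch dir [-0.575  0.818  0.007]
wrist 1373 [ 0.4916 -0.2241] lug 121 10.2 z [0.1006 0.1047 0.1058]
scene 109 [ 0.4941 -0.2234] lug 13 7.7 z [0.099  0.1024 0.1055]
  body 381 [ 0.4945 -0.2237]
side 126 [ 0.4926 -0.2235] lug 9 10.5 z [0.0986 0.1027 0.1069]
  body 427 [ 0.4938 -0.2248]
[5.9, 2.0, 5.2] spin 0.0
[6.0, 2.0, 5.3] spin 0.0
  -> [ 0.6194 -0.198   0.1901] [-3.134 -0.656  0.61 ]
```

The jar is back: centre (493.5,−224) mm, lug at 9.5° facing the window, rim level. Press the button again as the last act.

>>> send_rows(targets=[{"translation": [2, 0, -1], "spin": 0, "jaw": 0}, {"translation": [5, 1, 0], "spin": 0, "jaw": 0}, {"translation": [8, 2, 2], "spin": 0, "jaw": 0}, {"translation": [10, 3, 5], "spin": 0, "jaw": 0}, {"translation": [11.9, 4, 9], "spin": 0, "jaw": 0}])

```text
time: 51.25
tool_pos: [0.6126, -0.2029, 0.2]
tool_rot: [-3.13, -0.656, 0.606]
contact_force: [-0.4, 0.2, -0.6]
opening: 0.0281
grip_force: 0.0
```

>>> send_rows(targets=[{"translation": [0, 0, 0], "spin": 0, "jaw": 0}, {"translation": [0, 0, 0], "spin": 0, "jaw": 0}, {"translation": [0, 0, 0], "spin": 0, "jaw": 0}, {"translation": [0, 0, 0], "spin": 0, "jaw": 0}, {"translation": [0, 0, 0], "spin": 0, "jaw": 0}])

```text
time: 51.75
tool_pos: [0.6113, -0.2035, 0.2006]
tool_rot: [-3.13, -0.657, 0.606]
contact_force: [0.3, -1.0, 0.4]
opening: 0.0004
grip_force: 0.0
```

```bash
python3 - <<'E'
from h import *
st('opening'); plan([(.6175,-.198,.124,0,1),(.6175,-.198,.1185,0,1)])
E
```

```text
{'time': 51.75, 'qpos': [-0.7484, 0.4822, 1.576, 0.7492, 1.074, -0.155], 'tool_pos': [0.6113, -0.2035, 0.2006], 'tool_rot': [-3.13, -0.6567, 0.6061], 'opening': 0.0004}
tilt 37.6 az 35.8 notch dir [-0.575  0.818  0.009]
[-4.0, -0.0, 6.6] spin 0.0
  -> [ 0.6179 -0.1979  0.1239] [-3.13  -0.657  0.606]
[-0.4, -0.0, 0.4] spin 0.0
  -> [ 0.6173 -0.1983  0.1183] [-3.13  -0.657  0.606]
```

>>> send_rows(targets=[{"translation": [-1.5, 0, 2.5], "spin": 0, "jaw": 0}, {"translation": [-2.8, 0, 4.6], "spin": 0, "jaw": 0}, {"translation": [-3.6, 0, 6], "spin": 0, "jaw": 0}, {"translation": [-4, 0, 6.6], "spin": 0, "jaw": 0}, {"translation": [-4, 0, 6.6], "spin": 0, "jaw": 0}])

```text
time: 52.25
tool_pos: [0.6182, -0.197, 0.123]
tool_rot: [-3.128, -0.657, 0.606]
contact_force: [-1.7, 0.8, 0.9]
opening: 0.0005
grip_force: 0.7
```

>>> send_rows(targets=[{"translation": [-0.1, 0, 0.15], "spin": 0, "jaw": 0}, {"translation": [-0.2, 0, 0.3], "spin": 0, "jaw": 0}, {"translation": [-0.3, 0, 0.4], "spin": 0, "jaw": 0}, {"translation": [-0.4, 0, 0.5], "spin": 0, "jaw": 0}, {"translation": [-0.4, 0, 0.5], "spin": 0, "jaw": 0}])

```text
time: 52.75
tool_pos: [0.6187, -0.1972, 0.1175]
tool_rot: [-3.13, -0.657, 0.608]
contact_force: [0.5, -0.7, 4.3]
opening: 0.0005
grip_force: 2.2
```

>>> send_rows(targets=[{"translation": [-0.1, 0, 0.1], "spin": 0, "jaw": 0}, {"translation": [-0.15, 0, 0.15], "spin": 0, "jaw": 0}, {"translation": [-0.2, 0, 0.2], "spin": 0, "jaw": 0}, {"translation": [-0.2, 0, 0.2], "spin": 0, "jaw": 0}, {"translation": [-0.2, 0, 0.2], "spin": 0, "jaw": 0}])

```text
time: 53.25
tool_pos: [0.6189, -0.1973, 0.1162]
tool_rot: [-3.132, -0.659, 0.609]
contact_force: [-2.5, 1.1, 13.1]
opening: 0.0003
grip_force: 6.6
```

Bottomed again (13 N). Lift off, do the final check, and hand in.

>>> send_rows(targets=[{"translation": [0.6, 0, -0.8], "spin": 0, "jaw": 0}, {"translation": [1.8, 0, -2.4], "spin": 0, "jaw": 0}, {"translation": [4, 0, -5], "spin": 0, "jaw": 0}, {"translation": [6.5, 0, -8], "spin": 0, "jaw": 0}, {"translation": [9, 0, -11], "spin": 0, "jaw": 0}])

```text
time: 53.75
tool_pos: [0.6216, -0.1958, 0.2567]
tool_rot: [-3.127, -0.655, 0.606]
contact_force: [0.4, -0.3, 0.0]
opening: 0.0004
grip_force: 0.0
```

>>> send_rows(targets=[{"translation": [1, -1, -2], "spin": 0, "jaw": 0}, {"translation": [2, -2, -4], "spin": 0, "jaw": 0}, {"translation": [2, -2, -4], "spin": 0, "jaw": 0}, {"translation": [2, -2, -4], "spin": 0, "jaw": 0}, {"translation": [2, -2, -4], "spin": 0, "jaw": 0}])

```text
time: 54.25
tool_pos: [0.6036, -0.1849, 0.2985]
tool_rot: [-3.126, -0.655, 0.605]
contact_force: [-0.1, 0.0, -0.6]
opening: 0.0006
grip_force: 0.0
```

```bash
python3 jarfit.py | grep -vE "^tilt" ; python3 tr.py | grep "scene walltop"; python3 - <<'E'
from h import *
S=np.load('scn.npz'); P=S['P']; z=P[...,2]; m=(np.hypot(P[...,0]-.6127,P[...,1]+.2025)<.03)&(z>.112)&(z<.13); print('key',np.percentile(z[m],[50,90]).round(4))
print(job.hand_in())
E
```

```text
{'time': 54.25, 'qpos': [-0.7324, 0.3613, 1.4788, 0.6847, 1.2323, 0.0154], 'tool_pos': [0.6036, -0.1849, 0.2985], 'tool_rot': [-3.1259, -0.6555, 0.6051], 'contact_force': [-0.0588, 0.0367, -0.6313], 'opening': 0.0006}
wrist 0
scene 106 [ 0.4947 -0.2224] lug 12 6.8 z [0.099  0.1026 0.1066]
  body 379 [ 0.495  -0.2236]
side 120 [ 0.4934 -0.2237] lug 9 4.8 z [0.0988 0.1026 0.1061]
  body 417 [ 0.4939 -0.2247]
scene walltop 214 [444.7 220.2] [145.6 158. ] 64.8 z [nan nan nan]
key [0.1161 0.1185]
the job is handed in; nothing more can be done
None
```

Handed in at about 54 s: the jar is centred on the pad facing the scanner with the balls in it (three inferred from depth, not counted one by one), the tray is flat on its mat but about a quarter turn from where it started, and the button was pressed fully and released twice, because the jar got nudged during the pour and I re-set it after the first press.

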